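# Load valve blocks into the test chamber

### The arm

A 6-joint arm with a two-finger parallel gripper is mounted at the origin on the work surface. World frame = base frame: x ahead of the robot, y to its left, z up, the work surface at z = 0. Lengths are in mm, angles in rad, forces in N, time in s.
With the tool pointing down it reaches from about 350 to 775 mm from the base axis. Payload 7.3 kg.
Tool frame: the origin (TCP) lies on the centre line of the jaws, within the pads' length; the fingertips stand 22 mm ahead of it and the grasp point (between the pads) lies 3 mm ahead of it; z points along the fingers, y is the direction in which the jaws open and shut (so a half turn about z gives the same grasp; the last joint's range is limited). The gripper opens to 92 mm and grips with 3 to 60 N. Pads are 19 mm wide; open, the fingers measure 130 mm over their backs; the gripper's body (75 mm by 190 mm) begins 47 mm behind the grasp point.
Start: joints at [0.995, 0.342, 1.524, -0, 1.275, -0.146], TCP at [218.75, 477.277, 227.241] pointing down, gripper open.
Joint ranges: [-2.53, 2.53], [-0.77, 2.02], [0.04, 2.7], [-1, 4.14], [0.28, 2.66], [-3.11, 3.11]. Speed limits (rad/s): [2.57, 2.57, 3.14, 3.14, 3.14, 3.14].

### API

Orientations are given as [roll, pitch, yaw] about the fixed x, y, z axes, in that order (R = Rz(yaw) Ry(pitch) Rx(roll)).
In Python, from plant import get_obs, capture, close_job gives the robot as it stands.
- The arm moves only by the tool carry_out, never from a script. Its arguments are lists of equal length, an entry for each row: "xyz": the shift along the tool's x, y, z scaled (see below), a list of three; "dr": the turn, a rotation vector about the tool's x, y, z scaled (see below), a list of three. A call has 1 to 8 rows; each row shifts and turns the commanded pose from where the row before left it, along the tool's axes as they then stand; what a row does not reach is not made up. The controller multiplies each number of a shift by 0.06 m and each number of a turn by 8 degrees. A row lasts 1/8 s, in which the tool goes at most 62.5 mm and 10.7 degrees, less where a joint would pass 70% of its speed; a pose out of reach is approached as far as the arm can. A call with a number of a shift or a turn outside -1 to 1 is refused whole. A call with a gripper value outside its range is refused whole. "gripper" is the gripper's target within -1 to 1 (fully open at 1, half-way at 0, shut at -1), set as the call begins (left out, the last holds). The fingers move at their own pace and stop on an object; the grip force is fixed at half the most. Time passes only in rows, so rows that do not move let the fingers close. It gives the time, the measured TCP pose, the force and the opening at its end, in the units of the state.
- get_obs(): the state, without advancing time (a new reading comes with each control period).
- capture(name): name is "scene" or "top" or "wrist"; returns a dict with "image" (400x640x3 uint8, blue, green, red), "fx", "fy", "cx", "cy" (pixels), "D" ([k1, k2, p1, p2, k3] as OpenCV has them; the pictures are not rectified), "pose" (4x4, takes a point from camera to world coordinates). Camera axes: x right, y up, looking along -z (the intrinsics and any distortion apply to the point x, -y, -z); pixel columns grow to the right and rows downward; lengths in mm; the calibration is good to about 2 mm. A picture is of the moment at which its call begins. There is no depth.
- close_job(): hands the job in, once; it reports no verdict.
The state is a dict: "time": time; "joint_positions": joint angles; "dq": joint speeds; "tau": joint torques, N m; "tool_pos": TCP position; "tcp_rot": TCP orientation; "contact_force": force on the tool from outside, world axes, zero at the start; "moment": the same for the moment, N m; "grip_width": finger opening in mm.
Only numpy, scipy, OpenCV 4.12 (cv2) and the standard library are available. Lean on these libraries where they do the work, as an engineer would, in place of code of your own. Each camera call takes 0.05 s, during which the arm holds its last target.

### The job

Press the release button of the test chamber so that its sprung lid pops up, then steady the swinging lid with the fingers until it is still. Tip every valve block on the bench that needs it, a quarter turn at a time, until its round port faces up, and stand all the blocks on the chamber floor side by side with their ports up while the lid is open. Then close the lid until it latches, without slamming it, and leave the gauge and caliper where they are.

Things in the scene. Friction and masses are not known exactly. Their poses are not given: they have to be found in the camera images.
- chamber_floor (a point): centre of the inner floor, 6 mm above the bench, of a fixed open aluminium box 130 (x) x 270 (y) x 54 mm outside, walls 6 mm (inside 118 x 258 x 48 deep). x points from button side to hinge side, y along the hinge, z up. A block fits under the lid only port up or down (4 mm to spare). In front (-x) a latch housing 80 (x) x 70 (y) x 42 mm high, a small catch on it up to 80 mm.
- lid (a joint): lid angle, rad: about 0.01 shut and latched, stop at 2.05. Clear plate in a grey frame, 130 x 270 x 8 mm, hinged on the far (+x) top edge. Let go, it is thrown open and swings about its balance near 1.62 for many seconds; below that the spring pushes it open with 1 N or so at the front edge. To latch, press the middle of the front edge fully down, 3 to 10 N; it clicks under the catch. Sprung back: press again.
- lid_hinge (a point): middle of the lid's hinge axis, at the underside of the lid, 54.5 mm above the bench; the axis runs along the chamber's y; turns with the lid
- lid_edge (a point): middle of the lid's front edge on its outer (top) face, 130 mm from the hinge; moves with the lid
- button (a joint): how far the release button is pressed, m: 0 up, 0.009 fully down; a spring of 1.4 N at the top to 4.6 N fully down; the lid lets go at about 0.005
- button_top (a point): middle of the button's top: a grey round button 26 mm across, 14 mm proud of the latch housing, 56 mm above the bench, 53 mm in front of the box's front wall; pressed straight down
- block_a_mid (a point): centre of an aluminium valve block, 56 x 46 x 44 mm (own x, y, z), about 0.3 kg, starts port sideways, to the left (+y); may be absent. Its +z comes out of the port face, the 56 x 46 mm face with a dark round port 31 mm across; the opposite face is blank, the y faces carry two small dots. Port up or down, this point is 22 mm above the support, port sideways 28 (x vertical) or 23 (y vertical).
- block_b_mid (a point): centre of an aluminium valve block, 56 x 46 x 44 mm (own x, y, z), about 0.3 kg, starts port sideways, to the right (-y); may be absent. Its +z comes out of the port face, the 56 x 46 mm face with a dark round port 31 mm across; the opposite face is blank, the y faces carry two small dots. Port up or down, this point is 22 mm above the support, port sideways 28 (x vertical) or 23 (y vertical).
- block_c_mid (a point): centre of an aluminium valve block, 56 x 46 x 44 mm (own x, y, z), about 0.3 kg, starts port down, so two quarter turns are needed; may be absent. Its +z comes out of the port face, the 56 x 46 mm face with a dark round port 31 mm across; the opposite face is blank, the y faces carry two small dots. Port up or down, this point is 22 mm above the support, port sideways 28 (x vertical) or 23 (y vertical).
- block_d_mid (a point): centre of an aluminium valve block, 56 x 46 x 44 mm (own x, y, z), about 0.3 kg, starts port up; may be absent. Its +z comes out of the port face, the 56 x 46 mm face with a dark round port 31 mm across; the opposite face is blank, the y faces carry two small dots. Port up or down, this point is 22 mm above the support, port sideways 28 (x vertical) or 23 (y vertical).
- gauge: round steel gauge lying flat, 60 mm across, 20 mm high, right of the chamber; origin under its centre; leave alone
- caliper: caliper lying flat, 190 mm long, 12 mm high, behind the blocks; origin under its centre, along its x; leave alone

How it is judged (in metres and radians):
On the way, in this order (a step that is already met when the one before it is completed fails the run):
1. the release button is pressed down by the fingers and the lid springs open (contact force between the fingers and button above 0.3 N and value of joint button above 0.004 m and value of joint lid above 0.3 rad).
2. the open lid is steadied: touched by the fingers and still (contact force between the fingers and lid above 0.03 N and value of joint lid above 1.2 rad and velocity of joint lid between -0.15 and 0.15 rad/s), for 0.4 s.
3. every block stands on the chamber floor, port up, with the lid still open (x of block_a_mid in the frame of chamber_floor between -0.045 and 0.045 m and y of block_a_mid in the frame of chamber_floor between -0.115 and 0.115 m and z of block_a_mid in the frame of chamber_floor between 0.015 and 0.029 m and angle between each of block_a_mid, block_b_mid, block_c_mid, block_d_mid's own z axis and vertical below 0.15 rad and linear speed of each of block_a, block_b, block_c, block_d below 0.02 m/s and x of block_b_mid in the frame of chamber_floor between -0.045 and 0.045 m and y of block_b_mid in the frame of chamber_floor between -0.115 and 0.115 m and z of block_b_mid in the frame of chamber_floor between 0.015 and 0.029 m and x of block_c_mid in the frame of chamber_floor between -0.045 and 0.045 m and y of block_c_mid in the frame of chamber_floor between -0.115 and 0.115 m and z of block_c_mid in the frame of chamber_floor between 0.015 and 0.029 m and x of block_d_mid in the frame of chamber_floor between -0.045 and 0.045 m and y of block_d_mid in the frame of chamber_floor between -0.115 and 0.115 m and z of block_d_mid in the frame of chamber_floor between 0.015 and 0.029 m and value of joint lid above 0.6 rad), for 0.3 s.
4. the lid is shut (value of joint lid below 0.04 rad), for 0.2 s.
At the end, for the whole second after the job is handed in: Every block that was on the bench stands on the chamber floor (centre within 45 mm of the floor's middle across and 115 mm along), port up within 0.15 rad, at rest; the lid is shut and latched (below 0.04 rad) with nothing holding it (x of block_a_mid in the frame of chamber_floor between -0.045 and 0.045 m and y of block_a_mid in the frame of chamber_floor between -0.115 and 0.115 m and z of block_a_mid in the frame of chamber_floor between 0.015 and 0.029 m and angle between each of block_a_mid, block_b_mid, block_c_mid, block_d_mid's own z axis and vertical below 0.15 rad and linear speed of each of block_a, block_b, block_c, block_d below 0.02 m/s and x of block_b_mid in the frame of chamber_floor between -0.045 and 0.045 m and y of block_b_mid in the frame of chamber_floor between -0.115 and 0.115 m and z of block_b_mid in the frame of chamber_floor between 0.015 and 0.029 m and x of block_c_mid in the frame of chamber_floor between -0.045 and 0.045 m and y of block_c_mid in the frame of chamber_floor between -0.115 and 0.115 m and z of block_c_mid in the frame of chamber_floor between 0.015 and 0.029 m and x of block_d_mid in the frame of chamber_floor between -0.045 and 0.045 m and y of block_d_mid in the frame of chamber_floor between -0.115 and 0.115 m and z of block_d_mid in the frame of chamber_floor between 0.015 and 0.029 m and value of joint lid below 0.04 rad and value of joint button below 0.004 m); the robot touches nothing.
It fails at once if the lid is slammed: it comes down faster than 3 rad/s near shut (value of joint lid below 0.4 rad and velocity of joint lid below -3 rad/s).
It fails at once if the gauge is moved more than 5 cm (distance of gauge from where it was at the start of the episode above 0.05 m).
It fails at once if the caliper is moved more than 5 cm (distance of caliper from where it was at the start of the episode above 0.05 m).
Of block_a, block_b, block_c, block_d only 2 to 3 are there at a start; the rules pass over those that are not, and their reading is None.
At some moment in a run one of block_a, block_b, block_c, block_d may be knocked a few centimetres aside while the robot is not near it.
Once in a run the grip may slacken for a moment while it holds something.
It also fails if it takes over 210 s, if anything falls off the work surface, if the arm or the gripper's body presses on something with over 40 N, if the wrist force passes 120 N, or if a joint passes its speed limit or range.

## Working session

There is one attempt and no reset: what is moved stays moved. The work goes in short steps, Python scripts to look and compute and a tool call to move; the robot and the scene stay as the last step left them, time stands still between calls to the robot, and variables do not carry over. Pictures are saved under pics/ and viewed, and the job is handed in when it is done.

Besides the shell and the picture viewer there is one more tool, called after "Emit:" as name(argument=value, ...) on one line, values as JSON. carry_out: Moves the arm, as the interface text tells. Shifts and turns lie within -1 to 1; 1 stands for 0.06 m of shift or 8 degrees of turn. Its arguments: {"type":"object","properties":{"xyz":{"type":"array"},"dr":{"type":"array"},"gripper":{"type":"number"}},"required":["xyz","dr"]}

```bash
ls; mkdir -p pics
cat > h.py <<'E'
import numpy as np, cv2
from plant import get_obs, capture, close_job
from scipy.spatial.transform import Rotation as Ro
def cap(n,f):
    c=capture(n); cv2.imwrite('pics/'+f+'.png',c['image']); 
    np.savez('pics/'+f+'.npz',**{k:np.array(v) for k,v in c.items()}); return c
def load(f): 
    return dict(np.load('pics/'+f+'.npz'))
def ray(c,u,v):
    K=np.array([[c['fx'],0,c['cx']],[0,c['fy'],c['cy']],[0,0,1]],float)
    p=cv2.undistortPoints(np.array([[[u,v]]],float),K,np.array(c['D'],float))[0,0]
    P=np.array(c['pose']); d=P[:3,:3]@np.array([p[0],-p[1],-1]); return P[:3,3],d
def onz(c,u,v,z):
    o,d=ray(c,u,v); return o+d*(z-o[2])/d[2]
def proj(c,X):
    P=np.array(c['pose']); p=P[:3,:3].T@(np.array(X,float)-P[:3,3]); p=np.array([p[0],-p[1],-p[2]])
    K=np.array([[c['fx'],0,c['cx']],[0,c['fy'],c['cy']],[0,0,1]],float)
    return cv2.projectPoints(p[None],np.zeros(3),np.zeros(3),K,np.array(c['D'],float))[0][0,0]
E
python3 - <<'E'
from h import *
o=get_obs(); print(o)
for n in ['scene','top','wrist']:
    c=cap(n,n+'0'); print(n,c['fx'],c['D'],np.round(c['pose'],2).tolist())
E
```

```text
pics
{'time': 0.0, 'joint_positions': array([ 9.94964771e-01,  3.42703971e-01,  1.52500270e+00, -2.13844773e-05,
        1.27535176e+00, -1.45992961e-01]), 'dq': array([-0.0003576 ,  0.00108768, -0.00152151, -0.00123815,  0.00117443,
        0.00141366]), 'tau': array([ 4.35839211e-04, -4.31261909e+01, -2.44210517e+01,  7.17068324e-02,
        5.62585273e-02, -1.53894198e-04]), 'tool_pos': array([218.54986372, 476.92286089, 226.55967161]), 'tcp_rot': array([-3.14013950e+00, -1.93001321e-04,  2.71176016e+00]), 'contact_force': array([0.3405168 , 0.00884429, 0.25150533]), 'moment': array([-0.01429434, -0.03660138,  0.07486669]), 'grip_width': 91.56725035326029}
scene 364.3793439009913 [-0.03499075  0.          0.          0.          0.        ] [[-0.39, -0.76, 0.52, 1004.63], [0.92, -0.33, 0.21, 129.22], [0.01, 0.56, 0.83, 775.01], [0.0, 0.0, 0.0, 1.0]]
top 457.1669235603077 [-0.10914358  0.          0.          0.          0.        ] [[-0.03, 0.99, -0.17, 364.15], [-1.0, -0.03, 0.01, -19.58], [0.0, 0.17, 0.99, 1118.46], [0.0, 0.0, 0.0, 1.0]]
wrist 319.3310763284589 [0.00964188 0.         0.         0.         0.        ] [[0.42, -0.87, -0.26, 148.08], [0.91, 0.4, 0.12, 509.37], [-0.0, -0.28, 0.96, 384.69], [0.0, 0.0, 0.0, 1.0]]
```

View pics/scene0.png

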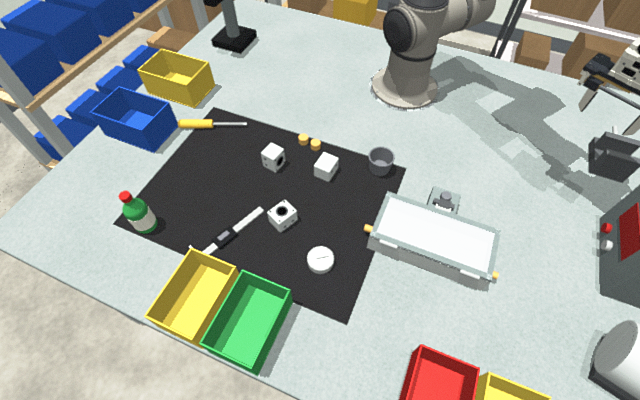

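View pics/top0.png

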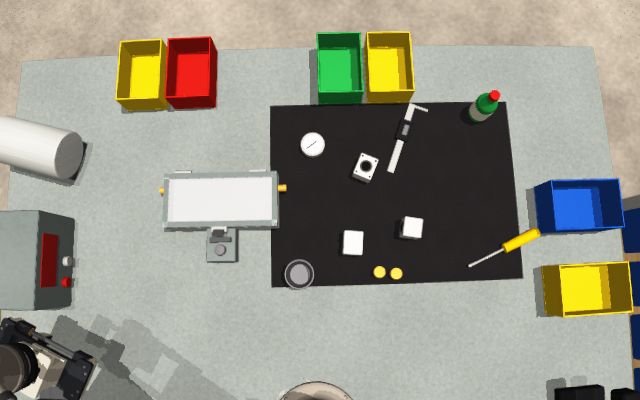

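View pics/wrist0.png

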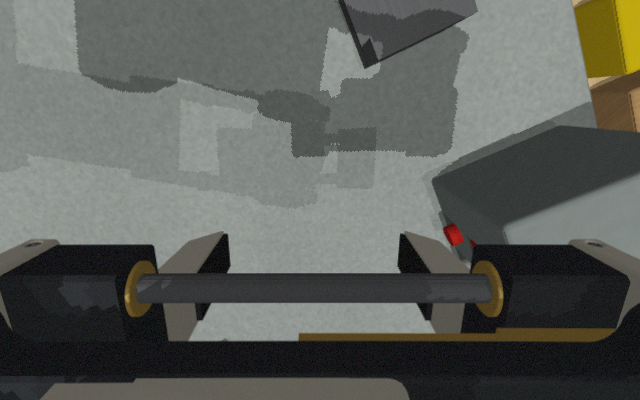

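Run:
```python
from h import *
a=load('top0'); i=a['image']; 
t=cv2.resize(i[130:290,150:290],None,fx=4,fy=4,interpolation=cv2.INTER_CUBIC)[:600]
cv2.imwrite('pics/t1.png',t)
t=cv2.resize(i[120:260,290:450],None,fx=4,fy=4,interpolation=cv2.INTER_CUBIC);cv2.imwrite('pics/t2.png',t)
i=load('scene0')['image']
t=cv2.resize(i[130:270,240:400],None,fx=4,fy=4,interpolation=cv2.INTER_CUBIC);cv2.imwrite('pics/t3.png',t)
t=cv2.resize(i[170:290,350:510],None,fx=4,fy=4,interpolation=cv2.INTER_CUBIC);cv2.imwrite('pics/t4.png',t)
```

```text
(no output)
```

View pics/t1.png

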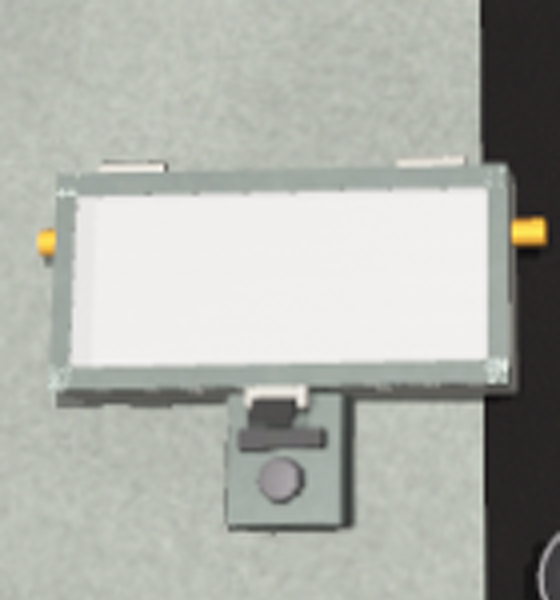

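View pics/t2.png

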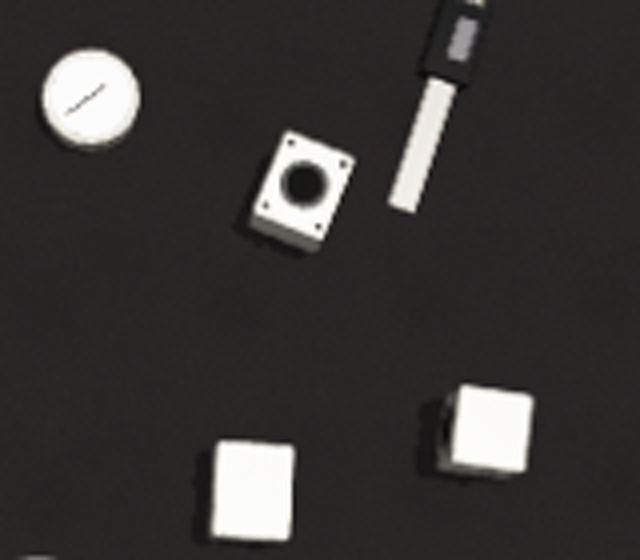

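View pics/t3.png

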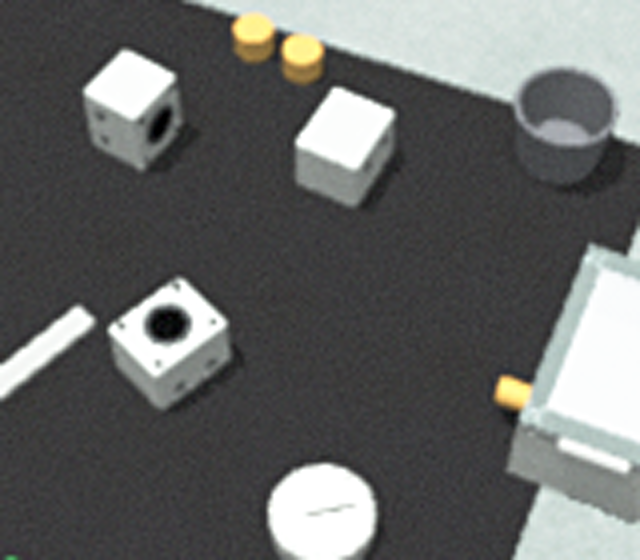

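View pics/t4.png

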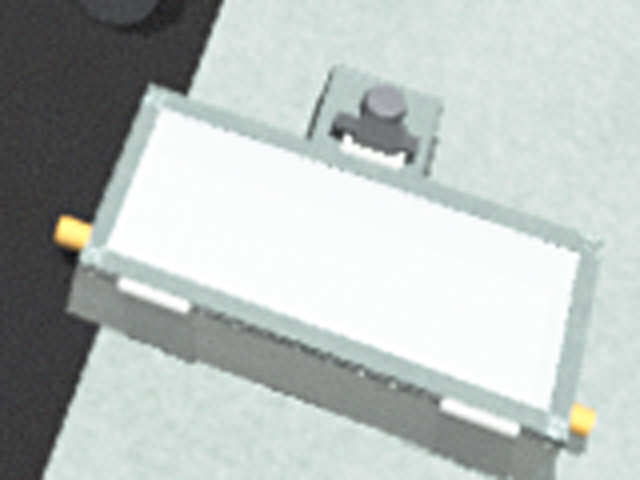

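Run:
```python
from h import *
a=load('top0')
def T(x,y): return 150+(x+.5)/4-.5,130+(y+.5)/4-.5
for n,p in dict(tl=(57,175),tr=(512,164),bl=(55,390),br=(511,383)).items():
    print(n,onz(a,*T(*p),62.5).round(1))
b=onz(a,*T(281,480),56);print('button',b)
s=load('scene0'); print('btn scene',onz(s,350+384/4,170+104/4,56))
print('proj button in scene',proj(s,b), 350+384/4,170+104/4)
hsv=cv2.cvtColor(a['image'],cv2.COLOR_BGR2GRAY)
m=(hsv>200).astype(np.uint8); m[:,:285]=0;m[:,450:]=0;m[:110]=0;m[260:]=0
cs,_=cv2.findContours(m,cv2.RETR_EXTERNAL,cv2.CHAIN_APPROX_NONE)
for c in cs:
    if cv2.contourArea(c)<80: continue
    r=cv2.minAreaRect(c); 
    print(r, [ (z,onz(a,*r[0],z).round(1)) for z in (20,44,56)])
    W=np.array([[onz(a,*p,44)[:2] for p in cv2.boxPoints(r)]],np.float32)[0]
    print(W.round(1).tolist(), 'sides',np.linalg.norm(W[1]-W[0]),np.linalg.norm(W[2]-W[1]), 'ang',np.degrees(np.arctan2(*(W[1]-W[0])[::-1])))
```

```text
tl [603.1 348.2  62.5]
tr [602.1  75.1  62.5]
bl [474.2 345.4  62.5]
br [472.2  77.1  62.5]
button [419.47889234 212.3328965   56.        ]
btn scene [428.29322099 214.32393895  56.        ]
proj button in scene [445.96402561 192.99042199] 446.0 196.0
((353.0, 242.5), (23.0, 18.0), 90.0) [(20, array([430.6, -99.9,  20. ])), (44, array([429.2, -98.1,  44. ])), (56, array([428.5, -97.3,  56. ]))]
[[456.79998779296875, -77.9000015258789], [455.6000061035156, -120.4000015258789], [401.70001220703125, -118.19999694824219], [402.8999938964844, -76.0999984741211]] sides 42.45012 53.937943 ang -91.565544
((412.5400085449219, 226.719970703125), (17.677669525146484, 18.52619743347168), 8.130102157592773) [(20, array([ 464.5, -245.7,   20. ])), (44, array([ 462.3, -240.8,   44. ])), (56, array([ 461.2, -238.3,   56. ]))]
[[444.29998779296875, -215.8000030517578], [487.70001220703125, -224.39999389648438], [480.5, -266.0], [437.1000061035156, -257.20001220703125]] sides 44.20115 42.247875 ang -11.20753
((365.6551818847656, 165.862060546875), (18.198143005371094, 21.540658950805664), 21.801410675
[... 364 characters left out ...]
5.692099571228027, 32.57146072387695), 18.43494987487793) [(20, array([ 641.6, -213.3,   20. ])), (44, array([ 635.6, -209. ,   44. ])), (56, array([ 632.5, -206.9,   56. ]))]
[[599.9000244140625, -188.0], [676.5999755859375, -217.39999389648438], [671.7999877929688, -230.39999389648438], [595.0999755859375, -200.8000030517578]] sides 82.19605 13.9017515 ang -20.986322
((312.0, 144.0), (22.0, 22.0), 90.0) [(20, array([677.2,  -7.1,  20. ])), (44, array([670.4,  -7.4,  44. ])), (56, array([667. ,  -7.5,  56. ]))]
[[699.0, 18.799999237060547], [697.5999755859375, -34.900001525878906], [642.0999755859375, -33.400001525878906], [643.5, 19.799999237060547]] sides 53.769817 55.453033 ang -91.47977
```

```bash
cat >> h.py <<'E'
def down(yaw): return Ro.from_euler('xyz',[np.pi,0,yaw])
def st():
    o=get_obs(); R=Ro.from_euler('xyz',o['tcp_rot']); return np.array(o['tool_pos'],float),R,o
def plan(way, start=None, n=None):
    """way: list of (xyz, Rotation or None, nrows)"""
    p,R,_=st() if start is None else (*start,None)
    xs=[];ds=[]
    for q,Q,n in way:
        q=np.array(q,float); Q=R if Q is None else Q
        need=max(int(np.ceil(np.linalg.norm(q-p)/60-1e-6)),int(np.ceil(np.degrees((R.inv()*Q).magnitude())/8-1e-6)),1)
        n=max(n or 0,need); 
        for k in range(n):
            f=1/(n-k); d=R.inv().apply((q-p)*f)/60
            rv=np.degrees((R.inv()*Q).as_rotvec()*f)/8
            d=np.clip(d.round(2),-1,1); rv=np.clip(rv.round(2),-1,1)
            xs.append((d+0).tolist()); ds.append((rv+0).tolist())
            p=p+R.apply(d*60); R=R*Ro.from_rotvec(np.radians(rv*8))
    for i in range(0,len(xs),8):
        f=lambda L:'['+','.join('['+','.join('%g'%(v+0) for v in r)+']' for r in L)+']'
        print('xyz',f(xs[i:i+8])); print('dr',f(ds[i:i+8]))
    print('end',p.round(1),R.as_euler('xyz').round(3))
E
python3 - <<'E'
from h import *
plan([([420,212,110],down(np.pi),8)])
E
```

```text
xyz [[-0.61,-0.33,0.24],[-0.59,-0.36,0.24],[-0.57,-0.39,0.24],[-0.55,-0.42,0.25],[-0.53,-0.45,0.24],[-0.51,-0.48,0.25],[-0.48,-0.5,0.24],[-0.45,-0.53,0.25]]
dr [[0,0,-0.38],[0,0,-0.39],[0,0,-0.38],[0,0,-0.39],[0,0,-0.38],[0,0,-0.39],[0,0,-0.38],[-0.01,0,-0.39]]
end [420.2 211.8 109.9] [ 3.141e+00 -1.000e-03 -3.141e+00]
```

Emit:
carry_out(xyz=[[-0.61, -0.33, 0.24], [-0.59, -0.36, 0.24], [-0.57, -0.39, 0.24], [-0.55, -0.42, 0.25], [-0.53, -0.45, 0.24], [-0.51, -0.48, 0.25], [-0.48, -0.5, 0.24], [-0.45, -0.53, 0.25]], dr=[[0, 0, -0.38], [0, 0, -0.39], [0, 0, -0.38], [0, 0, -0.39], [0, 0, -0.38], [0, 0, -0.39], [0, 0, -0.38], [-0.01, 0, -0.39]], gripper=-1)

```text
time: 1.15
tool_pos: [421.1, 211.1, 109.7]
tcp_rot: [3.14, 0.0, -3.14]
contact_force: [0.4, -0.1, 0.4]
grip_width: 16.8
```

Emit:
carry_out(xyz=[[0, 0, 0], [0, 0, 0]], dr=[[0, 0, 0], [0, 0, 0]])

```text
time: 1.4
tool_pos: [420.1, 212.4, 110.2]
tcp_rot: [3.14, -0.0, 3.141]
contact_force: [-0.3, 0.4, -0.2]
grip_width: 1.0
```

Run:
```python
from h import *
c=cap('wrist','w1')
p,R,o=st(); print(o)
g=cap('scene','s1')
cv2.imwrite('pics/s1c.png',cv2.resize(g['image'][120:270,350:510],None,fx=4,fy=4))
```

```text
{'time': 1.45, 'joint_positions': array([ 0.30476592,  0.38129074,  1.83222717,  0.00201951,  0.9275657 ,
       -1.26752275]), 'dq': array([ 0.01331972, -0.00590352, -0.00033711, -0.00136667, -0.00278682,
       -0.00550489]), 'tau': array([-6.77573439e-01, -3.95393014e+01, -1.92115134e+01, -3.38099571e-02,
        7.92743568e-02,  1.62721881e-03]), 'tool_pos': array([420.02950405, 212.7557763 , 110.42180919]), 'tcp_rot': array([ 3.13989815e+00,  2.09549445e-06, -3.14131117e+00]), 'contact_force': array([ 0.20783575,  0.13283071, -0.43497452]), 'moment': array([0.01331342, 0.01584657, 0.01041127]), 'grip_width': 0.32246313595646825}
```

View pics/w1.png

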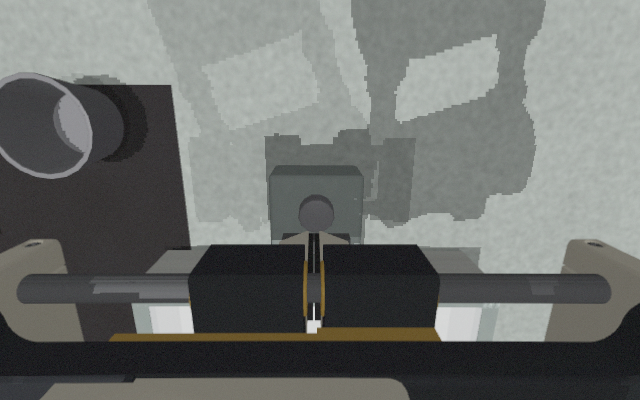

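View pics/s1c.png

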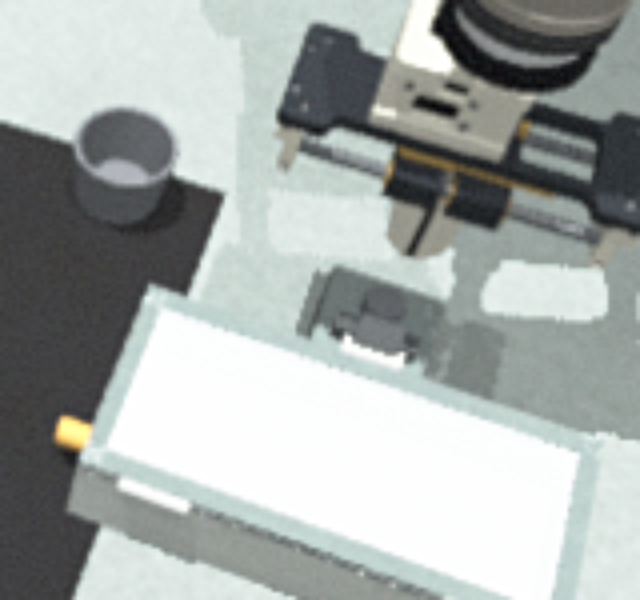

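Run:
```python
from h import *
c=load('w1'); print(onz(c,316.5,214,56), proj(c,[420,212.5,88]))
```

```text
[418.11588777 214.67641407  56.        ] [313.43193201 234.51488234]
```

Emit:
carry_out(xyz=[[0.02, 0, 0.25], [0, 0, 0.22], [0, 0, 0.12], [0, 0, 0.05], [0, 0, 0.04], [0, 0, 0]], dr=[[0, 0, 0], [0, 0, 0], [0, 0, 0], [0, 0, 0], [0, 0, 0], [0, 0, 0]])

```text
time: 2.25
tool_pos: [419.3, 212.3, 69.5]
tcp_rot: [3.14, 0.0, -3.141]
contact_force: [0.0, -1.2, 0.4]
grip_width: 0.6
```

Run:
```python
from h import *
p,R,o=st(); print(o['time'],p,o['contact_force'])
g=cap('scene','s2')
cv2.imwrite('pics/s2c.png',cv2.resize(g['image'][120:270,350:510],None,fx=4,fy=4))
```

```text
2.25 [419.33192221 212.26278576  69.49556566] [ 0.03733505 -1.22990637  0.38883726]
```

View pics/s2c.png

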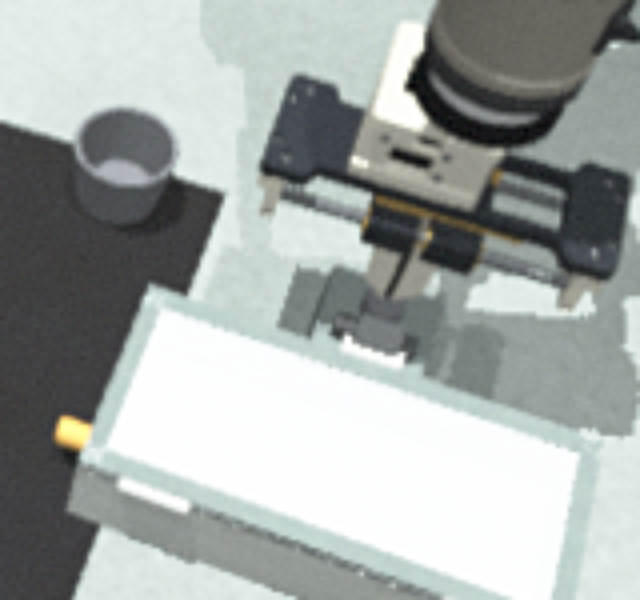

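Run:
```python
from h import *
c=cap('wrist','w2'); t=cap('top','t2_')
p,R,o=st(); print(o['time'],p,o['contact_force'])
cv2.imwrite('pics/a.png',np.hstack([cv2.resize(c['image'][120:340,220:420],(400,440),interpolation=2),cv2.resize(t['image'][150:290,160:280],(377,440),interpolation=2)]))
```

```text
2.4 [419.40053194 212.28977734  69.6582223 ] [ 0.80858353 -0.68299905  0.89304147]
```

View pics/a.png

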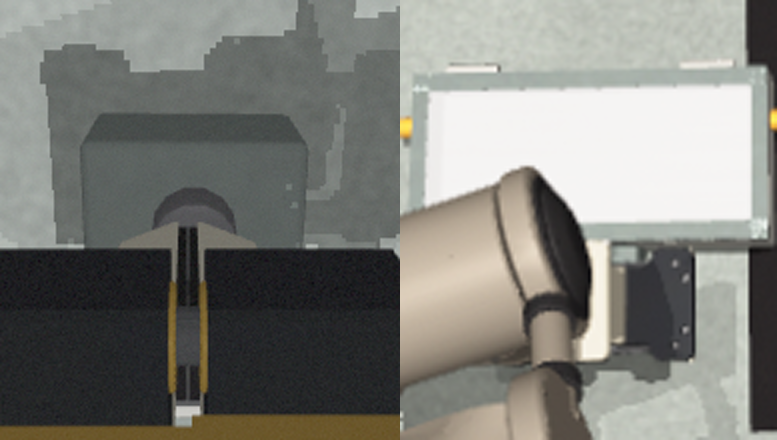

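```bash
python3 - <<'E'
from h import *
c=load('w2')
for z in (56,51,47,42): print(z,proj(c,[406,213,z]),proj(c,[379.5,213,42]), proj(c,[419,226,z]),proj(c,[419,200,z]))
print('tip',proj(c,[419.4,212.3,47.6]),proj(c,[429,212.3,47.6]),proj(c,[410,212.3,47.6]))
c=load('w1')
for z in (56,51,47,42): print(z,proj(c,[406,213,z]),proj(c,[379.5,213,42]))
E
python3 - <<'E'
import sys;sys.path.insert(0,'.')
import cv2
i=cv2.imread('pics/w2.png'); j=cv2.imread('pics/w1.png')
import numpy as np
cv2.imwrite('pics/b.png',np.hstack([cv2.resize(i[160:260,270:370],None,fx=4,fy=4),cv2.resize(j[160:260,270:370],None,fx=4,fy=4)]))
E
```

```text
56 [314.46963519 219.0162781 ] [314.46293012 168.58317443] [336.69437755 239.93579859] [292.16481023 239.91135019]
51 [314.43899448 216.02494263] [314.46293012 168.58317443] [336.10670973 236.47675022] [292.69440762 236.45255278]
47 [314.41558844 213.73981538] [314.46293012 168.58317443] [335.65742404 233.83208121] [293.09929486 233.80808705]
42 [314.38761918 211.00908675] [314.46293012 168.58317443] [335.12012032 230.66913768] [293.58349962 230.6453997 ]
tip [313.23315931 234.81528955] [313.22301495 249.18658706] [313.24335973 220.35227112]
56 [314.12795053 197.52033777] [314.09440326 156.244015  ]
51 [314.10996417 195.50318928] [314.09440326 156.244015  ]
47 [314.09611501 193.94998565] [314.09440326 156.244015  ]
42 [314.07943987 192.07979921] [314.09440326 156.244015  ]
```

View pics/b.png

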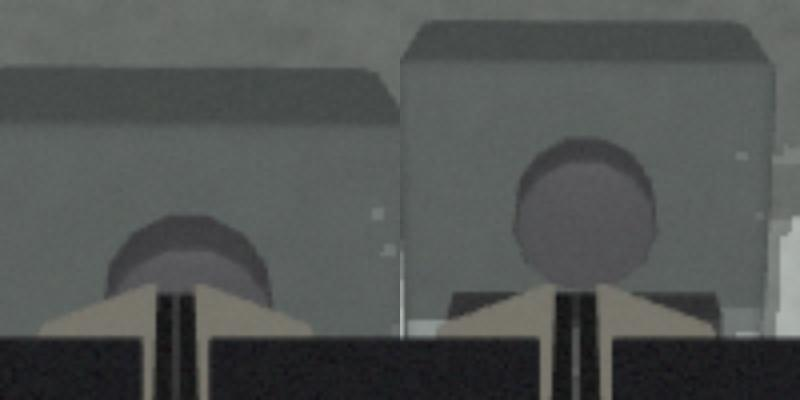

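Emit:
carry_out(xyz=[[-0.03, 0, 0.05], [0, 0, 0.05], [0, 0, 0]], dr=[[0, 0, 0], [0, 0, 0], [0, 0, 0]])

```text
time: 2.78
tool_pos: [420.8, 212.2, 63.1]
tcp_rot: [3.14, -0.001, -3.141]
contact_force: [-0.1, -0.1, 0.1]
grip_width: 0.7
```

Run:
```python
from h import *
p,R,o=st(); print(o['time'],p,o['contact_force'])
c=cap('wrist','w3')
cv2.imwrite('pics/b.png',np.hstack([cv2.resize(c['image'][160:260,270:370],None,fx=4,fy=4)]))
c=load('w1'); print(onz(c,314,175.5,42),onz(c,314,174.5,42))
```

```text
2.775 [420.81145696 212.16028159  63.10507069] [-0.06356441 -0.12326694  0.08508374]
[393.52393786 212.93742513  42.        ] [392.78349717 212.93717981  42.        ]
```

View pics/b.png

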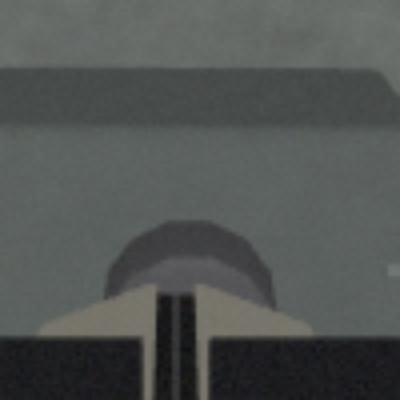

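Emit:
carry_out(xyz=[[0, 0, 0.05], [0, 0, 0.03], [0, 0, 0]], dr=[[0, 0, 0], [0, 0, 0], [0, 0, 0]])

```text
time: 3.2
tool_pos: [420.9, 212.2, 58.4]
tcp_rot: [3.14, -0.0, -3.141]
contact_force: [-0.3, 0.2, -0.2]
grip_width: 0.3
```

Run:
```python
from h import *
p,R,o=st(); print(o['time'],p,o['contact_force'])
c=cap('wrist','w4')
s=cap('scene','s4')
cv2.imwrite('pics/b.png',np.hstack([cv2.resize(c['image'][160:260,270:370],None,fx=4,fy=4),cv2.resize(s['image'][150:250,390:490],None,fx=4,fy=4)]))
```

```text
3.2 [420.89034312 212.23284043  58.43800804] [-0.27472465  0.23064883 -0.18772816]
```

View pics/b.png

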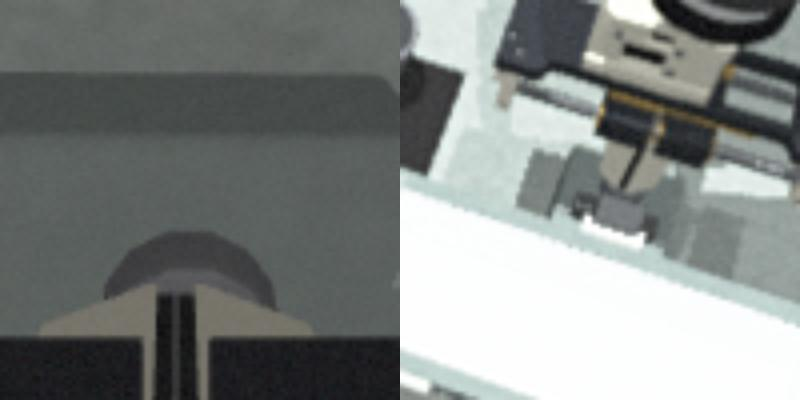

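Run:
```python
from h import *
for n in('w1','w2','w4'):
    c=load(n); print(n,c['pose'][:3,3], [proj(c,[393.5,y,42]).round(1) for y in (177,247)],[proj(c,[393.5,y,0]).round(1) for y in (177,247)])
    for z in (36,46,56,60): print(z,proj(c,[421-9.5,212.2,z]).round(1))
    i=c['image'].copy()
    cv2.imwrite('pics/%sc.png'%n,cv2.resize(i[140:260,240:400],None,fx=4,fy=4))
s=load('s4')
for z in (36,46,56,60): print(z,proj(s,[421,212.2,z]).round(1))
```

```text
w1 [342.65368256 212.43069505 268.28828635] [array([264.4, 175.5]), array([361. , 175.5])] [array([271.6, 164.6]), array([353.9, 164.6])]
36 [313.  196.9]
46 [313.  200.8]
56 [313.  205.1]
60 [313.  206.9]
w2 [341.76244736 212.26993519 227.6208844 ] [array([254.7, 191.4]), array([370.8, 191.4])] [array([264.9, 175.9]), array([360.8, 176. ])]
36 [313.1 216.1]
46 [313.1 221.7]
56 [313.1 228. ]
60 [313.1 230.6]
w4 [343.3870092  212.26257636 216.52499328] [array([251.2, 194.1]), array([374.4, 194.2])] [array([262.5, 177.4]), array([363.3, 177.5])]
36 [313.1 220.1]
46 [313.1 226.3]
56 [313.1 233.1]
60 [313.1 236.1]
36 [443.5 198.1]
46 [444.6 195.8]
56 [445.8 193.4]
60 [446.3 192.5]
```

View pics/w4c.png

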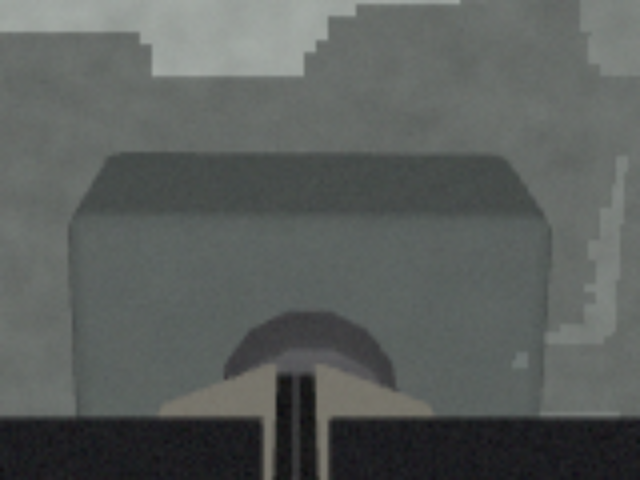

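View pics/w1c.png

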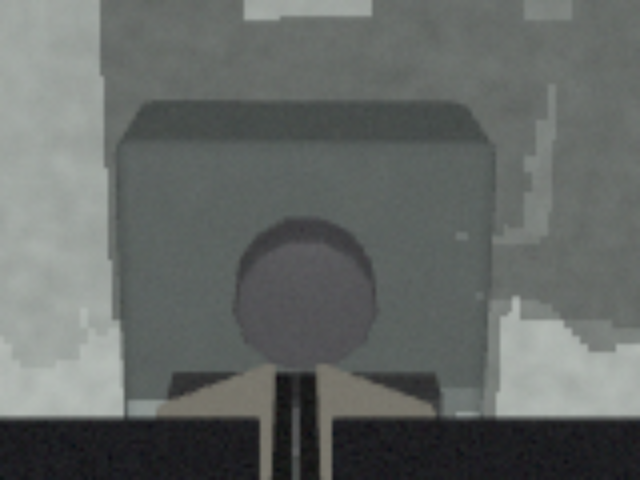

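Emit:
carry_out(xyz=[[0, 0, 0.05], [0, 0, 0], [0, 0, 0]], dr=[[0, 0, 0], [0, 0, 0], [0, 0, 0]])

```text
time: 3.68
tool_pos: [421.2, 212.4, 55.7]
tcp_rot: [3.14, 0.001, -3.141]
contact_force: [0.6, 0.7, 1.5]
grip_width: 0.3
```

Run:
```python
from h import *
p,R,o=st(); print(o['time'],p,o['contact_force'],o['tau'])
c=cap('wrist','w5')
s=cap('scene','s5')
cv2.imwrite('pics/b.png',np.hstack([cv2.resize(c['image'][160:260,270:370],None,fx=4,fy=4),cv2.resize(s['image'][150:250,390:490],None,fx=4,fy=4)]))
```

```text
3.675 [421.24206107 212.36113853  55.72175544] [0.5984072  0.65613451 1.53522482] [ 8.24741204e-03 -4.10028291e+01 -1.57306480e+01 -2.50431377e-02
  3.13482117e-01  5.56290543e-04]
```

View pics/b.png

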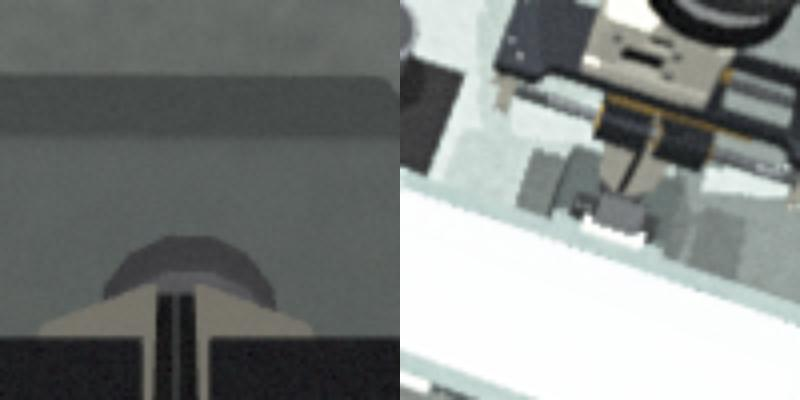

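Emit:
carry_out(xyz=[[0, 0, 0.05], [0, 0, 0.03], [0, 0, 0]], dr=[[0, 0, 0], [0, 0, 0], [0, 0, 0]])

```text
time: 4.15
tool_pos: [421.2, 212.3, 50.8]
tcp_rot: [3.14, 0.0, -3.141]
contact_force: [1.5, 0.3, 3.6]
grip_width: 0.6
```

Run:
```python
from h import *
p,R,o=st(); print(o['time'],p,o['contact_force'])
s=cap('scene','s6')
cv2.imwrite('pics/b.png',cv2.resize(s['image'][100:300,340:540],None,fx=3,fy=3))
```

```text
4.15 [421.19168081 212.31972303  50.81329027] [1.50305878 0.27408552 3.64251023]
```

View pics/b.png

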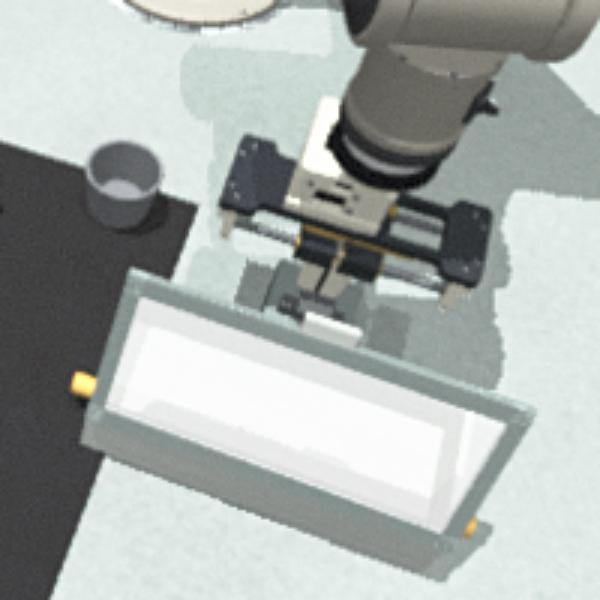

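Emit:
carry_out(xyz=[[0, 0, 0], [0, 0, -0.3], [0, 0, -0.9], [-0.5, 0, -0.7], [-0.5, 0, 0], [-0.5, 0, 0]], dr=[[0, 0, 0], [0, 0, 0], [0, 0, 0], [0, 0, 0], [0, 0, 0], [0, 0, 0]])

```text
time: 4.95
tool_pos: [511.5, 212.1, 165.1]
tcp_rot: [3.14, -0.0, -3.141]
contact_force: [0.1, 0.2, 0.2]
grip_width: 0.5
```

Run:
```python
from h import *
p,R,o=st(); print(o['time'],p,o['contact_force'])
s=cap('scene','s7')
cv2.imwrite('pics/b.png',cv2.resize(s['image'][100:300,340:540],None,fx=3,fy=3))
```

```text
4.95 [511.4794696  212.07106155 165.11840476] [0.13780361 0.22927696 0.18643157]
```

View pics/b.png

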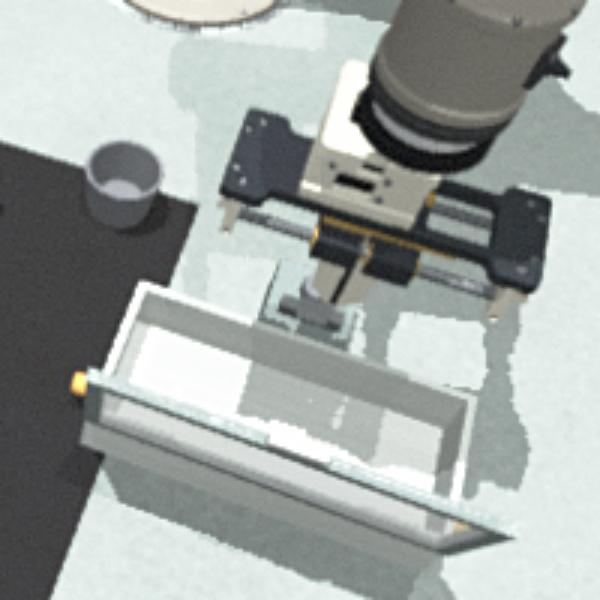

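Emit:
carry_out(xyz=[[-0.7, 0, 0.1], [-0.5, 0, 0.1], [-0.2, 0, 0], [-0.15, 0, 0], [-0.1, 0, 0], [-0.1, 0, 0], [0, 0, 0], [0, 0, 0]], dr=[[0, 0, 0], [0, 0, 0], [0, 0, 0], [0, 0, 0], [0, 0, 0], [0, 0, 0], [0, 0, 0], [0, 0, 0]])

```text
time: 6.0
tool_pos: [615.7, 212.2, 153.0]
tcp_rot: [3.14, -0.0, -3.141]
contact_force: [-1.6, -0.4, 0.5]
grip_width: 0.2
```

Run:
```python
from h import *
p,R,o=st(); print(o['time'],p,o['contact_force'])
s=cap('scene','s8')
cv2.imwrite('pics/b.png',cv2.resize(s['image'][100:300,340:540],None,fx=3,fy=3))
```

```text
6.0 [615.72239038 212.23813644 152.97055822] [-1.58623851 -0.36579789  0.48222718]
```

View pics/b.png

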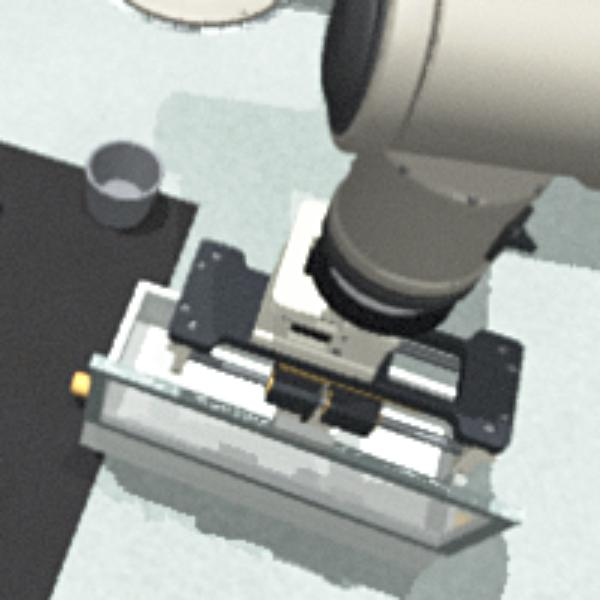

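Emit:
carry_out(xyz=[[-0.05, 0, 0], [0, 0, 0], [0, 0, 0], [0, 0, 0], [0, 0, 0], [0, 0, 0], [0, 0, 0], [0, 0, 0]], dr=[[0, 0, 0], [0, 0, 0], [0, 0, 0], [0, 0, 0], [0, 0, 0], [0, 0, 0], [0, 0, 0], [0, 0, 0]])

```text
time: 7.05
tool_pos: [619.0, 212.2, 152.9]
tcp_rot: [3.14, 0.0, -3.141]
contact_force: [-0.0, -0.4, 0.2]
grip_width: 0.3
```

Emit:
carry_out(xyz=[[0, 0, 0], [0, 0, 0], [0, 0, 0], [0, 0, 0]], dr=[[0, 0, 0], [0, 0, 0], [0, 0, 0], [0, 0, 0]])

```text
time: 7.55
tool_pos: [619.0, 212.2, 152.8]
tcp_rot: [3.14, 0.0, -3.141]
contact_force: [-0.3, -0.7, -0.1]
grip_width: 0.5
```

Run:
```python
from h import *
F=[];last=None
for k in range(10):
    s=capture('scene'); i=s['image'][200:300,360:520].astype(int); F.append(get_obs()['contact_force'][0])
    if last is not None: print(np.abs(i-last).mean().round(2),(np.abs(i-last).max(2)>40).sum())
    last=i
print(np.round(F,1)); cv2.imwrite('pics/b.png',cv2.resize(s['image'][180:300,360:520],None,fx=5,fy=5))
```

```text
2.38 0
2.4 0
2.63 34
2.67 39
2.68 37
2.37 0
2.69 36
2.67 35
2.36 0
[ 0.5 -0.4  0.6  0.1 -0.3  0.3  0.1 -0.6 -0.1  0.3]
```

View pics/b.png

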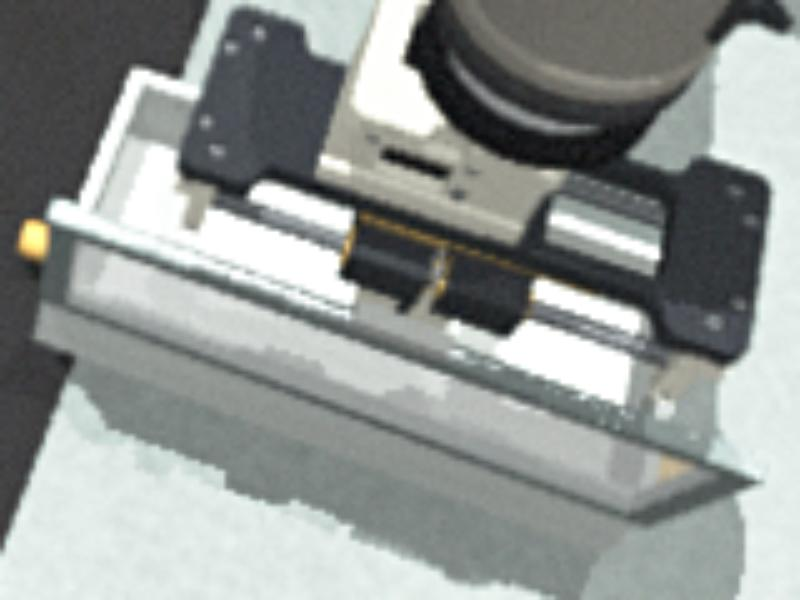

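Emit:
carry_out(xyz=[[-0.05, 0, 0], [-0.05, 0, 0], [-0.05, 0, 0], [-0.05, 0, 0], [0, 0, 0], [0, 0, 0], [0, 0, 0], [0, 0, 0]], dr=[[0, 0, 0], [0, 0, 0], [0, 0, 0], [0, 0, 0], [0, 0, 0], [0, 0, 0], [0, 0, 0], [0, 0, 0]])

```text
time: 9.05
tool_pos: [631.0, 212.2, 152.9]
tcp_rot: [3.14, 0.0, -3.141]
contact_force: [-0.1, 0.1, 0.8]
grip_width: 0.4
```

Run:
```python
from h import *
F=[];last=None
for k in range(14):
    s=capture('scene'); i=s['image'][200:300,360:520].astype(int); F.append(get_obs()['contact_force'][0])
    if last is not None: print((np.abs(i-last).max(2)>40).sum(),end=' ')
    last=i
print(np.round(F,1),np.mean(F)); cv2.imwrite('pics/b.png',cv2.resize(s['image'][180:300,360:520],None,fx=5,fy=5))
```

```text
217 188 110 144 229 138 207 107 43 38 181 170 199 [-0.7  0.3  0.3  0.1 -0.5  0.1 -0.4  0.1  0.1 -0.6  0.1  0.4 -0.7  0. ] -0.10179024401549029
```

View pics/b.png

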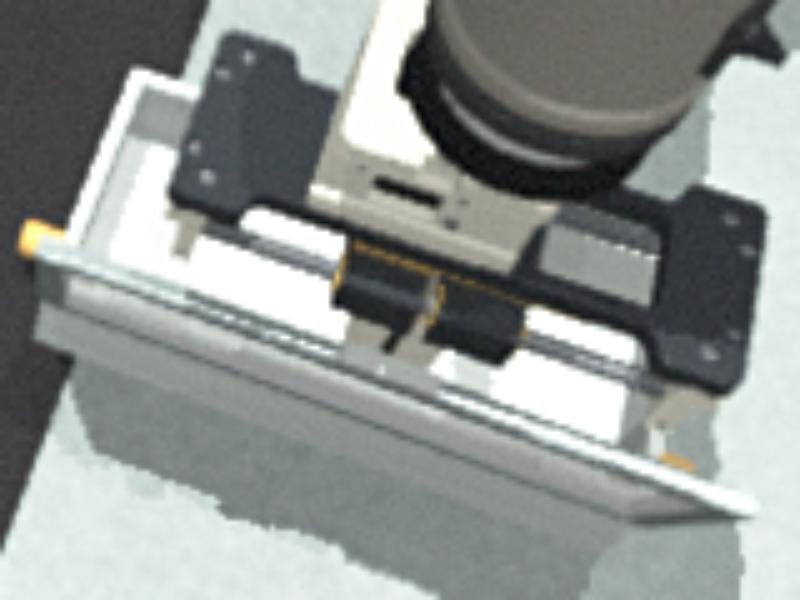

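Emit:
carry_out(xyz=[[0, 0, 0], [0, 0, 0], [0, 0, 0], [0, 0, 0], [0, 0, 0], [0, 0, 0], [0, 0, 0], [0, 0, 0]], dr=[[0, 0, 0], [0, 0, 0], [0, 0, 0], [0, 0, 0], [0, 0, 0], [0, 0, 0], [0, 0, 0], [0, 0, 0]])

```text
time: 10.75
tool_pos: [631.0, 212.2, 152.9]
tcp_rot: [3.14, 0.0, -3.141]
contact_force: [-0.7, -0.5, 1.1]
grip_width: 0.5
```

Run:
```python
from h import *
F=[];last=None
for k in range(20):
    s=capture('scene'); i=s['image'][200:300,360:520].astype(int); F.append(get_obs()['contact_force'][0])
    if last is not None: print((np.abs(i-last).max(2)>40).sum(),end=' ')
    last=i
print(np.mean(F),np.std(F)); cv2.imwrite('pics/b.png',cv2.resize(s['image'][180:300,360:520],None,fx=5,fy=5))
```

```text
158 394 0 0 0 0 0 0 0 0 0 0 0 0 0 0 0 0 0 -0.18590710627110352 0.499016152994024
```

View pics/b.png

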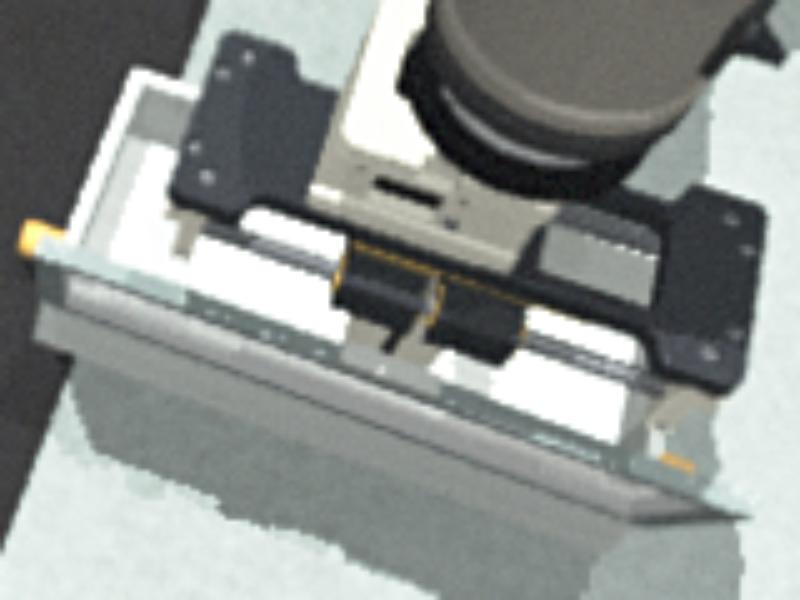

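Run:
```python
from h import *
plan([([560,212,180],None,3),([560,60,220],None,3),([605,-130,200],down(2.731),5)])
```

```text
xyz [[0.39,0,-0.15],[0.4,0,-0.15],[0.39,0,-0.15],[0,-0.84,-0.22],[0,-0.85,-0.23],[0,-0.84,-0.22],[-0.15,-0.63,0.07],[-0.2,-0.62,0.06]]
dr [[0,0,0],[0,0,0],[0,0,0],[0,0,0],[0,0,0],[0,0,0],[0,0,0.59],[0,0,0.59]]
xyz [[-0.25,-0.6,0.07],[-0.3,-0.58,0.06],[-0.35,-0.56,0.07]]
dr [[0,0,0.59],[0,0,0.59],[0.01,0,0.58]]
end [ 605.  -130.3  199.7] [-3.142 -0.     2.731]
```

Emit:
carry_out(xyz=[[0.2, 0, -0.05], [0.4, 0, -0.15], [0.58, 0, -0.25], [0, -0.84, -0.22], [0, -0.85, -0.23], [0, -0.84, -0.22], [-0.15, -0.63, 0.07], [-0.2, -0.62, 0.06]], dr=[[0, 0, 0], [0, 0, 0], [0, 0, 0], [0, 0, 0], [0, 0, 0], [0, 0, 0], [0, 0, 0.59], [0, 0, 0.59]])

```text
time: 12.75
tool_pos: [577.7, -16.7, 212.5]
tcp_rot: [3.14, 0.001, 2.974]
contact_force: [-0.3, 0.5, 0.8]
grip_width: 0.3
```

Emit:
carry_out(xyz=[[-0.25, -0.6, 0.07], [-0.3, -0.58, 0.06], [-0.35, -0.56, 0.07], [0, 0, 0], [0, 0, 0]], dr=[[0, 0, 0.59], [0, 0, 0.59], [0.01, 0, 0.58], [0, 0, 0], [0, 0, 0]], gripper=0.3)

```text
time: 13.38
tool_pos: [604.5, -129.6, 199.9]
tcp_rot: [3.141, -0.001, 2.732]
contact_force: [0.3, 0.6, 0.8]
grip_width: 45.9
```

Run:
```python
from h import *
p,R,o=st(); print(o['time'],p,o['tcp_rot'],o['joint_positions'],o['grip_width'])
c=cap('wrist','w10'); s=cap('scene','s10')
```

```text
13.375 [ 604.52074947 -129.56102063  199.87356304] [ 3.14116828e+00 -9.27392114e-04  2.73190632e+00] [-3.35272658e-01  5.35301891e-01  1.29073897e+00  5.08509048e-04
  1.31644510e+00 -1.49651062e+00] 45.86742193525699
```

View pics/w10.png

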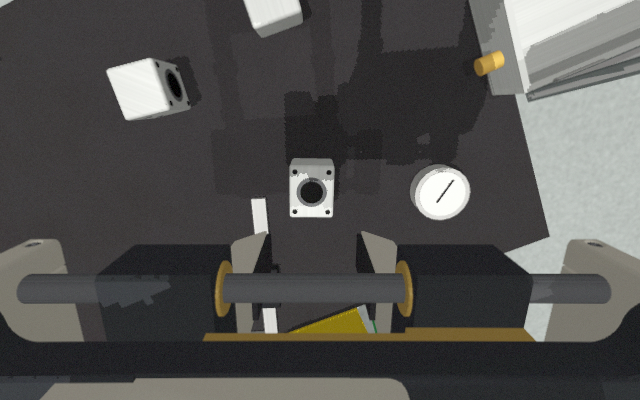

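View pics/s10.png

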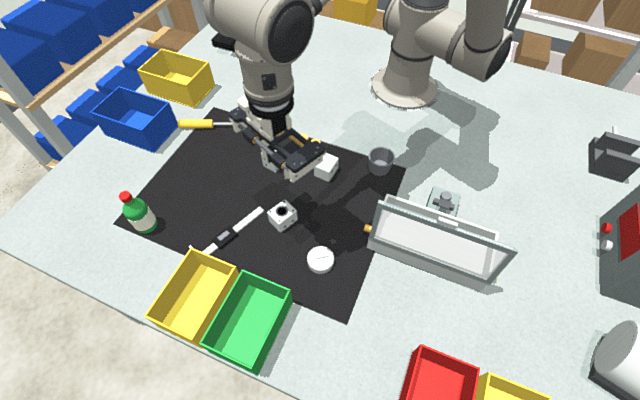

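Run:
```python
from h import *
c=load('w10')
print('port', onz(c,312,192.5,44))
g=cv2.cvtColor(c['image'],cv2.COLOR_BGR2GRAY); m=(g>190).astype(np.uint8); m[:150]=0;m[230:]=0;m[:,:275]=0;m[:,350:]=0
cs,_=cv2.findContours(m,0,1); k=max(cs,key=cv2.contourArea); r=cv2.minAreaRect(k); print(r)
W=np.array([onz(c,*q,44)[:2] for q in cv2.boxPoints(r)]); print(W.round(1), np.linalg.norm(W[1]-W[0]),np.linalg.norm(W[2]-W[1]),np.degrees(np.arctan2(*(W[1]-W[0])[::-1])),W.mean(0))
p=np.array([604.5,-129.6,199.9])
for dz in (0,-22): print(dz,proj(c,p+[0,0,dz]))
# other blocks
print('a?',onz(c,150,75,56),'c',onz(c,275,15,44))
cv2.imwrite('pics/b.png',cv2.resize(c['image'][0:240,90:350],None,fx=3,fy=2.5))
```

```text
port [ 613.81410876 -135.54476614   44.        ]
((311.0, 194.5), (43.0, 42.0), 90.0)
[[ 586.4 -147.7]
 [ 603.2 -109. ]
 [ 645.5 -126.6]
 [ 628.1 -166.8]] 42.13866985866993 45.810301905538296 66.5753233389623 [ 615.77353928 -137.51381466]
0 [313.76225688 250.89373598]
-22 [313.75144114 234.77962577]
a? [ 454.96408833 -222.4720415    56.        ] c [ 452.92428689 -100.8837234    44.        ]
```

View pics/b.png

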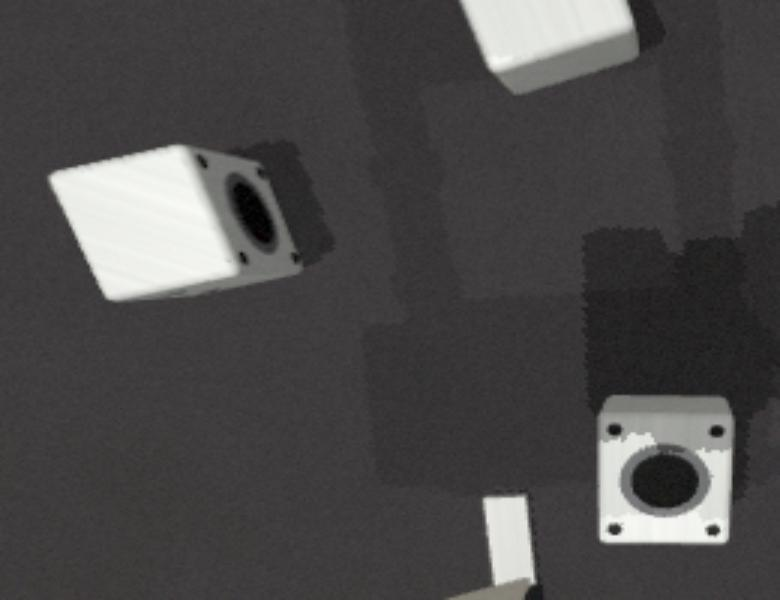

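Run:
```python
from h import *
plan([([613.5,-135.5,70],None,3),([613.5,-135.5,45],None,1)])
```

```text
xyz [[-0.06,-0.01,0.72],[-0.06,-0.02,0.72],[-0.06,-0.01,0.73],[0,0,0.42]]
dr [[0,0,0],[0,0,0],[0,0,0],[0,0,0]]
end [ 613.7 -135.5   44.8] [ 3.141 -0.     2.733]
```

Emit:
carry_out(xyz=[[-0.06, -0.01, 0.72], [-0.06, -0.02, 0.72], [-0.06, -0.01, 0.73], [0, 0, 0.42], [0, 0, 0]], dr=[[0, 0, 0], [0, 0, 0], [0, 0, 0], [0, 0, 0], [0, 0, 0]])

```text
time: 14.1
tool_pos: [612.6, -135.2, 42.6]
tcp_rot: [-3.141, -0.005, 2.733]
contact_force: [0.2, 0.1, 0.5]
grip_width: 60.0
```

Run:
```python
from h import *
p,R,o=st(); print(o['time'],p,o['tcp_rot'],o['contact_force'],o['grip_width'])
c=cap('wrist','w11'); s=cap('scene','s11')
cv2.imwrite('pics/b.png',np.hstack([c['image'][100:400,100:500],cv2.resize(s['image'][120:270,200:400],(400,300),interpolation=2)]))
```

```text
14.1 [ 612.57020946 -135.15112794   42.63926115] [-3.14138089 -0.00480248  2.7329694 ] [0.15516212 0.11467407 0.52409758] 60.01355054423106
```

View pics/b.png

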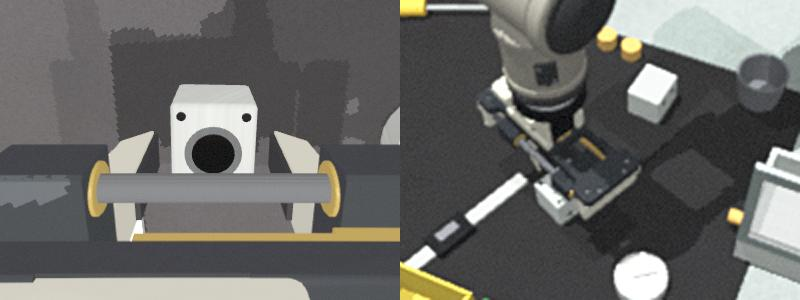

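Emit:
carry_out(xyz=[[0, 0, 0.25], [0, 0, 0.05], [0, 0, 0]], dr=[[0, 0, 0], [0, 0, 0], [0, 0, 0]])

```text
time: 14.58
tool_pos: [613.8, -136.7, 26.2]
tcp_rot: [-3.142, -0.001, 2.731]
contact_force: [0.0, -0.9, -0.5]
grip_width: 59.6
```

Run:
```python
from h import *
p,R,o=st(); print(o['time'],p,o['tcp_rot'],o['contact_force'],o['grip_width'])
c=cap('wrist','w12'); s=cap('scene','s12')
cv2.imwrite('pics/b.png',np.hstack([c['image'][100:400,100:500],cv2.resize(s['image'][180:240,250:330],(400,300),interpolation=2)]))
```

```text
14.575 [ 613.77592017 -136.69522982   26.21805649] [-3.14156398e+00 -7.96920370e-04  2.73135814e+00] [ 0.03508115 -0.93692684 -0.52224   ] 59.5741469632286
```

View pics/b.png

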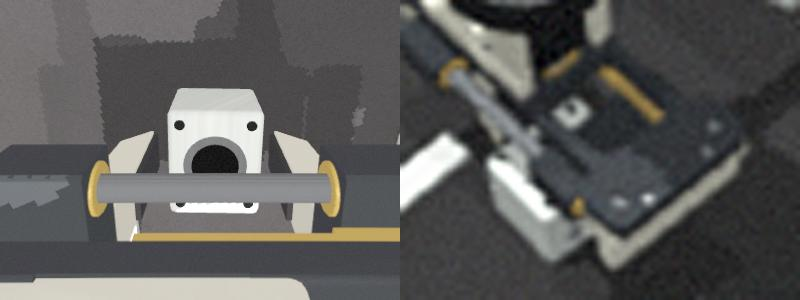

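Emit:
carry_out(xyz=[[0, 0, 0.15], [0, 0, 0.05], [0, 0, 0]], dr=[[0, 0, 0], [0, 0, 0], [0, 0, 0]])

```text
time: 15.05
tool_pos: [613.6, -136.6, 13.8]
tcp_rot: [-3.142, -0.001, 2.731]
contact_force: [0.3, -0.7, -0.9]
grip_width: 59.7
```

Run:
```python
from h import *
p,R,o=st(); print(o['time'],p,o['tcp_rot'],o['contact_force'],o['grip_width'])
c=cap('wrist','w13'); s=cap('scene','s12')
cv2.imwrite('pics/b.png',np.hstack([c['image'][100:400,100:500],cv2.resize(s['image'][180:240,250:330],(400,300),interpolation=2)]))
```

```text
15.05 [ 613.58523271 -136.64116515   13.79417452] [-3.14150886e+00 -1.44540112e-03  2.73134488e+00] [ 0.34241197 -0.72486224 -0.89683954] 59.70239542515761
```

View pics/b.png

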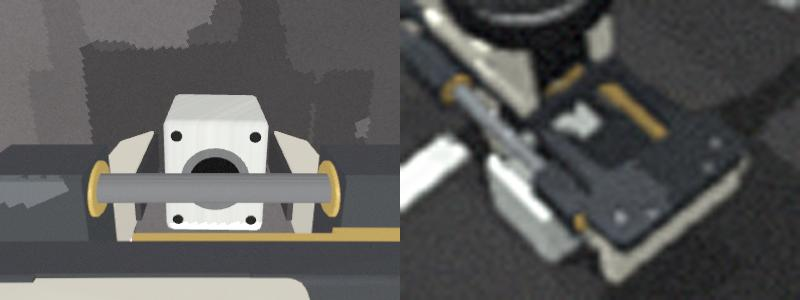

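Emit:
carry_out(xyz=[[0, 0, 0.06], [0, 0, 0.05], [0, 0, 0], [0, 0, 0]], dr=[[0, 0, 0], [0, 0, 0], [0, 0, 0], [0, 0, 0]])

```text
time: 15.65
tool_pos: [613.9, -136.8, 7.8]
tcp_rot: [-3.142, -0.0, 2.731]
contact_force: [0.3, -0.1, 0.6]
grip_width: 59.6
```

Emit:
carry_out(xyz=[[0, 0, 0.02], [0, 0, 0], [0, 0, 0], [0, 0, 0]], dr=[[0, 0, 0], [0, 0, 0], [0, 0, 0], [0, 0, 0]], gripper=-1)

```text
time: 16.15
tool_pos: [613.9, -136.7, 6.4]
tcp_rot: [3.142, -0.001, 2.731]
contact_force: [0.1, 0.8, -0.6]
grip_width: 45.9
```

Emit:
carry_out(xyz=[[0, 0, -0.1], [0, 0, -0.4], [0, 0, -0.5], [0, 0, 0], [0, 0, 0]], dr=[[0, 0, 0], [0, 0, 0], [0, 0, 0], [0, 0, 0], [0, 0, 0]])

```text
time: 16.77
tool_pos: [613.2, -136.5, 65.5]
tcp_rot: [-3.141, -0.002, 2.731]
contact_force: [-0.7, 1.1, -3.2]
grip_width: 45.7
```

Run:
```python
from h import *
p,R,o=st(); print(o['time'],p,o['tcp_rot'],o['contact_force'],o['grip_width'])
c=cap('wrist','w14'); s=cap('scene','s14');t=cap('top','t14')
cv2.imwrite('pics/b.png',np.hstack([c['image'][100:400,100:500],cv2.resize(s['image'][150:240,220:340],(400,300),interpolation=2)]))
```

```text
16.775 [ 613.19692926 -136.50710226   65.47271541] [-3.14148020e+00 -2.15572208e-03  2.73129063e+00] [-0.65230413  1.14193595 -3.20105785] 45.66405429555737
```

View pics/b.png

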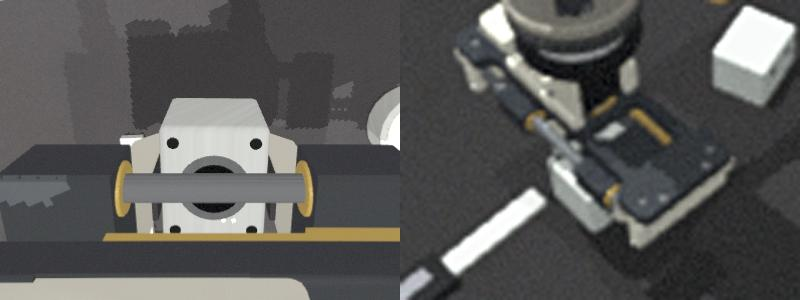

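Run:
```python
from h import *
plan([([590,-60,170],None,2),([535,100,170],None,4),([532,289,140],down(np.pi),5),([532,289,80],None,2)])
```

```text
xyz [[0.29,0.34,-0.58],[0.29,0.34,-0.58],[0.29,0.33,-0.59],[0.48,0.52,0],[0.47,0.52,0],[0.48,0.52,0],[0.47,0.52,0.01],[0.26,0.57,0.1]]
dr [[0,0,0],[0,0,0],[0,0,0],[0,0,0],[0,0,0],[0,0,0],[0,0,0],[0,0,-0.59]]
xyz [[0.21,0.6,0.1],[0.16,0.61,0.1],[0.11,0.62,0.1],[0.07,0.63,0.1],[0,0,0.5],[0,0,0.5]]
dr [[0,-0.01,-0.59],[0,0,-0.59],[0,-0.01,-0.58],[0,0,-0.59],[0,0,0],[0,0,0]]
end [531.8 289.1  80. ] [ 3.141 -0.    -3.141]
```

Emit:
carry_out(xyz=[[0.29, 0.34, -0.58], [0.29, 0.34, -0.58], [0.29, 0.33, -0.59], [0.48, 0.52, 0], [0.47, 0.52, 0], [0.48, 0.52, 0], [0.47, 0.52, 0.01], [0.26, 0.57, 0.1]], dr=[[0, 0, 0], [0, 0, 0], [0, 0, 0], [0, 0, 0], [0, 0, 0], [0, 0, 0], [0, 0, 0], [0, 0, -0.59]])

```text
time: 17.92
tool_pos: [533.8, 138.4, 164.6]
tcp_rot: [-3.141, -0.001, 2.816]
contact_force: [0.9, -0.5, -3.3]
grip_width: 46.1
```

Emit:
carry_out(xyz=[[0.21, 0.6, 0.1], [0.16, 0.61, 0.1], [0.11, 0.62, 0.1], [0.07, 0.63, 0.1], [0, 0, 0], [0, 0, 0]], dr=[[0, -0.01, -0.59], [0, 0, -0.59], [0, -0.01, -0.58], [0, 0, -0.59], [0, 0, 0], [0, 0, 0]])

```text
time: 18.68
tool_pos: [532.2, 288.4, 140.2]
tcp_rot: [-3.14, 0.001, 3.141]
contact_force: [-0.2, 0.3, -2.8]
grip_width: 45.8
```

Run:
```python
from h import *
p,R,o=st(); print(o['time'],p,o['tcp_rot'],o['contact_force'],o['grip_width'])
c=cap('wrist','w15'); s=cap('scene','s15')
cv2.imwrite('pics/b.png',np.hstack([c['image'][100:400,100:500],cv2.resize(s['image'][100:310,360:640],(400,300),interpolation=2)]))
```

```text
18.675 [532.22665463 288.37971212 140.19242605] [-3.14020040e+00  9.61058437e-04  3.14146131e+00] [-0.22819687  0.29783585 -2.77765215] 45.78388904336121
```

View pics/b.png

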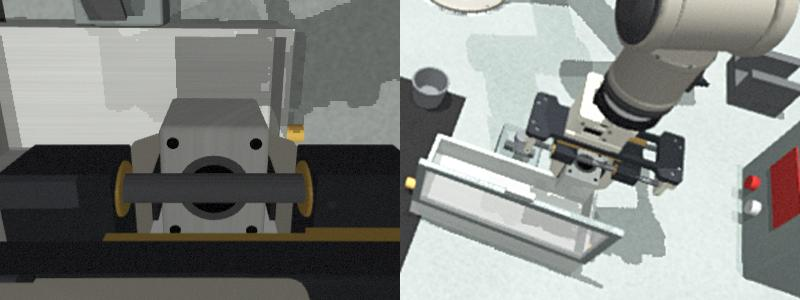

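Run:
```python
from h import *
c=load('w15')
cv2.imwrite('pics/b.png',cv2.resize(c['image'][100:260,90:430],None,fx=2.3,fy=2.3))
for y in (340.5,346.5): print(proj(c,[490,y,54]),proj(c,[520,y,54]))
print(proj(c,[478.5,300,54]),proj(c,[472.5,300,54]))
```

```text
[381.78024125 150.25761958] [379.43163592 188.20229155]
[389.64693129 150.26059233] [387.03007437 188.21098548]
[328.96973075 134.96668404] [329.0872299  126.83766931]
```

View pics/b.png

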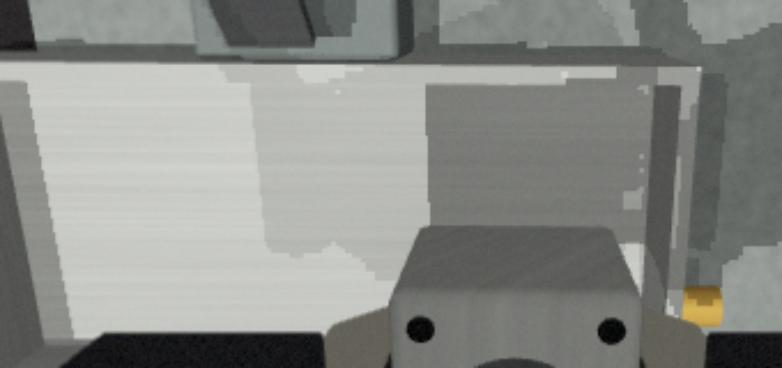

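Emit:
carry_out(xyz=[[0, 0, 0.5], [0, 0, 0.5], [0, 0, 0.5], [0, 0, 0.4], [0, 0, 0.16], [0, 0, 0], [0, 0, 0]], dr=[[0, 0, 0], [0, 0, 0], [0, 0, 0], [0, 0, 0], [0, 0, 0], [0, 0, 0], [0, 0, 0]])

```text
time: 19.65
tool_pos: [533.7, 288.9, 18.6]
tcp_rot: [3.141, 0.004, 3.141]
contact_force: [0.8, 0.1, -3.2]
grip_width: 46.0
```

Emit:
carry_out(xyz=[[0, 0, 0.05], [0, 0, 0.04], [0, 0, 0.02], [0, 0, 0]], dr=[[0, 0, 0], [0, 0, 0], [0, 0, 0], [0, 0, 0]])

```text
time: 20.15
tool_pos: [533.2, 289.0, 12.4]
tcp_rot: [3.142, 0.004, -3.141]
contact_force: [-3.1, -0.9, 8.5]
grip_width: 46.1
```

Emit:
carry_out(xyz=[[0, 0, -0.03], [0, 0, 0], [0, 0, 0], [0, 0, 0]], dr=[[0, 0, 0], [0, 0, 0], [0, 0, 0], [0, 0, 0]], gripper=0.22)

```text
time: 20.65
tool_pos: [532.8, 288.9, 12.5]
tcp_rot: [-3.141, 0.002, -3.141]
contact_force: [0.2, -0.2, -0.2]
grip_width: 55.9
```

Emit:
carry_out(xyz=[[0, 0, -0.2], [0, 0, -0.5], [0, 0, -0.9], [0, 0, -0.8], [0, -0.5, -0.5], [0, -0.9, 0], [0, -1, 0], [0, -1, 0]], dr=[[0, 0, 0], [0, 0, 0], [0, 0, 0], [0, 0, 0], [0, 0, 0], [0, 0, 0], [0, 0, 0], [0, 0, 0]])

```text
time: 21.65
tool_pos: [532.4, 83.3, 187.8]
tcp_rot: [-3.141, 0.004, -3.141]
contact_force: [0.4, 0.6, 0.1]
grip_width: 56.0
```

Run:
```python
from h import *
p,R,o=st(); print(o['time'],p,o['tcp_rot'],o['contact_force'],o['grip_width'])
c=cap('wrist','w16'); s=cap('scene','s16'); t=cap('top','t16')
cv2.imwrite('pics/b.png',np.hstack([cv2.resize(t['image'][130:290,150:450],(750,400),interpolation=2)]))
cv2.imwrite('pics/b2.png',cv2.resize(s['image'][100:310,240:540],(800,560),interpolation=2))
```

```text
21.65 [532.36402486  83.3293697  187.76182698] [-3.1411661   0.00390276 -3.1406473 ] [0.3843149  0.57092965 0.10745831] 55.97661363511366
```

View pics/b.png

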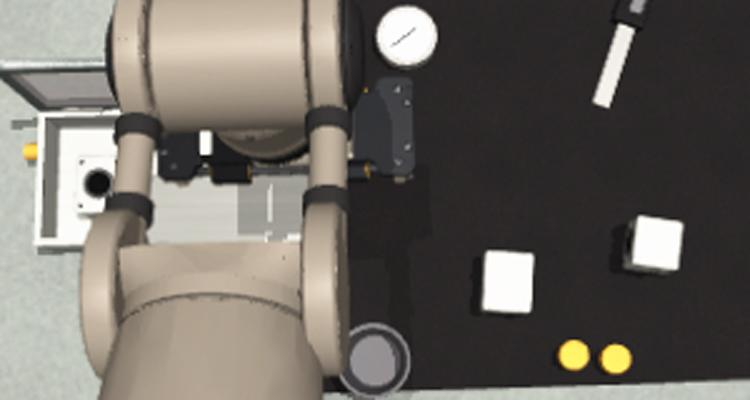

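View pics/b2.png

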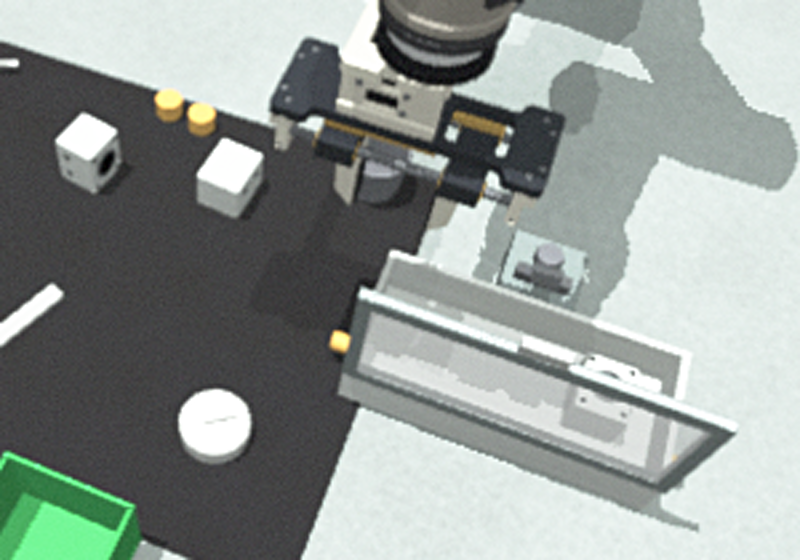

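Run:
```python
from h import *
plan([([500,-60,230],down(2.4),4),([455,-225,215],down(np.radians(79)),5)])
```

```text
xyz [[0.09,-0.4,-0.12],[0.04,-0.4,-0.12],[-0.01,-0.41,-0.12],[-0.06,-0.4,-0.12],[-0.11,-0.39,-0.11],[-0.15,-0.37,-0.12],[-0.16,-0.32,0.03],[-0.2,-0.29,0.03]]
dr [[0,0,0.88],[0,0,0.88],[0,0.01,0.88],[0,0,0.88],[0,0.01,0.88],[0.01,0,0.88],[0,0,0.91],[0,0,0.91]]
xyz [[-0.24,-0.27,0.03],[-0.27,-0.23,0.03],[-0.3,-0.2,0.03],[-0.32,-0.16,0.03],[-0.34,-0.11,0.04],[-0.35,-0.07,0.03]]
dr [[0,0,0.92],[0,0,0.91],[0,0,0.92],[0,0,0.91],[0,0,0.92],[0,0,0.91]]
end [ 454.9 -225.3  215.3] [3.141 0.    1.379]
```

Emit:
carry_out(xyz=[[0.09, -0.4, -0.12], [0.04, -0.4, -0.12], [-0.01, -0.41, -0.12], [-0.06, -0.4, -0.12], [-0.11, -0.39, -0.11], [-0.15, -0.37, -0.12], [-0.16, -0.32, 0.03], [-0.2, -0.29, 0.03]], dr=[[0, 0, 0.88], [0, 0, 0.88], [0, 0.01, 0.88], [0, 0, 0.88], [0, 0.01, 0.88], [0.01, 0, 0.88], [0, 0, 0.91], [0, 0, 0.91]])

```text
time: 22.8
tool_pos: [489.5, -97.8, 226.3]
tcp_rot: [-3.141, 0.0, 2.148]
contact_force: [-0.2, -0.4, 0.5]
grip_width: 55.8
```

Emit:
carry_out(xyz=[[-0.24, -0.27, 0.03], [-0.27, -0.23, 0.03], [-0.3, -0.2, 0.03], [-0.32, -0.16, 0.03], [-0.34, -0.11, 0.04], [-0.35, -0.07, 0.03], [0, 0, 0], [0, 0, 0]], dr=[[0, 0, 0.92], [0, 0, 0.91], [0, 0, 0.92], [0, 0, 0.91], [0, 0, 0.92], [0, 0, 0.91], [0, 0, 0], [0, 0, 0]], gripper=0.45)

```text
time: 23.8
tool_pos: [456.7, -222.0, 214.6]
tcp_rot: [-3.141, 0.0, 1.387]
contact_force: [0.5, 0.2, -0.6]
grip_width: 66.7
```

Run:
```python
from h import *
p,R,o=st(); print(o['time'],p,o['tcp_rot'],o['joint_positions'],o['grip_width'])
c=cap('wrist','w20')
```

```text
23.8 [ 456.67177211 -221.95814588  214.60668308] [-3.14090156e+00  7.55029995e-05  1.38680167e+00] [-6.03231225e-01  3.21744636e-01  1.59053322e+00 -3.71670930e-04
  1.22991533e+00 -4.19112180e-01] 66.74687670527005
```

View pics/w20.png

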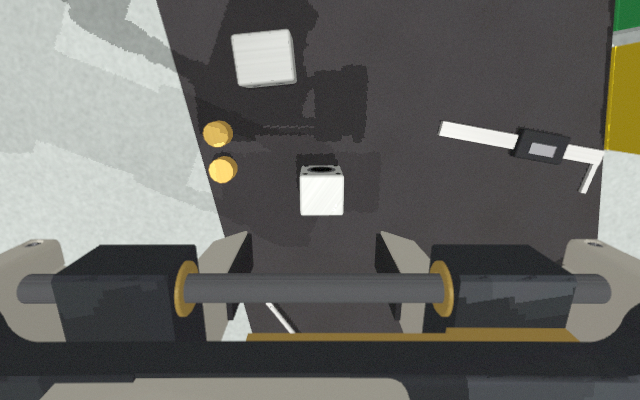

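```bash
cat >> h.py <<'E'
def face(c,box,z,thr=185):
    u0,v0,u1,v1=box; S=6
    g=cv2.cvtColor(c['image'],cv2.COLOR_BGR2GRAY)[v0:v1,u0:u1]
    g=cv2.resize(g,None,fx=S,fy=S,interpolation=cv2.INTER_CUBIC)
    m=(g>thr).astype(np.uint8); cs,_=cv2.findContours(m,0,1); k=max(cs,key=cv2.contourArea)
    r=cv2.minAreaRect(k); B=cv2.boxPoints(r)/S+[u0-.4,v0-.4]
    W=np.array([onz(c,*q,z)[:2] for q in B]); e0=W[1]-W[0];e1=W[2]-W[1]
    print('px',B.mean(0).round(1),'c',W.mean(0).round(1),'sides',np.linalg.norm(e0).round(1),np.linalg.norm(e1).round(1),'ang',np.degrees(np.arctan2(e0[1],e0[0])).round(1),np.degrees(np.arctan2(e1[1],e1[0])).round(1))
    return W
E
python3 - <<'E'
from h import *
c=load('w20')
g=cv2.cvtColor(c['image'],cv2.COLOR_BGR2GRAY); print(g[190,295:350:4],g[160:220:4,322],g[58,225:305:5])
face(c,(285,160,360,230),56,190); face(c,(215,20,310,100),44,140); face(c,(215,20,310,100),44,170)
cv2.imwrite('pics/b.png',cv2.resize(c['image'][10:230,200:380],None,fx=3,fy=2.7))
E
```

```text
[ 67  81 248 253 253 253 250 252 250 250 251 251 208  67] [ 45  42  19  92 222 254 249 252 250 250 247 248 247 251  84] [ 54  54 199 218 216 216 217 220 222 222 223 224 223 207  55  55]
px [321.5 194.8] c [ 461.1 -238.8] sides 44.1 42.5 ang -10.5 -99.0
px [262.8  57.4] c [429.7 -98.6] sides 55.7 45.8 ang -5.1 -95.1
px [262.4  57.2] c [429.4 -98.3] sides 54.1 44.4 ang -5.2 -95.3
```

View pics/b.png

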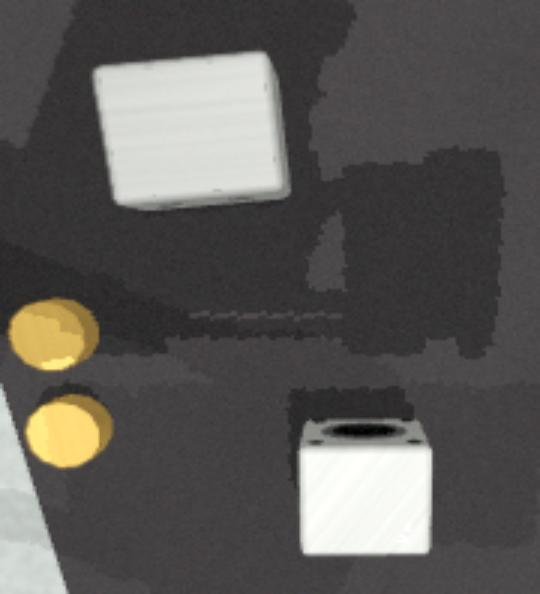

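```bash
cat >> h.py <<'E'
def tilt(yaw,deg): return down(yaw)*Ro.from_rotvec([0,np.radians(deg),0])
def tcp_for(center,R,ahead): return np.array(center,float)+R.apply([0,0,ahead])
E
python3 - <<'E'
from h import *
c=load('w20'); print('cyl',onz(c,218,133,18),onz(c,222,168,18))
Ri=tilt(1.393,-45); C=[461,-238.8,28]
plan([([461,-210,200],Ri,6),(tcp_for(C,Ri,-75),Ri,2)])
E
```

```text
cyl [ 361.16167361 -159.59922161   18.        ] [ 355.22528032 -198.01854683   18.        ]
xyz [[0.03,0.01,0.04],[0.04,0.01,0.04],[0.05,0,0.03],[0.05,0.01,0.02],[0.05,0,0.02],[0.05,0.01,0.01],[0.56,0.03,0.37],[0.57,0.03,0.37]]
dr [[0,-0.94,-0.01],[0,-0.94,-0.01],[0,-0.94,0],[-0.01,-0.93,-0.01],[0,-0.94,0],[-0.01,-0.93,-0.01],[0,0,0],[0,0,0]]
xyz [[0.56,0.02,0.37]]
dr [[0,0,0]]
end [ 470.3 -186.6   81.1] [-3.141  0.785  1.394]
```

Emit:
carry_out(xyz=[[0.03, 0.01, 0.04], [0.04, 0.01, 0.04], [0.05, 0, 0.03], [0.05, 0.01, 0.02], [0.05, 0, 0.02], [0.05, 0.01, 0.01], [0, 0, 0]], dr=[[0, -0.94, -0.01], [0, -0.94, -0.01], [0, -0.94, 0], [-0.01, -0.93, -0.01], [0, -0.94, 0], [-0.01, -0.93, -0.01], [0, 0, 0]])

```text
time: 24.72
tool_pos: [461.0, -208.8, 198.2]
tcp_rot: [-3.135, 0.784, 1.4]
contact_force: [0.3, 0.1, -0.6]
grip_width: 66.6
```

Run:
```python
from h import *
p,R,o=st(); print(o['time'],p,o['tcp_rot'],o['joint_positions'],o['grip_width'])
Ri=tilt(1.393,-45); C=[461,-238.8,28]
plan([(tcp_for(C,Ri,-75),Ri,3)])
```

```text
24.725 [ 460.99204874 -208.82922608  198.17134786] [-3.13485751  0.78417653  1.40006024] [-0.12938619  0.43613858  1.75573673 -0.86868909  1.17802206  0.48998072] 66.60516894070805
xyz [[0.55,0.03,0.37],[0.55,0.03,0.37],[0.56,0.04,0.36]]
dr [[0,0,0.01],[-0.01,0,0.01],[0,-0.01,0.02]]
end [ 470.7 -186.3   81.1] [3.141 0.786 1.392]
```

Emit:
carry_out(xyz=[[0.55, 0.03, 0.37], [0.55, 0.03, 0.37], [0.56, 0.04, 0.36], [0, 0, 0], [0, 0, 0]], dr=[[0, 0, 0.01], [-0.01, 0, 0.01], [0, -0.01, 0.02], [0, 0, 0], [0, 0, 0]])

```text
time: 25.35
tool_pos: [471.7, -189.4, 84.2]
tcp_rot: [3.133, 0.786, 1.381]
contact_force: [-0.9, -0.2, 0.4]
grip_width: 66.2
```

Run:
```python
from h import *
p,R,o=st(); print(o['time'],p,o['tcp_rot'],o['joint_positions'],o['grip_width'])
Ri=tilt(1.393,-45); C=[461,-238.8,28]
c=cap('wrist','w21'); s=cap('scene','s21')
cv2.imwrite('pics/b.png',np.hstack([c['image'][100:400,100:500],cv2.resize(s['image'][100:220,220:380],(400,300),interpolation=2)]))
plan([(tcp_for(C,Ri,12),Ri,3)])
```

```text
25.35 [ 471.74416172 -189.39255626   84.17674598] [3.13303408 0.78600458 1.38110305] [-0.08759163  0.63481286  1.81446838 -0.95368283  1.04330731  0.75258423] 66.23677036170155
xyz [[0.02,-0.01,0.49],[0.03,-0.01,0.49],[0.02,-0.01,0.48]]
dr [[0,0,-0.02],[0,0,-0.02],[0.01,0,-0.03]]
end [ 459.8 -247.1   19.6] [-3.141  0.786  1.393]
```

View pics/b.png

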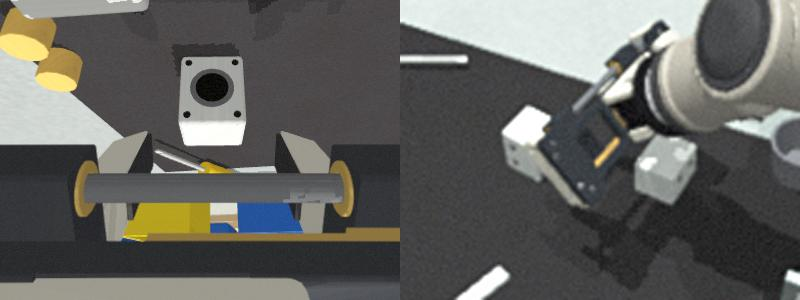

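Run:
```python
from h import *
Ri=tilt(1.393,-36); C=[461,-238.8,28]
plan([(tcp_for(C,Ri,-60),Ri,2),(tcp_for(C,Ri,12),Ri,4)])
```

```text
xyz [[-0.04,-0.02,0.14],[-0.06,-0.01,0.13],[0,0,0.3],[0,0,0.3],[0,0,0.3],[0,0,0.3]]
dr [[0.01,0.56,-0.03],[0,0.57,-0.04],[0,0,0],[0,0,0],[0,0,0],[0,0,0]]
end [ 459.9 -245.9   18.4] [3.141 0.628 1.393]
```

Emit:
carry_out(xyz=[[-0.04, -0.02, 0.14], [-0.06, -0.01, 0.13], [0, 0, 0.3], [0, 0, 0.3], [0, 0, 0], [0, 0, 0]], dr=[[0.01, 0.56, -0.03], [0, 0.57, -0.04], [0, 0, 0], [0, 0, 0], [0, 0, 0], [0, 0, 0]])

```text
time: 26.2
tool_pos: [462.6, -224.2, 45.1]
tcp_rot: [-3.136, 0.629, 1.398]
contact_force: [0.2, 0.1, -0.2]
grip_width: 66.5
```

Run:
```python
from h import *
p,R,o=st(); print(o['time'],p,o['tcp_rot'],o['joint_positions'],o['grip_width'],o['contact_force'])
Ri=tilt(1.393,-36); C=[461,-238.8,28]
c=cap('wrist','w22'); s=cap('scene','s22')
cv2.imwrite('pics/b.png',np.hstack([c['image'][100:400,100:500],cv2.resize(s['image'][100:220,220:380],(400,300),interpolation=2)]))
plan([(tcp_for(C,Ri,12),Ri,3)])
```

```text
26.2 [ 462.61000828 -224.24972232   45.10198054] [-3.13638315  0.62914123  1.39752301] [-0.23529706  0.6308584   1.85793642 -0.90005875  0.84827727  0.62189744] 66.54150650609829 [ 0.17180694  0.10119096 -0.1965184 ]
xyz [[-0.01,0,0.19],[-0.01,0.01,0.2],[-0.01,0,0.19]]
dr [[0,0,0.01],[0,0,0.01],[-0.01,0.01,0]]
end [ 459.7 -245.8   18.5] [-3.141  0.628  1.394]
```

View pics/b.png

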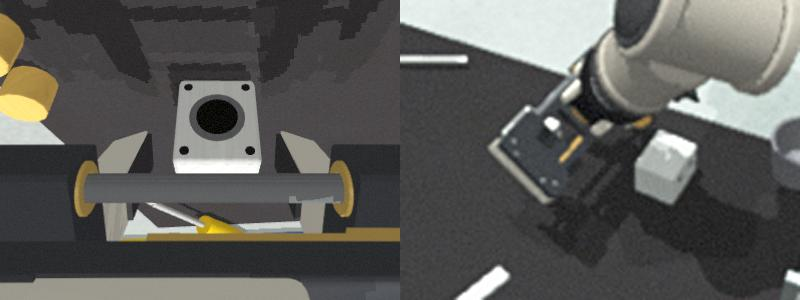

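Emit:
carry_out(xyz=[[-0.01, 0, 0.19], [-0.01, 0.01, 0.2], [-0.01, 0, 0.19], [0, 0, 0], [0, 0, 0]], dr=[[0, 0, 0.01], [0, 0, 0.01], [-0.01, 0.01, 0], [0, 0, 0], [0, 0, 0]])

```text
time: 26.92
tool_pos: [459.3, -246.3, 18.5]
tcp_rot: [-3.141, 0.627, 1.393]
contact_force: [0.3, 0.4, 0.8]
grip_width: 66.8
```

Emit:
carry_out(xyz=[[0, 0, 0], [0, 0, 0], [0, 0, 0], [0, 0, 0], [0, 0, 0]], dr=[[0, 0, 0], [0, 0, 0], [0, 0, 0], [0, 0, 0], [0, 0, 0]], gripper=-1)

```text
time: 27.55
tool_pos: [459.7, -246.2, 18.7]
tcp_rot: [3.141, 0.627, 1.393]
contact_force: [1.0, 2.4, 2.9]
grip_width: 46.3
```

Run:
```python
from h import *
p,R,o=st(); print(o['time'],p,o['tcp_rot'],o['joint_positions'],o['grip_width'],o['contact_force'])
c=cap('wrist','w23'); s=cap('scene','s23')
cv2.imwrite('pics/b.png',np.hstack([c['image'][100:400,100:500],cv2.resize(s['image'][100:220,220:380],(400,300),interpolation=2)]))
```

```text
27.55 [ 459.69602287 -246.16119627   18.72869716] [3.14103572 0.62744848 1.3926831 ] [-0.28096621  0.67858755  1.8720858  -0.96961856  0.78675651  0.67274876] 46.26495691611914 [0.97335368 2.37447972 2.90317117]
```

View pics/b.png

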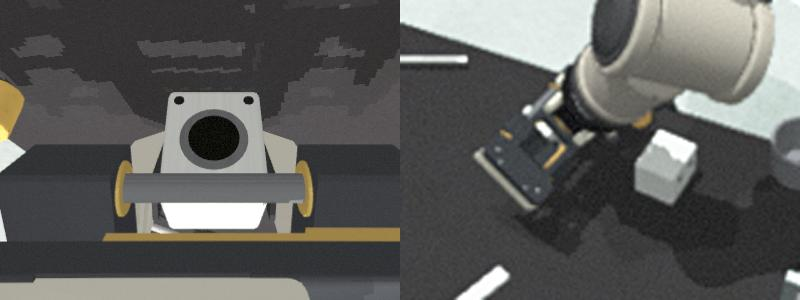

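Run:
```python
from h import *
Rf=tilt(1.393,54); p,R,o=st()
plan([(p+[0,0,90],R,2),(tcp_for([470,-200,130],Rf,12),Rf,12)])
```

```text
xyz [[-0.44,0,-0.61],[-0.44,0,-0.6],[0.05,0,-0.06],[0.06,0,-0.06],[0.07,0,-0.05],[0.07,0,-0.04],[0.08,0,-0.03],[0.08,0,-0.02]]
dr [[0,0,0],[0,0,0],[0,0.94,0],[0,0.94,0],[0,0.94,0],[0,0.94,0],[0,0.94,0],[0,0.93,0]]
xyz [[0.08,0.01,-0.01],[0.08,0,0.01],[0.08,0.01,0.02],[0.08,0,0.02],[0.07,0.01,0.04],[0.07,0,0.04]]
dr [[0,0.94,0],[0,0.93,0],[0,0.94,0],[0,0.93,0],[0,0.94,0],[0,0.93,0]]
end [ 471.5 -190.3  123.1] [ 3.141 -0.942  1.394]
```

Emit:
carry_out(xyz=[[-0.44, 0, -0.61], [-0.44, 0, -0.6], [0.05, 0, -0.06], [0.06, 0, -0.06], [0.07, 0, -0.05], [0.07, 0, -0.04], [0.08, 0, -0.03], [0.08, 0, -0.02]], dr=[[0, 0, 0], [0, 0, 0], [0, 0.94, 0], [0, 0.94, 0], [0, 0.94, 0], [0, 0.94, 0], [0, 0.94, 0], [0, 0.93, 0]])

```text
time: 28.65
tool_pos: [463.9, -217.6, 115.9]
tcp_rot: [-3.141, -0.164, 1.392]
contact_force: [-1.2, 0.4, -3.5]
grip_width: 45.9
```

Emit:
carry_out(xyz=[[0.08, 0.01, -0.01], [0.08, 0, 0.01], [0.08, 0.01, 0.02], [0.08, 0, 0.02], [0.07, 0.01, 0.04], [0.07, 0, 0.04], [0, 0, 0], [0, 0, 0]], dr=[[0, 0.94, 0], [0, 0.93, 0], [0, 0.94, 0], [0, 0.93, 0], [0, 0.94, 0], [0, 0.93, 0], [0, 0, 0], [0, 0, 0]])

```text
time: 29.65
tool_pos: [471.2, -190.4, 122.6]
tcp_rot: [-3.14, -0.94, 1.392]
contact_force: [-0.1, -0.1, -2.6]
grip_width: 45.8
```

Run:
```python
from h import *
p,R,o=st(); print(o['time'],p,o['tcp_rot'],o['joint_positions'],o['grip_width'],o['contact_force'])
c=cap('wrist','w24'); s=cap('scene','s24')
cv2.imwrite('pics/b.png',np.hstack([c['image'][100:400,100:500],cv2.resize(s['image'][70:220,200:400],(400,300),interpolation=2)]))
Rf=tilt(1.393,54)
plan([(tcp_for([470,-200,30],Rf,12),Rf,4)])
```

```text
29.65 [ 471.1911267  -190.42183061  122.57901659] [-3.1404155  -0.93951223  1.3917638 ] [-0.92948464  0.76019934  1.50914961  0.63125296  1.61350104 -0.97576669] 45.75987979726663 [-0.13040399 -0.07504273 -2.64428097]
xyz [[-0.34,0,0.25],[-0.34,0,0.24],[-0.34,0,0.25],[-0.33,0,0.24]]
dr [[0,0.01,0],[0,0,0],[0,0.01,0],[0,0,0.01]]
end [ 471.5 -190.4   23.3] [-3.141 -0.942  1.392]
```

View pics/b.png

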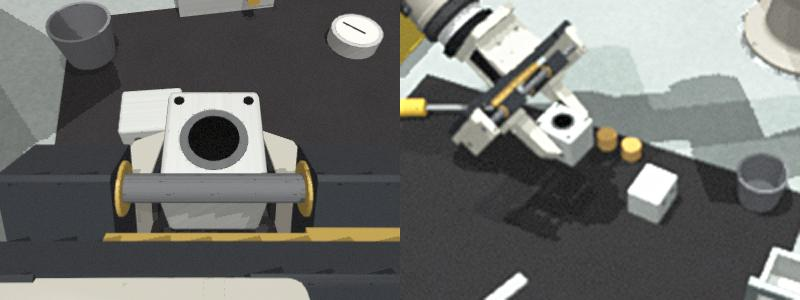

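Emit:
carry_out(xyz=[[-0.34, 0, 0.25], [-0.34, 0, 0.24], [-0.34, 0, 0.25], [-0.33, 0, 0.24], [-0.06, 0, 0.04], [0, 0, 0], [0, 0, 0]], dr=[[0, 0.01, 0], [0, 0, 0], [0, 0.01, 0], [0, 0, 0.01], [0, 0, 0], [0, 0, 0], [0, 0, 0]])

```text
time: 30.62
tool_pos: [471.7, -190.8, 19.5]
tcp_rot: [3.141, -0.943, 1.392]
contact_force: [-0.1, -0.9, -3.5]
grip_width: 45.8
```

Emit:
carry_out(xyz=[[-0.04, 0, 0.03], [0, 0, 0], [-0.03, 0, 0.02], [0, 0, 0]], dr=[[0, 0, 0], [0, 0, 0], [0, 0, 0], [0, 0, 0]])

```text
time: 31.12
tool_pos: [471.3, -190.6, 14.9]
tcp_rot: [-3.141, -0.947, 1.391]
contact_force: [-2.4, -0.8, 6.4]
grip_width: 45.7
```

Contact. Release and retreat along the fingers.

Emit:
carry_out(xyz=[[0.01, 0, -0.01], [0, 0, 0], [0, 0, 0], [0, 0, 0]], dr=[[0, 0, 0], [0, 0, 0], [0, 0, 0], [0, 0, 0]], gripper=0.35)

```text
time: 31.62
tool_pos: [471.2, -190.5, 14.0]
tcp_rot: [-3.139, -0.945, 1.39]
contact_force: [-1.2, 0.5, -0.0]
grip_width: 61.8
```

Emit:
carry_out(xyz=[[0, 0, -0.4], [0, 0, -0.8], [0.4, 0, -0.8], [0.5, 0, -0.5], [0, 0, 0]], dr=[[0, 0, 0], [0, 0, 0], [0, -0.5, 0], [0, -0.9, 0], [0, 0, 0]])

```text
time: 32.25
tool_pos: [457.3, -277.3, 150.6]
tcp_rot: [3.134, -0.742, 1.398]
contact_force: [-0.5, -0.3, -0.4]
grip_width: 61.5
```

Run:
```python
from h import *
p,R,o=st(); print(o['time'],p,o['tcp_rot'],o['joint_positions'],o['grip_width'],o['contact_force'])
c=cap('wrist','w25'); s=cap('scene','s25')
cv2.imwrite('pics/b.png',np.hstack([c['image'][100:400,100:500],cv2.resize(s['image'][70:220,200:400],(400,300),interpolation=2)]))
plan([([470,-200,200],down(1.393),6)])
```

```text
32.25 [ 457.27362373 -277.2869787   150.57765245] [ 3.13363234 -0.74202123  1.3980657 ] [-0.98205646  0.7049239   1.36907617  0.49283843  1.639089   -0.91922914] 61.54042572793911 [-0.54973821 -0.34846505 -0.42522668]
xyz [[0.26,0,0.04],[0.26,0,0],[0.26,0,-0.03],[0.25,0,-0.06],[0.25,0,-0.09],[0.23,0.01,-0.12]]
dr [[0,-0.89,0],[0,-0.89,0],[0,-0.9,0],[0,-0.89,0],[0,-0.9,0],[-0.01,-0.89,0]]
end [ 470.2 -200.1  200.2] [ 3.141e+00 -1.000e-03  1.392e+00]
```

View pics/b.png

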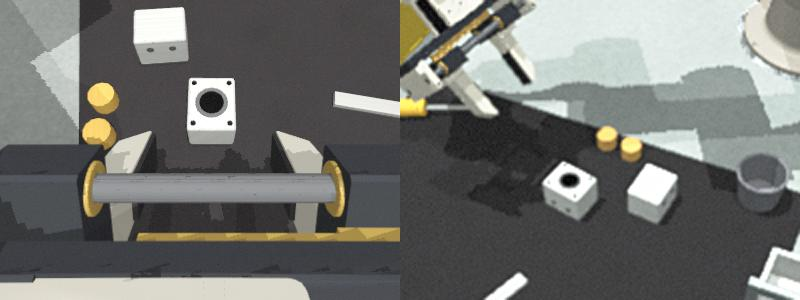

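Emit:
carry_out(xyz=[[0.26, 0, 0.04], [0.26, 0, 0], [0.26, 0, -0.03], [0.25, 0, -0.06], [0.25, 0, -0.09], [0.23, 0.01, -0.12], [0, 0, 0], [0, 0, 0]], dr=[[0, -0.89, 0], [0, -0.89, 0], [0, -0.9, 0], [0, -0.89, 0], [0, -0.9, 0], [-0.01, -0.89, 0], [0, 0, 0], [0, 0, 0]])

```text
time: 33.35
tool_pos: [469.8, -200.4, 198.3]
tcp_rot: [-3.138, -0.003, 1.392]
contact_force: [0.2, -0.2, -1.0]
grip_width: 62.1
```

Run:
```python
from h import *
p,R,o=st(); print(o['time'],p,o['tcp_rot'],o['joint_positions'],o['grip_width'],o['contact_force'])
c=cap('wrist','w26')
g=cv2.cvtColor(c['image'],cv2.COLOR_BGR2GRAY)
cv2.imwrite('pics/b.png',c['image'][0:300,100:500])
```

```text
33.35 [ 469.76863224 -200.43715633  198.27418469] [-3.13845339 -0.00337012  1.39201894] [-0.55468258  0.34402297  1.60559051  0.00213007  1.19613723 -0.37669411] 62.131159163377596 [ 0.1504916  -0.22404595 -1.01106767]
```

View pics/b.png

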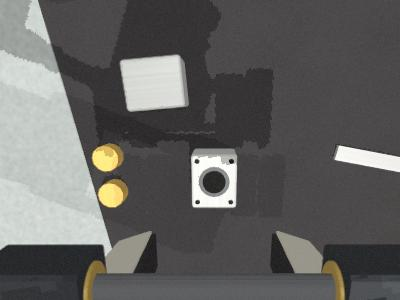

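Run:
```python
from h import *
c=load('w26'); print(onz(c,313.5,181,44)); face(c,(280,145,350,215),44,170)
plan([([470,-198.5,60],None,3)],start=(np.array([469.8,-200.4,198.3]),down(1.392)))
```

```text
[ 468.68660289 -199.3037225    44.        ]
px [313.6 180.8] c [ 468.7 -199.7] sides 44.5 54.1 ang -10.2 -99.0
xyz [[0.01,0,0.77],[0.01,0,0.77],[0.01,0,0.77]]
dr [[0,0,0],[0,0,0],[0,0,0]]
end [ 470.1 -198.6   59.7] [-3.142  0.     1.392]
```

Emit:
carry_out(xyz=[[0.01, -0.02, 0.8], [0, 0, 0.8], [0, 0, 0.8], [0, 0, 0.5], [0, 0, 0.25], [0, 0, 0], [0, 0, 0]], dr=[[0, 0, 0], [0, 0, 0], [0, 0, 0], [0, 0, 0], [0, 0, 0], [0, 0, 0], [0, 0, 0]])

```text
time: 34.28
tool_pos: [469.8, -200.3, 11.8]
tcp_rot: [3.14, -0.0, 1.391]
contact_force: [0.4, 0.2, 0.7]
grip_width: 62.2
```

Emit:
carry_out(xyz=[[0, 0, 0.03], [0, 0, 0], [0, 0, 0], [0, 0, 0]], dr=[[0, 0, 0], [0, 0, 0], [0, 0, 0], [0, 0, 0]], gripper=-1)

```text
time: 34.78
tool_pos: [469.6, -199.6, 9.7]
tcp_rot: [3.141, -0.001, 1.392]
contact_force: [0.7, 0.2, 7.1]
grip_width: 46.2
```

Run:
```python
from h import *
plan([([480,-150,170],None,4),([532,211.5,170],down(np.pi),13)])
```

```text
xyz [[0.21,0.01,-0.67],[0.21,0.01,-0.67],[0.21,0,-0.67],[0.22,0.01,-0.66],[0.47,-0.02,0],[0.47,0.05,0],[0.45,0.11,0],[0.44,0.17,0]]
dr [[0,0,0],[0,0,0],[0,0,0],[0,0,0],[0,0,-0.96],[0,0,-0.96],[0,0,-0.96],[0,0,-0.97]]
xyz [[0.41,0.22,0],[0.38,0.28,0],[0.34,0.32,0],[0.29,0.37,0],[0.24,0.4,0],[0.18,0.43,0],[0.12,0.45,0],[0.06,0.46,0]]
dr [[0,0,-0.96],[0,0,-0.97],[0,0,-0.96],[0,0,-0.97],[0,0,-0.96],[0,0,-0.97],[0,0,-0.96],[0,0,-0.97]]
xyz [[-0.01,0.47,0]]
dr [[0,0.01,-0.96]]
end [531.9 211.6 170.1] [ 3.141 -0.     3.141]
```

Emit:
carry_out(xyz=[[0, 0, -0.3], [0.31, 0.01, -0.9], [0.3, 0.01, -0.85], [0.25, 0.01, -0.62], [0.47, -0.02, 0], [0.47, 0.05, 0], [0.45, 0.11, 0], [0.44, 0.17, 0]], dr=[[0, 0, 0], [0, 0, 0], [0, 0, 0], [0, 0, 0], [0, 0, -0.96], [0, 0, -0.96], [0, 0, -0.96], [0, 0, -0.97]])

```text
time: 35.78
tool_pos: [496.0, -36.6, 168.7]
tcp_rot: [-3.141, -0.002, 1.934]
contact_force: [-0.2, 0.5, -4.2]
grip_width: 45.6
```

Emit:
carry_out(xyz=[[0.41, 0.22, 0], [0.38, 0.28, 0], [0.34, 0.32, 0], [0.29, 0.37, 0], [0.24, 0.4, 0], [0.18, 0.43, 0], [0.12, 0.45, 0], [0.06, 0.46, 0]], dr=[[0, 0, -0.96], [0, 0, -0.97], [0, 0, -0.96], [0, 0, -0.97], [0, 0, -0.96], [0, 0, -0.97], [0, 0, -0.96], [0, 0, -0.97]])

```text
time: 36.78
tool_pos: [526.8, 185.2, 168.7]
tcp_rot: [3.141, -0.002, 3.012]
contact_force: [-0.6, -0.3, -3.3]
grip_width: 46.0
```

Emit:
carry_out(xyz=[[-0.01, 0.47, 0], [0, 0, 0], [0, 0, 0]], dr=[[0, 0.01, -0.96], [0, 0, 0], [0, 0, 0]])

```text
time: 37.15
tool_pos: [531.2, 211.8, 168.9]
tcp_rot: [3.141, -0.003, 3.14]
contact_force: [0.5, 0.6, -3.6]
grip_width: 46.1
```

Run:
```python
from h import *
p,R,o=st(); print(o['time'],p,o['tcp_rot'],o['joint_positions'],o['grip_width'],o['contact_force'])
c=cap('wrist','w27'); s=cap('scene','s27')
cv2.imwrite('pics/b.png',np.hstack([c['image'][0:300,100:500],cv2.resize(s['image'][100:310,360:640],(400,300),interpolation=2)]))
plan([([532,211.5,50],down(np.pi),4)])
```

```text
37.15 [531.2275     211.7793555  168.88059198] [ 3.14147675e+00 -2.95971841e-03  3.14032646e+00] [ 2.44890111e-01  4.78965663e-01  1.47688987e+00  8.98462352e-04
  1.18857952e+00 -1.32497614e+00] 46.12829232848904 [ 0.49226013  0.63165164 -3.64908689]
xyz [[0,0,0.5],[0,0,0.5],[-0.01,0,0.49],[0,0,0.5]]
dr [[0,0,0],[0,0,0],[0,-0.01,-0.01],[0,0,0]]
end [532.  211.5  49.9] [ 3.141e+00 -1.000e-03  3.141e+00]
```

View pics/b.png

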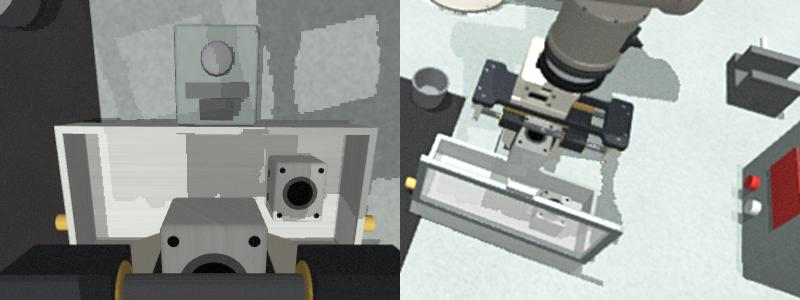

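Emit:
carry_out(xyz=[[0, 0, 0.5], [0, 0, 0.5], [-0.01, 0, 0.5], [0, 0, 0.5], [0, 0, 0.35], [0, 0, 0], [0, 0, 0]], dr=[[0, 0, 0], [0, 0, 0], [0, -0.01, -0.01], [0, 0, 0], [0, 0, 0], [0, 0, 0], [0, 0, 0]])

```text
time: 38.12
tool_pos: [533.1, 212.1, 29.6]
tcp_rot: [3.14, 0.002, -3.141]
contact_force: [-0.3, 0.4, -3.0]
grip_width: 45.9
```

Emit:
carry_out(xyz=[[0, 0, 0.1], [0, 0, 0.06], [0, 0, 0.04], [0, 0, 0.02], [0, 0, 0]], dr=[[0, 0, 0], [0, 0, 0], [0, 0, 0], [0, 0, 0], [0, 0, 0]])

```text
time: 38.75
tool_pos: [532.3, 212.4, 15.7]
tcp_rot: [3.141, 0.0, -3.14]
contact_force: [-1.5, -0.6, 0.8]
grip_width: 45.9
```

Emit:
carry_out(xyz=[[0, 0, 0], [0, 0, 0], [0, 0, 0], [0, 0, 0]], dr=[[0, 0, 0], [0, 0, 0], [0, 0, 0], [0, 0, 0]], gripper=0.22)

```text
time: 39.25
tool_pos: [532.5, 212.4, 15.5]
tcp_rot: [3.141, 0.0, -3.14]
contact_force: [-0.8, -0.3, 0.2]
grip_width: 55.9
```

Emit:
carry_out(xyz=[[0, 0, -0.2], [0, 0, -0.6], [0, 0, -1], [0, 0, -1], [0, -0.5, -0.3], [0, -1, 0], [0, -1, 0], [0, -1, 0]], dr=[[0, 0, 0], [0, 0, 0], [0, 0, 0], [0, 0, 0], [0, 0, 0], [0, 0, 0], [0, 0, 0], [0, 0, 0]])

```text
time: 40.25
tool_pos: [532.4, 0.5, 202.4]
tcp_rot: [3.141, 0.002, -3.14]
contact_force: [1.5, -0.1, 0.1]
grip_width: 55.9
```

Run:
```python
from h import *
p,R,o=st(); print(o['time'],p,o['tcp_rot'],o['joint_positions'],o['grip_width'],o['contact_force'])
s=cap('scene','s28'); t=cap('top','t28')
cv2.imwrite('pics/b.png',np.hstack([cv2.resize(t['image'][130:290,150:390],(400,267),interpolation=2),cv2.resize(s['image'][100:310,300:580],(400,267),interpolation=2)]))
plan([([433,-94,200],down(np.radians(174.9)),6)])
```

```text
40.25 [5.32365447e+02 5.10019801e-01 2.02373126e+02] [ 3.14087884e+00  1.77000292e-03 -3.13997498e+00] [-1.43629773e-01  3.75534876e-01  1.54533582e+00  1.02524965e-03
  1.21907407e+00 -1.71639683e+00] 55.9325720688585 [ 1.50213881 -0.07541244  0.13670803]
xyz [[0.28,-0.25,0.01],[0.27,-0.26,0.01],[0.27,-0.26,0],[0.26,-0.27,0.01],[0.26,-0.27,0],[0.26,-0.27,0.01]]
dr [[0,0,0.1],[0,0,0.1],[0,0,0.1],[0,0,0.1],[0,0.01,0.1],[-0.01,0,0.1]]
end [432.9 -94.  199.8] [3.141 0.    3.053]
```

View pics/b.png

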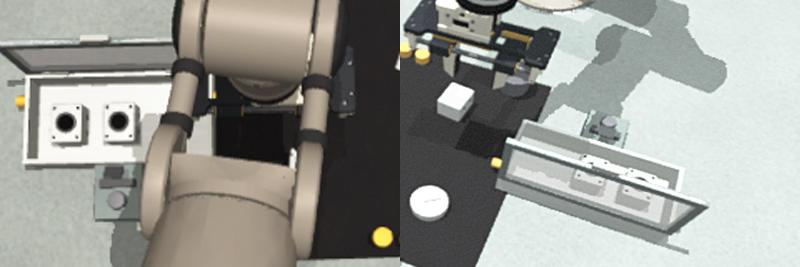

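Emit:
carry_out(xyz=[[0.28, -0.25, 0.01], [0.27, -0.26, 0.01], [0.27, -0.26, 0], [0.26, -0.27, 0.01], [0.26, -0.27, 0], [0.26, -0.27, 0.01], [0, 0, 0], [0, 0, 0]], dr=[[0, 0, 0.1], [0, 0, 0.1], [0, 0, 0.1], [0, 0, 0.1], [0, 0.01, 0.1], [-0.01, 0, 0.1], [0, 0, 0], [0, 0, 0]], gripper=0.4)

```text
time: 41.35
tool_pos: [434.0, -88.8, 199.3]
tcp_rot: [3.139, -0.0, 3.059]
contact_force: [-0.2, -0.3, 0.2]
grip_width: 64.5
```

Run:
```python
from h import *
p,R,o=st(); print(o['time'],p,o['tcp_rot'],o['joint_positions'],o['grip_width'],o['contact_force'])
c=cap('wrist','w30'); cv2.imwrite('pics/b.png',c['image'][0:300,100:500])
```

```text
41.35 [434.014173   -88.81036782 199.28026979] [ 3.13922693e+00 -2.68816418e-05  3.05926409e+00] [-0.37680546  0.22009438  1.77922075  0.00247955  1.14299103 -1.86630269] 64.48445884170688 [-0.22543343 -0.25203395  0.19597921]
```

View pics/b.png

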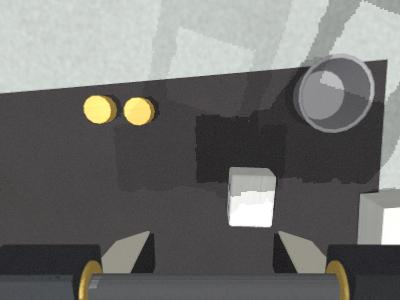

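Run:
```python
from h import *
c=load('w30'); cv2.imwrite('pics/b.png',cv2.resize(c['image'][150:240,300:400],None,fx=6,fy=6,interpolation=2))
t=load('t28')
```

```text
(no output)
```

View pics/b.png

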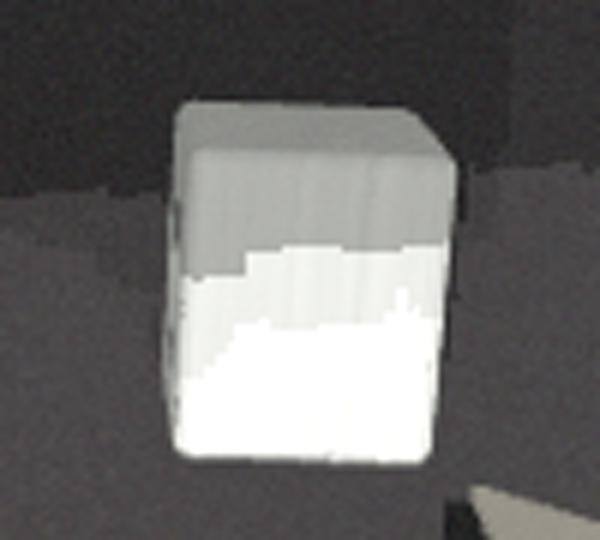

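Run:
```python
from h import *
c=load('w30')
W=np.array([onz(c,300+x/6,150+y/6,44)[:2] for x,y in [(190,151),(456,158),(433,462),(176,457)]]); print(W.round(1),W.mean(0).round(1))
for i in range(4):
    e=W[(i+1)%4]-W[i]; print(np.linalg.norm(e).round(1),np.degrees(np.arctan2(e[1],e[0])).round(1))
```

```text
[[428.3 -69.7]
 [433.1 -25.4]
 [487.4 -30.9]
 [482.8 -75.7]] [457.9 -50.4]
44.6 83.8
54.6 -5.7
45.1 -95.9
54.9 173.7
```

Run:
```python
from h import *
Ri=tilt(np.radians(174),-25); C=[458,-50.4,22]
plan([(tcp_for(C,Ri,-90),Ri,4),(tcp_for(C,Ri,-20),Ri,2)])
```

```text
xyz [[0.07,0.17,0.4],[0.12,0.17,0.39],[0.16,0.17,0.37],[0.19,0.17,0.35],[0,0,0.58],[0,0,0.59]]
dr [[0.01,-0.78,0.04],[0.01,-0.78,0.04],[0.02,-0.78,0.04],[0.01,-0.79,0.04],[0,0,0],[0,0,0]]
end [449.9 -49.5  40.2] [3.141 0.437 3.036]
```

Emit:
carry_out(xyz=[[0.07, 0.17, 0.4], [0.12, 0.17, 0.39], [0.16, 0.17, 0.37], [0.19, 0.17, 0.35], [0, 0, 0], [0, 0, 0]], dr=[[0.01, -0.78, 0.04], [0.01, -0.78, 0.04], [0.02, -0.78, 0.04], [0.01, -0.79, 0.04], [0, 0, 0], [0, 0, 0]])

```text
time: 42.15
tool_pos: [422.0, -49.1, 109.3]
tcp_rot: [3.14, 0.434, 3.037]
contact_force: [0.3, 0.8, -0.5]
grip_width: 63.9
```

Run:
```python
from h import *
p,R,o=st(); print(o['time'],p,o['tcp_rot'],o['joint_positions'],o['grip_width'],o['contact_force'])
c=cap('wrist','w31'); s=cap('scene','s31');cv2.imwrite('pics/b.png',np.hstack([c['image'][100:400,100:500],cv2.resize(s['image'][100:250,280:480],(400,300),interpolation=2)]))
Ri=tilt(np.radians(174),-25); C=[458,-50.4,22]
plan([(tcp_for(C,Ri,-20),Ri,2)])
```

```text
42.15 [421.98968116 -49.05234651 109.26523949] [3.1401697  0.4344927  3.03668015] [-0.38773915  0.1587574   2.30774911  0.44120943  0.28201878 -2.25443559] 63.87145205119753 [ 0.25100024  0.80165124 -0.52484705]
xyz [[0.04,0.02,0.62],[0.03,0.02,0.62]]
dr [[0,0,0],[0.01,-0.01,0]]
end [449.7 -49.6  40.2] [3.142 0.436 3.037]
```

View pics/b.png

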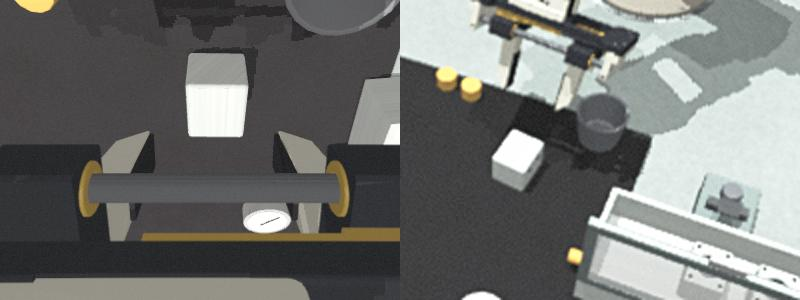

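Run:
```python
from h import *
t=load('top0'); print('cup',onz(t,299,274,50))
Ri=down(np.radians(174))
plan([([440,-60,130],Ri,4),([458,-50.4,100],Ri,1),([458,-50.4,11],Ri,4)])
```

```text
cup [359.43159402  29.64580965  50.        ]
xyz [[-0.11,-0.04,-0.04],[-0.1,-0.04,-0.06],[-0.1,-0.03,-0.07],[-0.08,-0.04,-0.07],[-0.28,0.19,0.5],[0,0,0.37],[0,0,0.37],[0,0,0.37]]
dr [[0,0.78,0],[0,0.78,0],[0,0.78,0],[0.01,0.78,0],[0,0,0],[0,0,0],[0,0,0],[0,0,0]]
xyz [[-0.01,0,0.37]]
dr [[0,0,0]]
end [458.2 -50.6  11. ] [-3.141e+00 -1.000e-03  3.037e+00]
```

Emit:
carry_out(xyz=[[-0.11, -0.04, -0.04], [-0.1, -0.04, -0.06], [-0.1, -0.03, -0.07], [-0.08, -0.04, -0.07], [-0.28, 0.19, 0.5], [0, 0, 0], [0, 0, 0]], dr=[[0, 0.78, 0], [0, 0.78, 0], [0, 0.78, 0], [0.01, 0.78, 0], [0, 0, 0], [0, 0, 0], [0, 0, 0]])

```text
time: 43.12
tool_pos: [455.5, -49.9, 98.9]
tcp_rot: [3.14, -0.004, 3.037]
contact_force: [0.3, -0.8, -0.4]
grip_width: 64.2
```

Run:
```python
from h import *
p,R,o=st(); print(o['time'],p,o['tcp_rot'],o['joint_positions'],o['grip_width'],o['contact_force'])
c=cap('wrist','w32'); cv2.imwrite('pics/b.png',c['image'][100:400,100:500])
Ri=down(np.radians(174))
plan([([458,-50.4,11],Ri,4)])
```

```text
43.125 [455.48608421 -49.87172131  98.93871409] [ 3.14042321 -0.0040803   3.03718563] [-2.76893201e-01  3.81670472e-01  1.87407188e+00  5.81357103e-04
  8.90070854e-01 -1.74364695e+00] 64.1606795494802 [ 0.33322984 -0.80162836 -0.35933109]
xyz [[-0.01,0,0.37],[-0.01,0,0.37],[-0.01,0,0.37],[-0.01,0,0.36]]
dr [[0,-0.01,0],[0,0,0],[0,-0.01,0],[0.01,0,0]]
end [457.8 -50.1  11. ] [-3.141e+00 -1.000e-03  3.037e+00]
```

View pics/b.png

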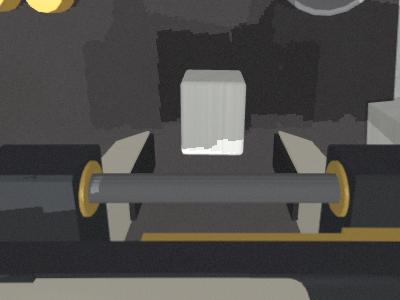

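Emit:
carry_out(xyz=[[-0.01, 0, 0.37], [-0.01, 0, 0.37], [-0.01, 0, 0.37], [-0.01, 0, 0.36], [0, 0, 0], [0, 0, 0]], dr=[[0, -0.01, 0], [0, 0, 0], [0, -0.01, 0], [0.01, 0, 0], [0, 0, 0], [0, 0, 0]])

```text
time: 43.92
tool_pos: [458.1, -50.0, 11.3]
tcp_rot: [3.141, -0.0, 3.037]
contact_force: [-0.1, -0.1, -0.6]
grip_width: 64.5
```

Emit:
carry_out(xyz=[[0, 0, 0], [0, 0, 0], [0, 0, 0], [0, 0, 0]], dr=[[0, 0, 0], [0, 0, 0], [0, 0, 0], [0, 0, 0]], gripper=-1)

```text
time: 44.42
tool_pos: [457.9, -49.8, 10.8]
tcp_rot: [3.141, -0.001, 3.037]
contact_force: [-1.4, -0.6, 6.4]
grip_width: 45.9
```

Run:
```python
from h import *
p,R,o=st(); print(o['time'],p,o['tcp_rot'],o['grip_width'],o['contact_force'])
plan([([500,-80,40],R,2),([560,-110,40],R,2),([560,-110,p[2]+1],R,1)])
```

```text
44.425 [457.93432311 -49.80011994  10.78091294] [ 3.14141217e+00 -6.40024283e-04  3.03712614e+00] 45.858561999952244 [-1.43940394 -0.62619748  6.40750876]
xyz [[-0.37,-0.21,-0.24],[-0.38,-0.22,-0.25],[-0.52,-0.2,0],[-0.53,-0.19,0],[0,0,0.47]]
dr [[0,0,0],[0,0,0],[0,0,0],[0,0,0],[0,0,0]]
end [ 560.2 -110.    11.9] [ 3.141e+00 -1.000e-03  3.037e+00]
```

Emit:
carry_out(xyz=[[0, 0, -0.3], [-0.5, -0.3, -0.25], [-0.65, -0.27, 0], [-0.65, -0.25, 0], [0, 0, 0], [0, 0, 0.4], [0, 0, 0], [0, 0, 0]], dr=[[0, 0, 0], [0, 0, 0], [0, 0, 0], [0, 0, 0], [0, 0, 0], [0, 0, 0], [0, 0, 0], [0, 0, 0]])

```text
time: 45.42
tool_pos: [559.4, -109.5, 19.1]
tcp_rot: [3.141, -0.002, 3.037]
contact_force: [-1.2, -0.7, -3.1]
grip_width: 46.0
```

Run:
```python
from h import *
p,R,o=st(); print(o['time'],p,o['tcp_rot'],o['grip_width'],o['contact_force'])
```

```text
45.425 [ 559.43722665 -109.51425676   19.14442967] [ 3.14086484e+00 -2.49704044e-03  3.03722596e+00] 46.01624926206428 [-1.19107574 -0.69813583 -3.10564431]
```

Emit:
carry_out(xyz=[[0, 0, 0.07], [0, 0, 0.05], [0, 0, 0.02], [0, 0, 0]], dr=[[0, 0, 0], [0, 0, 0], [0, 0, 0], [0, 0, 0]])

```text
time: 45.92
tool_pos: [559.8, -109.8, 10.8]
tcp_rot: [3.141, -0.002, 3.037]
contact_force: [-1.4, 0.7, 0.8]
grip_width: 45.7
```

Emit:
carry_out(xyz=[[0, 0, 0], [0, 0, 0], [0, 0, 0], [0, 0, 0]], dr=[[0, 0, 0], [0, 0, 0], [0, 0, 0], [0, 0, 0]], gripper=0.3)

```text
time: 46.42
tool_pos: [559.9, -109.8, 10.5]
tcp_rot: [3.141, -0.002, 3.037]
contact_force: [0.4, 0.2, 0.5]
grip_width: 59.3
```

Run:
```python
from h import *
p,R,o=st(); print(o['time'],p,o['tcp_rot'],o['grip_width'],o['contact_force'])
C=p+[0,0,11]; C[2]=22; Ri=tilt(3.037,-25); print(C)
plan([(tcp_for(C,Ri,12),Ri,4)])
```

```text
46.425 [ 559.85159074 -109.80756593   10.52609834] [ 3.14109327e+00 -1.71984235e-03  3.03701706e+00] 59.304857049711714 [0.36761879 0.1804288  0.48661647]
[ 559.85159074 -109.80756593   22.        ]
xyz [[-0.02,0,0],[-0.02,0,0],[-0.02,0,0],[-0.02,0,0]]
dr [[0,-0.78,0],[0,-0.79,0],[0,-0.78,0],[0,-0.79,0]]
end [ 564.5 -110.3   11.3] [3.141 0.437 3.037]
```

Emit:
carry_out(xyz=[[-0.02, 0, -0.02], [-0.02, 0, 0], [-0.02, 0, 0], [-0.02, 0, 0], [0, 0, 0], [0, 0, 0]], dr=[[0, -0.78, 0], [0, -0.79, 0], [0, -0.78, 0], [0, -0.79, 0], [0, 0, 0], [0, 0, 0]])

```text
time: 47.18
tool_pos: [572.7, -117.3, 29.1]
tcp_rot: [3.122, 0.409, 3.037]
contact_force: [-0.0, 1.1, -0.7]
grip_width: 59.6
```

Run:
```python
from h import *
p,R,o=st(); print(o['time'],p,o['tcp_rot'],o['joint_positions'],o['grip_width'],o['contact_force'])
c=cap('wrist','w33'); s=cap('scene','s33');cv2.imwrite('pics/b.png',np.hstack([c['image'][100:400,100:500],cv2.resize(s['image'][100:250,230:430],(400,300),interpolation=2)]))
```

```text
47.175 [ 572.6772158  -117.31793402   29.13406651] [3.12241032 0.4089743  3.03676219] [-0.40882758  0.55282381  1.95398617  0.51407913  0.28301273 -2.34863657] 59.64171541703611 [-0.03275798  1.08772036 -0.70067169]
```

View pics/b.png

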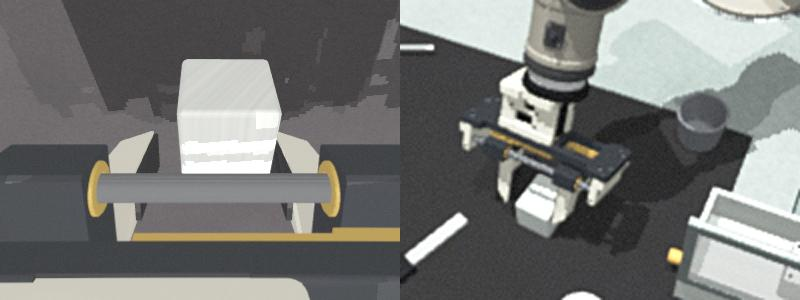

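Run:
```python
from h import *
plan([([560,-111,60],down(3.037),4),([555,-108,130],down(3.037),2)])
```

```text
xyz [[0,0.02,-0.14],[0.01,0.02,-0.14],[0.03,0.02,-0.14],[0.04,0.02,-0.13],[0.04,0.02,-0.58],[0.05,0.02,-0.59]]
dr [[0.03,0.73,0.01],[0.04,0.73,0.01],[0.03,0.73,0.01],[0.04,0.74,0],[0,0,0],[0,0,0]]
end [ 555.  -108.3  130. ] [-3.142 -0.     3.037]
```

Emit:
carry_out(xyz=[[0, 0.02, -0.14], [0.01, 0.02, -0.14], [0.03, 0.02, -0.14], [0.04, 0.02, -0.13], [0.04, 0.02, -0.58], [0.05, 0.02, -0.59], [0, 0, 0], [0, 0, 0]], dr=[[0.03, 0.73, 0.01], [0.04, 0.73, 0.01], [0.03, 0.73, 0.01], [0.04, 0.74, 0], [0, 0, 0], [0, 0, 0], [0, 0, 0], [0, 0, 0]])

```text
time: 48.28
tool_pos: [554.1, -107.7, 128.6]
tcp_rot: [3.139, 0.008, 3.039]
contact_force: [0.6, -0.2, -0.7]
grip_width: 59.5
```

Run:
```python
from h import *
p,R,o=st(); print(o['time'],p,o['tcp_rot'],o['grip_width'],o['contact_force'])
c=cap('wrist','w34'); cv2.imwrite('pics/b.png',cv2.resize(c['image'][130:260,240:400],None,fx=5,fy=4))
```

```text
48.275 [ 554.05668761 -107.70638765  128.64031926] [3.13864976 0.007763   3.03885755] 59.49285111178425 [ 0.6074595  -0.21458181 -0.70751698]
```

View pics/b.png

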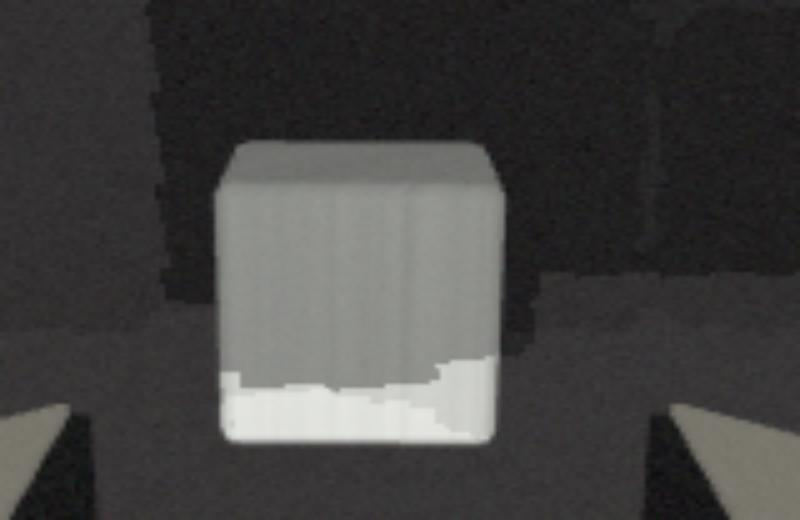

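Run:
```python
from h import *
c=load('w34')
W=np.array([onz(c,240+x/5,130+y/4,44)[:2] for x,y in [(217,186),(503,186),(495,440),(222,440)]]); print(W.round(1),W.mean(0).round(1))
for i in range(4):
    e=W[(i+1)%4]-W[i]; print(np.linalg.norm(e).round(1),np.degrees(np.arctan2(e[1],e[0])).round(1))
C=W.mean(0)
plan([([*C,60],down(3.037),2),([*C,11],down(3.037),2)])
```

```text
[[ 530.4 -128.5]
 [ 534.9  -84.3]
 [ 588.5  -89.8]
 [ 583.9 -134.7]] [ 559.4 -109.3]
44.5 84.1
53.8 -5.8
45.1 -95.9
53.8 173.5
xyz [[-0.04,-0.01,0.57],[-0.05,-0.01,0.57],[0,0,0.41],[0,0,0.4]]
dr [[0.01,0.02,0.01],[0.01,0.03,0],[0,0,0],[0,0,0]]
end [ 559.5 -109.2   11.3] [ 3.141 -0.     3.038]
```

Emit:
carry_out(xyz=[[-0.04, -0.01, 0.57], [-0.05, -0.01, 0.57], [0, 0, 0.41], [0, 0, 0.4], [0, 0, 0], [0, 0, 0]], dr=[[0.01, 0.02, 0.01], [0.01, 0.03, 0], [0, 0, 0], [0, 0, 0], [0, 0, 0], [0, 0, 0]])

```text
time: 49.08
tool_pos: [560.4, -109.4, 12.5]
tcp_rot: [3.141, 0.002, 3.038]
contact_force: [0.3, -0.1, 0.2]
grip_width: 60.0
```

Emit:
carry_out(xyz=[[0, 0, 0], [0, 0, 0], [0, 0, 0], [0, 0, 0]], dr=[[0, 0, 0], [0, 0, 0], [0, 0, 0], [0, 0, 0]], gripper=-1)

```text
time: 49.58
tool_pos: [560.8, -109.4, 13.3]
tcp_rot: [3.141, 0.004, 3.038]
contact_force: [-1.4, 0.4, 5.1]
grip_width: 45.7
```

Run:
```python
from h import *
p,R,o=st(); print(o['time'],p,o['tcp_rot'],o['grip_width'],o['contact_force'])
plan([(p+[0,0,50],R,2),([470,-190,70],down(1.393),12)])
```

```text
49.575 [ 560.75041288 -109.44481105   13.30407785] [3.14082907 0.00351147 3.03780472] 45.70358782528679 [-1.42780719  0.37699705  5.13171828]
xyz [[0,0,-0.42],[0,0,-0.41],[0.11,-0.12,-0.01],[0.1,-0.14,-0.01],[0.08,-0.15,-0.01],[0.05,-0.16,-0.01],[0.03,-0.17,-0.01],[0.01,-0.17,-0.01]]
dr [[0,0,0],[0,0,0],[0,0,0.98],[0,0,0.98],[0,0,0.98],[0,0,0.98],[0,0,0.98],[0,0,0.98]]
xyz [[-0.01,-0.17,-0.01],[-0.04,-0.16,-0.01],[-0.06,-0.16,-0.01],[-0.08,-0.15,-0.01],[-0.1,-0.13,-0.01],[-0.11,-0.12,-0.01]]
dr [[0,0,0.98],[0.01,0,0.98],[0,0,0.99],[0.01,0,0.98],[0,0,0.99],[0.01,0,0.98]]
end [ 470.1 -190.    70. ] [-3.141  0.     1.393]
```

Emit:
carry_out(xyz=[[0, 0, -0.42], [0, 0, -0.41], [0.11, -0.12, -0.01], [0.1, -0.14, -0.01], [0.08, -0.15, -0.01], [0.05, -0.16, -0.01], [0.03, -0.17, -0.01], [0.01, -0.17, -0.01]], dr=[[0, 0, 0], [0, 0, 0], [0, 0, 0.98], [0, 0, 0.98], [0, 0, 0.98], [0, 0, 0.98], [0, 0, 0.98], [0, 0, 0.98]])

```text
time: 50.58
tool_pos: [513.7, -149.7, 65.1]
tcp_rot: [3.14, -0.001, 2.212]
contact_force: [-0.3, -0.8, -3.4]
grip_width: 45.4
```

Emit:
carry_out(xyz=[[-0.01, -0.17, -0.01], [-0.04, -0.16, -0.01], [-0.06, -0.16, -0.01], [-0.08, -0.15, -0.01], [-0.1, -0.13, -0.01], [-0.11, -0.12, -0.01], [0, 0, 0.4], [0, 0, 0.4]], dr=[[0, 0, 0.98], [0.01, 0, 0.98], [0, 0, 0.99], [0.01, 0, 0.98], [0, 0, 0.99], [0.01, 0, 0.98], [0, 0, 0], [0, 0, 0]])

```text
time: 51.58
tool_pos: [469.2, -189.7, 20.5]
tcp_rot: [-3.139, -0.0, 1.393]
contact_force: [0.1, -0.4, -3.8]
grip_width: 45.9
```

Emit:
carry_out(xyz=[[0, 0, 0], [0, 0, 0]], dr=[[0, 0, 0], [0, 0, 0]])

```text
time: 51.82
tool_pos: [469.8, -189.9, 21.7]
tcp_rot: [-3.14, 0.0, 1.393]
contact_force: [0.1, -1.3, -3.0]
grip_width: 46.1
```

Emit:
carry_out(xyz=[[0, 0, 0.08], [0, 0, 0.05], [0, 0, 0.02], [0, 0, 0]], dr=[[0, 0, 0], [0, 0, 0], [0, 0, 0], [0, 0, 0]])

```text
time: 52.32
tool_pos: [469.8, -189.8, 13.3]
tcp_rot: [-3.141, 0.0, 1.393]
contact_force: [-3.6, 1.6, 6.9]
grip_width: 45.4
```

Emit:
carry_out(xyz=[[0, 0, 0], [0, 0, 0], [0, 0, 0], [0, 0, 0]], dr=[[0, 0, 0], [0, 0, 0], [0, 0, 0], [0, 0, 0]], gripper=0.3)

```text
time: 52.82
tool_pos: [469.6, -189.8, 12.2]
tcp_rot: [-3.14, 0.0, 1.393]
contact_force: [-0.1, 0.1, 0.2]
grip_width: 59.4
```

Run:
```python
from h import *
p,R,o=st(); print(o['time'],p,o['tcp_rot'],o['grip_width'],o['contact_force'])
# block centre offset in tool x: grasp was at TCP (560.75,-109.44), block (559.4,-109.3)
C=np.array([p[0],p[1],22])+R.apply([1.3,0,0])*[1,1,0]; Ri=tilt(1.393,-36); print(C)
plan([(tcp_for(C,Ri,12),Ri,5)])
```

```text
52.825 [ 469.59701866 -189.77168917   12.16108139] [-3.13960307e+00  1.63859269e-05  1.39297143e+00] 59.43388506658496 [-0.10522504  0.11257786  0.20152897]
[ 469.82697461 -188.49218917   22.        ]
xyz [[-0.02,0,0],[-0.02,0,0],[-0.02,0,0],[-0.02,0,0.01],[-0.01,0,0.01]]
dr [[0,-0.9,0],[0,-0.9,0],[0,-0.9,0],[-0.01,-0.9,0],[0,-0.9,0.01]]
end [ 468.6 -195.4   12.3] [3.142 0.628 1.392]
```

Emit:
carry_out(xyz=[[-0.02, 0, 0], [-0.02, 0, 0], [-0.02, 0, 0], [-0.02, 0, 0], [-0.01, 0, 0], [0, 0, 0], [0, 0, 0]], dr=[[0, -0.83, 0], [0, -0.83, 0], [0, -0.83, 0], [0, -0.82, 0], [0, -0.82, 0], [0, 0, 0], [0, 0, 0]])

```text
time: 53.7
tool_pos: [468.8, -195.0, 13.3]
tcp_rot: [-3.139, 0.575, 1.394]
contact_force: [0.5, -0.3, 0.8]
grip_width: 59.4
```

Run:
```python
from h import *
p,R,o=st(); print(o['time'],p,o['tcp_rot'],o['joint_positions'],o['grip_width'],o['contact_force'])
print(p-R.apply([0,0,12]))
```

```text
53.7 [ 468.77198024 -194.959842     13.27957737] [-3.13910695  0.57456848  1.3942452 ] [-0.20358938  0.67481534  1.85963284 -0.8588201   0.80047241  0.64836059] 59.39668015869826 [ 0.53678264 -0.3125108   0.7644691 ]
[ 469.94677755 -188.54480695   23.35266907]
```

Close, lift, rotate +90°.

Emit:
carry_out(xyz=[[0, 0, 0], [0, 0, 0], [0, 0, 0], [0, 0, 0]], dr=[[0, 0, 0], [0, 0, 0], [0, 0, 0], [0, 0, 0]], gripper=-1)

```text
time: 54.2
tool_pos: [468.7, -195.5, 13.7]
tcp_rot: [-3.14, 0.577, 1.393]
contact_force: [-0.8, -2.6, 1.2]
grip_width: 46.0
```

Run:
```python
from h import *
p,R,o=st(); print(o['time'],p,o['tcp_rot'],o['grip_width'],o['contact_force'])
C=p-R.apply([0,0,12]); Rf=R*Ro.from_rotvec([0,np.pi/2,0])
plan([(p+[0,0,80],R,3),(tcp_for([470,-195,110],Rf,12),Rf,13),(tcp_for([470,-195,36],Rf,12),Rf,3)])
```

```text
54.2 [ 468.67480477 -195.45804104   13.71953149] [-3.13964763  0.57727374  1.39349146] 46.02202284941447 [-0.79865077 -2.62679525  1.17389387]
xyz [[-0.24,0,-0.37],[-0.24,0,-0.37],[-0.25,0,-0.38],[0,0,-0.02],[0.01,0,-0.02],[0.01,0,-0.02],[0.01,0,-0.01],[0.01,0,-0.01]]
dr [[0,0,0],[0,0,0],[0,0,0],[0,0.87,0],[0,0.86,0],[0,0.87,0],[0,0.87,0],[0,0.86,0]]
xyz [[0.01,0,-0.01],[0.02,0,-0.01],[0.02,0,-0.01],[0.02,0,-0.01],[0.02,0,0],[0.02,0.01,0],[0.01,0,0],[0.02,0.01,0]]
dr [[0,0.86,0],[0,0.87,0],[0,0.86,0],[0,0.87,0],[0,0.86,0],[0,0.87,0],[0,0.86,0],[0,0.87,0]]
xyz [[-0.35,0,0.22],[-0.34,0,0.23],[-0.35,0,0.22]]
dr [[0,0,0],[0,0,0],[0,0,0]]
end [ 471.7 -185.4   29.4] [-3.139 -0.994  1.39 ]
```

Emit:
carry_out(xyz=[[-0.24, 0, -0.37], [-0.24, 0, -0.37], [-0.25, 0, -0.38], [0, 0, -0.02], [0.01, 0, -0.02], [0.01, 0, -0.02], [0.01, 0, -0.01], [0.01, 0, -0.01]], dr=[[0, 0, 0], [0, 0, 0], [0, 0, 0], [0, 0.87, 0], [0, 0.86, 0], [0, 0.87, 0], [0, 0.87, 0], [0, 0.86, 0]])

```text
time: 55.2
tool_pos: [469.3, -190.5, 97.1]
tcp_rot: [-3.14, -0.033, 1.393]
contact_force: [-0.7, 0.3, -2.7]
grip_width: 45.9
```

Emit:
carry_out(xyz=[[0.01, 0, -0.01], [0.02, 0, -0.01], [0.02, 0, -0.01], [0.02, 0, -0.01], [0.02, 0, 0], [0.02, 0.01, 0], [0.01, 0, 0], [0.02, 0.01, 0]], dr=[[0, 0.86, 0], [0, 0.87, 0], [0, 0.86, 0], [0, 0.87, 0], [0, 0.86, 0], [0, 0.87, 0], [0, 0.86, 0], [0, 0.87, 0]])

```text
time: 56.2
tool_pos: [471.9, -184.9, 102.6]
tcp_rot: [-3.138, -0.997, 1.39]
contact_force: [-0.2, 0.5, -3.3]
grip_width: 45.9
```

Emit:
carry_out(xyz=[[0, 0, 0], [0, 0, 0]], dr=[[0, 0, 0], [0, 0, 0]])

```text
time: 56.45
tool_pos: [472.0, -184.4, 103.0]
tcp_rot: [-3.138, -0.992, 1.39]
contact_force: [0.9, -0.2, -2.7]
grip_width: 45.7
```

Run:
```python
from h import *
p,R,o=st(); print(o['time'],p,o['tcp_rot'],o['joint_positions'],o['grip_width'],o['contact_force'])
c=cap('wrist','w36'); s=cap('scene','s36');cv2.imwrite('pics/b.png',np.hstack([c['image'][100:400,100:500],cv2.resize(s['image'][100:220,220:380],(400,300),interpolation=2)]))
Rf=tilt(1.393,57)
plan([(tcp_for([470,-195,36],Rf,12),Rf,3)])
```

```text
56.45 [ 471.97274626 -184.41431839  102.97062003] [-3.13772583 -0.99168619  1.38996631] [-0.93343489  0.81229155  1.51476489  0.65455352  1.61345882 -1.01070332] 45.72770786611311 [ 0.88297295 -0.18647142 -2.71519238]
xyz [[-0.35,0,0.22],[-0.35,0,0.22],[-0.35,0,0.22]]
dr [[0,0.01,0],[0,0.01,0],[-0.01,0,0]]
end [ 471.9 -185.4   29.3] [-3.141 -0.994  1.392]
```

View pics/b.png

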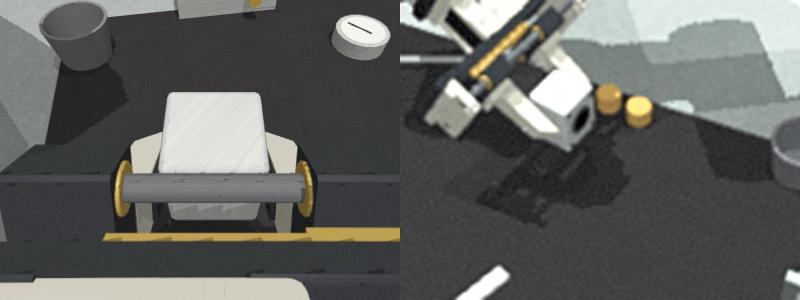

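Emit:
carry_out(xyz=[[-0.35, 0, 0.22], [-0.35, 0, 0.22], [-0.35, 0, 0.22], [0, 0, 0], [0, 0, 0]], dr=[[0, 0.01, 0], [0, 0.01, 0], [-0.01, 0, 0], [0, 0, 0], [0, 0, 0]])

```text
time: 57.18
tool_pos: [472.1, -185.7, 30.0]
tcp_rot: [3.141, -0.996, 1.393]
contact_force: [0.2, 0.3, -3.0]
grip_width: 46.0
```

Emit:
carry_out(xyz=[[-0.04, 0, 0.03], [0, 0, 0], [-0.03, 0, 0.02], [0, 0, 0]], dr=[[0, 0, 0], [0, 0, 0], [0, 0, 0], [0, 0, 0]])

```text
time: 57.68
tool_pos: [471.6, -185.3, 23.5]
tcp_rot: [-3.139, -0.997, 1.39]
contact_force: [0.3, -0.4, -4.3]
grip_width: 46.0
```

Emit:
carry_out(xyz=[[-0.03, 0, 0.02], [0, 0, 0], [0, 0, 0]], dr=[[0, 0, 0], [0, 0, 0], [0, 0, 0]])

```text
time: 58.05
tool_pos: [471.7, -185.4, 21.9]
tcp_rot: [-3.14, -0.997, 1.391]
contact_force: [-0.5, -1.7, 1.9]
grip_width: 46.1
```

Emit:
carry_out(xyz=[[0, 0, 0], [0, 0, 0], [0, 0, 0], [0, 0, 0]], dr=[[0, 0, 0], [0, 0, 0], [0, 0, 0], [0, 0, 0]], gripper=0.3)

```text
time: 58.55
tool_pos: [471.6, -185.2, 21.4]
tcp_rot: [-3.139, -0.997, 1.39]
contact_force: [-0.8, -0.0, -0.2]
grip_width: 59.8
```

Run:
```python
from h import *
p,R,o=st(); print(o['time'],p,o['tcp_rot'],o['grip_width'],o['contact_force'])
C=p-R.apply([0,0,12.5]); C[2]=28; print(C)
w=[]
for a in (35,10,-12,-33):
    Q=tilt(1.393,a); w.append((tcp_for(C,Q,12),Q,0))
plan(w)
```

```text
58.55 [ 471.61846908 -185.23803945   21.44811206] [-3.13926417 -0.99697744  1.38992921] 59.832304429049856 [-0.81904972 -0.0136508  -0.17920916]
[ 469.75871117 -195.56993141   28.        ]
xyz [[-0.03,0,-0.01],[-0.02,0,0],[-0.03,0,0],[-0.02,0,0],[-0.02,0,0],[-0.02,0,0],[-0.03,0,0],[-0.02,0,-0.01]]
dr [[0,-0.92,0],[0,-0.92,-0.01],[0,-0.93,0],[0,-0.78,0],[0,-0.78,0],[0,-0.78,0],[0,-0.78,0],[0,-0.92,0]]
xyz [[-0.03,0,0],[-0.02,0,0],[-0.03,0,0],[-0.02,0,0],[-0.03,0,0]]
dr [[0,-0.92,0],[0,-0.91,0],[0,-0.88,0],[0,-0.87,0],[0,-0.88,0]]
end [ 468.6 -202.2   17.9] [-3.141  0.577  1.393]
```

Emit:
carry_out(xyz=[[-0.03, 0, -0.01], [-0.02, 0, 0], [-0.03, 0, 0], [-0.02, 0, 0], [-0.02, 0, 0], [-0.02, 0, 0], [-0.03, 0, 0], [-0.02, 0, -0.01]], dr=[[0, -0.92, 0], [0, -0.92, -0.01], [0, -0.93, 0], [0, -0.78, 0], [0, -0.78, 0], [0, -0.78, 0], [0, -0.78, 0], [0, -0.92, 0]])

```text
time: 59.55
tool_pos: [470.0, -195.2, 16.7]
tcp_rot: [3.141, -0.042, 1.392]
contact_force: [-0.6, -0.3, -0.6]
grip_width: 59.5
```

Emit:
carry_out(xyz=[[-0.03, 0, 0], [-0.02, 0, 0], [-0.03, 0, 0], [-0.02, 0, 0], [-0.03, 0, 0], [0, 0, 0], [0, 0, 0]], dr=[[0, -0.92, 0], [0, -0.91, 0], [0, -0.88, 0], [0, -0.87, 0], [0, -0.88, 0], [0, 0, 0], [0, 0, 0]])

```text
time: 60.42
tool_pos: [468.6, -202.3, 17.9]
tcp_rot: [-3.141, 0.574, 1.393]
contact_force: [-0.6, -0.2, -0.3]
grip_width: 60.0
```

Run:
```python
from h import *
p,R,o=st(); print(o['time'],p,o['tcp_rot'],o['joint_positions'],o['grip_width'],o['contact_force'])
c=cap('wrist','w37'); s=cap('scene','s37');cv2.imwrite('pics/b.png',np.hstack([c['image'][100:400,100:500],cv2.resize(s['image'][100:220,220:380],(400,300),interpolation=2)]))
```

```text
60.425 [ 468.59666297 -202.2869593    17.90101458] [-3.14102552  0.57444068  1.39293908] [-0.21824605  0.66584775  1.85847115 -0.85888595  0.799666    0.63169723] 60.017042048838775 [-0.62839241 -0.19274744 -0.302423  ]
```

View pics/b.png

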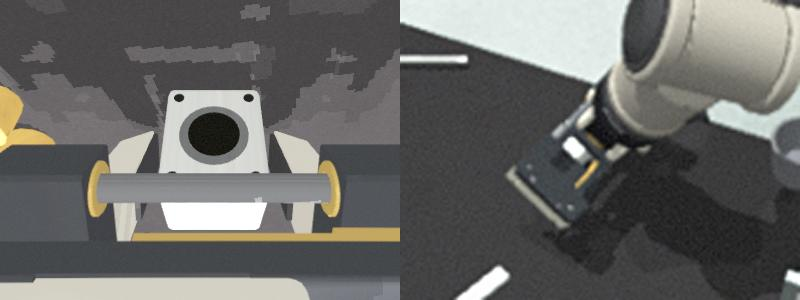

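Same configuration as block a; close, lift, and rotate again.

Emit:
carry_out(xyz=[[0, 0, 0], [0, 0, 0], [0, 0, 0], [0, 0, 0]], dr=[[0, 0, 0], [0, 0, 0], [0, 0, 0], [0, 0, 0]], gripper=-1)

```text
time: 61.02
tool_pos: [468.5, -202.7, 18.2]
tcp_rot: [-3.141, 0.577, 1.393]
contact_force: [-0.5, -2.2, 2.5]
grip_width: 45.6
```

Emit:
carry_out(xyz=[[-0.24, 0, -0.37], [-0.24, 0, -0.37], [-0.25, 0, -0.38], [0, 0, -0.02], [0.01, 0, -0.02], [0.01, 0, -0.02], [0.01, 0, -0.01], [0.01, 0, -0.01]], dr=[[0, 0, 0], [0, 0, 0], [0, 0, 0], [0, 0.87, 0], [0, 0.86, 0], [0, 0.87, 0], [0, 0.87, 0], [0, 0.86, 0]])

```text
time: 62.02
tool_pos: [469.1, -197.8, 101.7]
tcp_rot: [-3.142, -0.033, 1.393]
contact_force: [-0.1, -0.1, -4.0]
grip_width: 46.0
```

Emit:
carry_out(xyz=[[0.01, 0, -0.01], [0.02, 0, -0.01], [0.02, 0, -0.01], [0.02, 0, -0.01], [0.02, 0, 0], [0.02, 0.01, 0], [0.01, 0, 0], [0.02, 0.01, 0]], dr=[[0, 0.86, 0], [0, 0.87, 0], [0, 0.86, 0], [0, 0.87, 0], [0, 0.86, 0], [0, 0.87, 0], [0, 0.86, 0], [0, 0.87, 0]])

```text
time: 63.02
tool_pos: [471.7, -192.2, 107.1]
tcp_rot: [-3.141, -0.997, 1.392]
contact_force: [-0.6, 1.3, -3.3]
grip_width: 45.7
```

Emit:
carry_out(xyz=[[0, 0, 0], [0, 0, 0]], dr=[[0, 0, 0], [0, 0, 0]])

```text
time: 63.28
tool_pos: [471.7, -191.8, 107.5]
tcp_rot: [-3.141, -0.992, 1.393]
contact_force: [-0.1, -1.0, -3.2]
grip_width: 45.6
```

Run:
```python
from h import *
p,R,o=st(); print(o['time'],p,o['tcp_rot'],o['joint_positions'],o['grip_width'],o['contact_force'])
c=cap('wrist','w38'); s=cap('scene','s38');cv2.imwrite('pics/b.png',np.hstack([c['image'][100:400,100:500],cv2.resize(s['image'][100:220,220:380],(400,300),interpolation=2)]))
Rf=tilt(1.393,57)
plan([(tcp_for([470,-195,30],Rf,12),Rf,3)])
```

```text
63.275 [ 471.74685262 -191.75033011  107.53909906] [-3.14097677 -0.99170358  1.39251171] [-0.94120464  0.81168496  1.49777646  0.65054318  1.6303134  -1.0058834 ] 45.60612914158195 [-0.1349568  -1.00034228 -3.21185016]
xyz [[-0.38,-0.01,0.29],[-0.37,-0.01,0.29],[-0.38,0,0.28]]
dr [[0,0.01,0],[0,0.01,0],[0,0,0.01]]
end [ 471.9 -185.3   23.3] [-3.141 -0.994  1.392]
```

View pics/b.png

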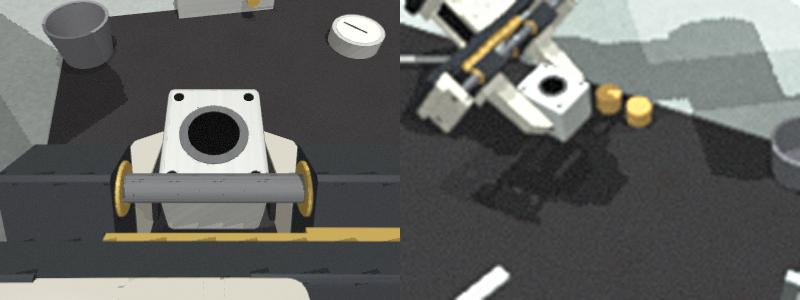

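Emit:
carry_out(xyz=[[-0.38, -0.01, 0.26], [-0.37, -0.01, 0.26], [-0.38, 0, 0.25], [0, 0, 0], [0, 0, 0]], dr=[[0, 0.01, 0], [0, 0.01, 0], [0, 0, 0.01], [0, 0, 0], [0, 0, 0]])

```text
time: 64.0
tool_pos: [471.3, -190.0, 27.0]
tcp_rot: [3.141, -0.996, 1.393]
contact_force: [-0.1, -0.2, -3.2]
grip_width: 45.9
```

Emit:
carry_out(xyz=[[-0.06, 0, 0.04], [0, 0, 0], [0, 0, 0]], dr=[[0, 0, 0], [0, 0, 0], [0, 0, 0]])

```text
time: 64.38
tool_pos: [470.9, -189.9, 21.7]
tcp_rot: [-3.14, -0.997, 1.391]
contact_force: [0.0, 0.5, -4.1]
grip_width: 46.2
```

Emit:
carry_out(xyz=[[-0.05, 0, 0.03], [0, 0, 0], [-0.03, 0, 0.02], [0, 0, 0]], dr=[[0, 0, 0], [0, 0, 0], [0, 0, 0], [0, 0, 0]])

```text
time: 64.88
tool_pos: [470.7, -189.8, 15.6]
tcp_rot: [-3.139, -0.997, 1.389]
contact_force: [-0.2, -0.6, -3.9]
grip_width: 45.9
```

Emit:
carry_out(xyz=[[-0.015, 0, 0.01], [0, 0, 0], [0, 0, 0]], dr=[[0, 0, 0], [0, 0, 0], [0, 0, 0]])

```text
time: 65.25
tool_pos: [470.8, -189.9, 14.7]
tcp_rot: [-3.139, -0.997, 1.39]
contact_force: [0.4, -0.7, -2.5]
grip_width: 45.8
```

Emit:
carry_out(xyz=[[-0.015, 0, 0.01], [0, 0, 0], [0, 0, 0]], dr=[[0, 0, 0], [0, 0, 0], [0, 0, 0]])

```text
time: 65.62
tool_pos: [470.8, -189.8, 13.6]
tcp_rot: [-3.139, -0.997, 1.39]
contact_force: [-0.7, 0.3, -3.3]
grip_width: 45.8
```

Emit:
carry_out(xyz=[[-0.03, 0, 0.02], [0, 0, 0], [0, 0, 0]], dr=[[0, 0, 0], [0, 0, 0], [0, 0, 0]])

```text
time: 66.0
tool_pos: [470.9, -189.9, 12.8]
tcp_rot: [-3.141, -0.998, 1.391]
contact_force: [-0.9, -2.2, 5.7]
grip_width: 46.1
```

Run:
```python
from h import *
p,R,o=st(); print(o['time'],p,o['tcp_rot'],o['grip_width'],o['contact_force'])
c=cap('wrist','w39'); s=cap('scene','s39');cv2.imwrite('pics/b.png',np.hstack([c['image'][100:400,100:500],cv2.resize(s['image'][130:220,240:360],(400,300),interpolation=2)]))
```

```text
66.0 [ 470.87034325 -189.91185953   12.79458797] [-3.14082335 -0.99838232  1.39145319] 46.07306953595036 [-0.91439463 -2.24146032  5.66556666]
```

View pics/b.png

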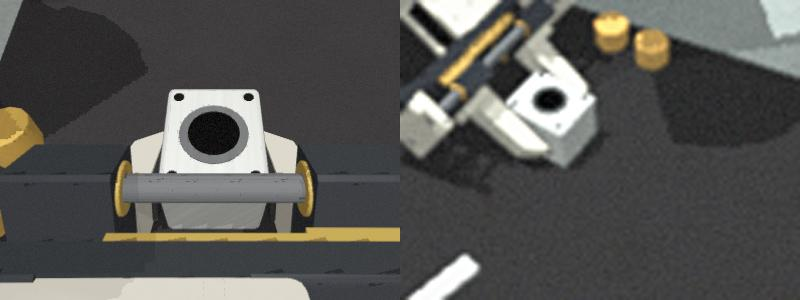

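Emit:
carry_out(xyz=[[0, 0, 0], [0, 0, 0], [0, 0, 0], [0, 0, 0]], dr=[[0, 0, 0], [0, 0, 0], [0, 0, 0], [0, 0, 0]], gripper=0.3)

```text
time: 66.6
tool_pos: [470.8, -189.7, 11.4]
tcp_rot: [-3.139, -0.997, 1.39]
contact_force: [0.5, -0.4, 0.7]
grip_width: 60.0
```

Run:
```python
from h import *
p,R,o=st(); print(o['time'],p,o['tcp_rot'],o['grip_width'],o['contact_force'])
C=p-R.apply([0,0,13]); print(C); C[2]=22
w=[]
for a in (35,12,0):
    Q=tilt(1.393,a); w.append((tcp_for(C,Q,10),Q,0))
plan(w)
```

```text
66.6 [ 470.78635757 -189.70381086   11.381445  ] [-3.13879977 -0.9971016   1.3897767 ] 60.01139501962083 [ 0.48232609 -0.35192441  0.67762606]
[ 468.85635374 -200.45061931   18.43702387]
xyz [[0,0,-0.03],[-0.01,0,-0.03],[-0.02,0,-0.03],[-0.02,0,0],[-0.02,0,0],[-0.02,0,-0.01],[-0.02,0,0],[-0.02,0,0]]
dr [[0,-0.92,0],[0,-0.92,-0.01],[0,-0.93,0],[0,-0.96,0],[0,-0.96,0],[0,-0.95,0],[0,-0.75,0],[0,-0.75,0]]
end [ 468.8 -200.7   12.1] [-3.141 -0.     1.393]
```

Emit:
carry_out(xyz=[[0.04, 0, -0.05], [0.01, 0, -0.04], [-0.02, 0, -0.03], [-0.02, 0, 0], [-0.02, 0, 0], [-0.02, 0, -0.01], [-0.02, 0, 0], [-0.02, 0, 0]], dr=[[0, -0.92, 0], [0, -0.92, -0.01], [0, -0.93, 0], [0, -0.96, 0], [0, -0.96, 0], [0, -0.95, 0], [0, -0.75, 0], [0, -0.75, 0]])

```text
time: 67.6
tool_pos: [469.1, -200.0, 16.6]
tcp_rot: [3.141, 0.003, 1.393]
contact_force: [-0.8, 0.4, -0.0]
grip_width: 59.5
```

Emit:
carry_out(xyz=[[0, 0, 0], [0, 0, 0]], dr=[[0, 0, 0], [0, 0, 0]])

```text
time: 67.85
tool_pos: [469.0, -200.2, 16.1]
tcp_rot: [-3.141, -0.002, 1.393]
contact_force: [-0.0, -0.8, -0.3]
grip_width: 59.5
```

Run:
```python
from h import *
p,R,o=st(); print(o['time'],p,o['tcp_rot'],o['joint_positions'],o['grip_width'],o['contact_force'])
c=cap('wrist','w40'); cv2.imwrite('pics/b.png',c['image'][100:400,100:500])
print(proj(c,[p[0],p[1],44]))
```

```text
67.85 [ 468.99746538 -200.20886216   16.14223478] [-3.14110052e+00 -1.79082104e-03  1.39305623e+00] [-0.55478926  0.58827581  1.80706057  0.00218302  0.74737436 -0.37865163] 59.491810823633806 [-0.02912452 -0.76741707 -0.28800828]
[315.20699952 276.14988783]
```

View pics/b.png

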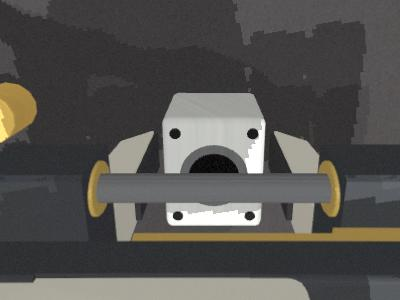

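Emit:
carry_out(xyz=[[0, 0, 0.1], [0, 0, 0]], dr=[[0, 0, 0], [0, 0, 0]])

```text
time: 68.15
tool_pos: [468.3, -200.5, 9.4]
tcp_rot: [-3.14, -0.001, 1.392]
contact_force: [-0.1, 0.4, -0.1]
grip_width: 59.6
```

Emit:
carry_out(xyz=[[0, 0, 0], [0, 0, 0], [0, 0, 0], [0, 0, 0]], dr=[[0, 0, 0], [0, 0, 0], [0, 0, 0], [0, 0, 0]], gripper=-1)

```text
time: 68.65
tool_pos: [468.9, -200.2, 10.2]
tcp_rot: [-3.141, 0.0, 1.393]
contact_force: [0.4, -1.8, -2.1]
grip_width: 45.5
```

Run:
```python
from h import *
p,R,o=st(); print(o['time'],p,o['tcp_rot'],o['grip_width'],o['contact_force'])
plan([(p+[0,0,20],R,1),([480,-150,170],None,3),([532,136,170],down(np.pi),13)])
```

```text
68.65 [ 468.93039581 -200.21579044   10.15800019] [-3.14127834e+00  1.25247751e-04  1.39302920e+00] 45.5207616524249 [ 0.40812377 -1.78889302 -2.13476952]
xyz [[0,0,-0.33],[0.29,0.01,-0.78],[0.28,0.01,-0.78],[0.29,0.01,-0.77],[0.37,0,0],[0.37,0.05,0],[0.36,0.1,0],[0.34,0.15,0]]
dr [[0,0,0],[0,0,0],[0,0,0],[0,0,0],[0,0,-0.96],[0,0,-0.96],[0,0,-0.96],[0,0,-0.96]]
xyz [[0.32,0.19,0],[0.29,0.23,0],[0.26,0.27,0],[0.22,0.3,0],[0.18,0.33,0],[0.13,0.35,0],[0.08,0.36,0],[0.03,0.37,0]]
dr [[0,0,-0.96],[0,0,-0.97],[0,0,-0.96],[0,0,-0.97],[0,0,-0.96],[0,0,-0.97],[0,0,-0.96],[0,0,-0.97]]
xyz [[-0.02,0.37,0]]
dr [[0,0,-0.96]]
end [532.2 135.8 169.7] [-3.142 -0.     3.141]
```

Emit:
carry_out(xyz=[[0, 0, -0.33], [0.29, 0.01, -0.78], [0.28, 0.01, -0.78], [0.29, 0.01, -0.77], [0.37, 0, 0], [0.37, 0.05, 0], [0.36, 0.1, 0], [0.34, 0.15, 0]], dr=[[0, 0, 0], [0, 0, 0], [0, 0, 0], [0, 0, 0], [0, 0, -0.96], [0, 0, -0.96], [0, 0, -0.96], [0, 0, -0.96]])

```text
time: 69.65
tool_pos: [495.5, -60.8, 169.3]
tcp_rot: [-3.14, -0.001, 1.934]
contact_force: [0.7, -0.2, -2.8]
grip_width: 46.3
```

Emit:
carry_out(xyz=[[0.32, 0.19, 0], [0.29, 0.23, 0], [0.26, 0.27, 0], [0.22, 0.3, 0], [0.18, 0.33, 0], [0.13, 0.35, 0], [0.08, 0.36, 0], [0.03, 0.37, 0]], dr=[[0, 0, -0.96], [0, 0, -0.97], [0, 0, -0.96], [0, 0, -0.97], [0, 0, -0.96], [0, 0, -0.97], [0, 0, -0.96], [0, 0, -0.97]])

```text
time: 70.65
tool_pos: [527.5, 114.8, 169.1]
tcp_rot: [-3.141, -0.002, 3.012]
contact_force: [-0.3, 0.6, -4.1]
grip_width: 45.9
```

Emit:
carry_out(xyz=[[-0.02, 0.37, 0], [0, 0, 0], [0, 0, 0]], dr=[[0, 0, -0.96], [0, 0, 0], [0, 0, 0]])

```text
time: 71.03
tool_pos: [531.7, 135.4, 169.3]
tcp_rot: [-3.141, -0.002, 3.14]
contact_force: [0.1, -1.3, -3.9]
grip_width: 45.6
```

Run:
```python
from h import *
p,R,o=st(); print(o['time'],p,o['tcp_rot'],o['grip_width'],o['contact_force'])
c=cap('wrist','w41'); s=cap('scene','s41')
cv2.imwrite('pics/b.png',np.hstack([c['image'][0:300,100:500],cv2.resize(s['image'][100:310,360:640],(400,300),interpolation=2)]))
plan([([532,136,50],down(np.pi),4)])
```

```text
71.025 [531.6893727  135.42581759 169.30778541] [-3.14114696e+00 -1.63882812e-03  3.13964008e+00] 45.64865620664558 [ 0.1019195  -1.2940936  -3.94595647]
xyz [[0,0,0.5],[0,0.01,0.5],[0,0,0.5],[0,0.01,0.49]]
dr [[0,0,0],[0,0,-0.01],[0,0,0],[0,-0.01,-0.01]]
end [531.8 136.3  50.2] [-3.141  0.    -3.141]
```

View pics/b.png

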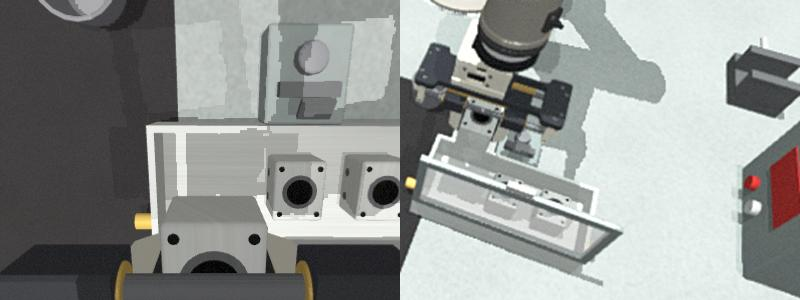

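Run:
```python
from h import *
c=load('w41'); cv2.imwrite('pics/b.png',cv2.resize(c['image'][100:300,220:420],None,fx=4,fy=3))
for u,v in [(258,140),(369,160),(374,217)]: print(u,v,onz(c,u,v,54).round(1),onz(c,u,v,50).round(1))
print('a port',onz(c,399,191,50),'d port',onz(c,485.5,190,50))
```

```text
258 140 [484.7  88.4  54. ] [485.2  87.7  50. ]
369 160 [501.9 183.4  54. ] [502.6 184.1  50. ]
374 217 [554.2 190.4  54. ] [555.6 191.2  50. ]
a port [530.79345651 212.41267004  50.        ] d port [529.94328643 289.7532946   50.        ]
```

View pics/b.png

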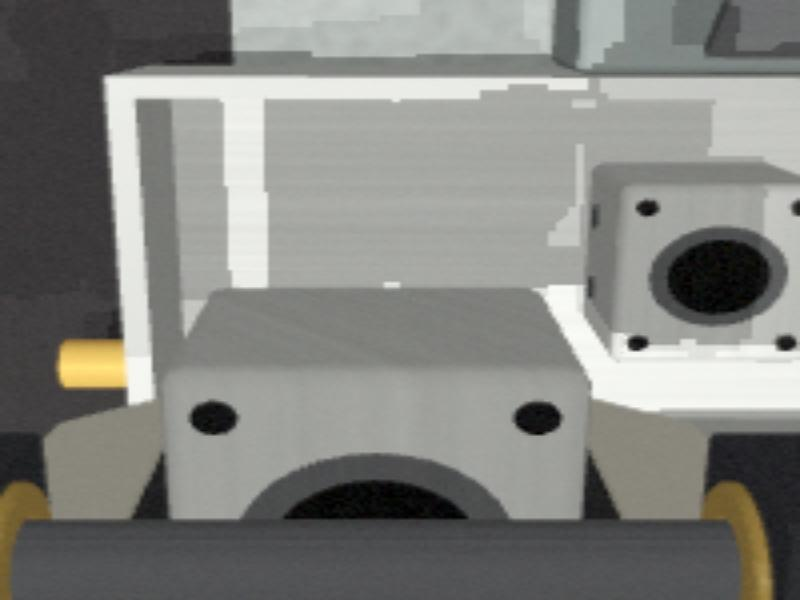

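Emit:
carry_out(xyz=[[0, 0.01, 0.5], [0, 0.02, 0.5], [0, 0, 0.5], [0, 0, 0.4], [0, 0, 0.3], [0, 0, 0], [0, 0, 0]], dr=[[0, 0, 0], [0, 0, -0.01], [0, 0, 0], [0, -0.01, -0.01], [0, 0, 0], [0, 0, 0], [0, 0, 0]])

```text
time: 72.0
tool_pos: [532.8, 137.3, 38.5]
tcp_rot: [3.141, 0.002, -3.14]
contact_force: [-0.6, -0.9, -3.8]
grip_width: 45.5
```

Emit:
carry_out(xyz=[[0, 0, 0.2], [0, 0, 0.1], [0, 0, 0.03], [0, 0, 0.03], [0, 0, 0], [0, 0, 0]], dr=[[0, 0, 0], [0, 0, 0], [0, 0, 0], [0, 0, 0], [0, 0, 0], [0, 0, 0]])

```text
time: 72.75
tool_pos: [532.3, 137.6, 16.2]
tcp_rot: [3.142, 0.001, -3.139]
contact_force: [-0.4, 0.1, -3.5]
grip_width: 45.4
```

Emit:
carry_out(xyz=[[0, 0, 0.02], [0, 0, 0.01], [0, 0, 0]], dr=[[0, 0, 0], [0, 0, 0], [0, 0, 0]])

```text
time: 73.12
tool_pos: [532.4, 137.6, 16.1]
tcp_rot: [3.142, 0.002, -3.139]
contact_force: [-4.9, -0.8, 12.1]
grip_width: 45.9
```

Seated. Release, rise, and look.

Emit:
carry_out(xyz=[[0, 0, -0.03], [0, 0, 0], [0, 0, 0], [0, 0, 0]], dr=[[0, 0, 0], [0, 0, 0], [0, 0, 0], [0, 0, 0]], gripper=0.22)

```text
time: 73.62
tool_pos: [532.2, 137.6, 16.0]
tcp_rot: [3.142, 0.001, -3.139]
contact_force: [0.3, -0.1, 0.7]
grip_width: 56.0
```

Emit:
carry_out(xyz=[[0, 0, -0.2], [0, 0, -0.6], [0, 0, -1], [0, 0, -1], [0, 0, -0.5], [0, -0.5, 0], [0, -0.8, 0], [0, 0, 0]], dr=[[0, 0, 0], [0, 0, 0], [0, 0, 0], [0, 0, 0], [0, 0, 0], [0, 0, 0], [0, 0, 0], [0, 0, 0]])

```text
time: 74.62
tool_pos: [532.2, 57.2, 215.0]
tcp_rot: [-3.141, 0.002, 3.14]
contact_force: [-0.2, 0.6, -0.2]
grip_width: 55.9
```

Run:
```python
from h import *
p,R,o=st(); print(o['time'],p,o['tcp_rot'],o['grip_width'],o['contact_force'])
s=cap('scene','s42');t=cap('top','t42'); c=cap('wrist','w42')
cv2.imwrite('pics/b.png',np.vstack([np.hstack([cv2.resize(t['image'][130:270,150:350],(400,280),interpolation=2),cv2.resize(s['image'][130:310,340:560],(400,280),interpolation=2)]),cv2.resize(c['image'][60:260],(800,250))]))
```

```text
74.625 [532.20553567  57.15290937 215.03127002] [-3.14097983e+00  1.90047076e-03  3.14031929e+00] 55.89862328208114 [-0.20204326  0.64369509 -0.19353952]
```

View pics/b.png

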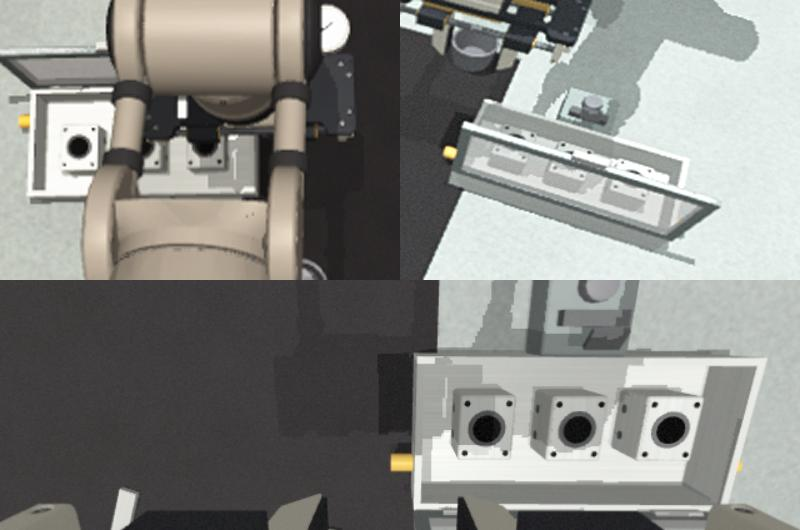

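Run:
```python
from h import *
plan([([560,90,245],down(np.pi),2),([680,212,245],None,4)])
```

```text
xyz [[-0.23,0.25,-0.25],[-0.23,0.25,-0.26],[-0.5,0.51,0],[-0.5,0.51,0],[-0.5,0.51,0],[-0.5,0.5,0]]
dr [[0,0.01,0.01],[0,0,0.01],[0,0,0],[0,0,0],[0,0,0],[0,0,0]]
end [679.8 211.9 245.3] [3.141 0.    3.141]
```

Emit:
carry_out(xyz=[[-0.23, 0.25, -0.25], [-0.23, 0.25, -0.26], [-0.5, 0.51, 0], [-0.5, 0.51, 0], [-0.5, 0.51, 0], [-0.5, 0.5, 0], [0, 0, 0], [0, 0, 0]], dr=[[0, 0.01, 0.01], [0, 0, 0.01], [0, 0, 0], [0, 0, 0], [0, 0, 0], [0, 0, 0], [0, 0, 0], [0, 0, 0]], gripper=-1)

```text
time: 75.78
tool_pos: [679.1, 212.3, 244.3]
tcp_rot: [-3.141, -0.001, -3.141]
contact_force: [-0.8, -0.1, 0.4]
grip_width: 0.4
```

Run:
```python
from h import *
p,R,o=st(); print(o['time'],p,o['tcp_rot'],o['joint_positions'],o['grip_width'],o['contact_force'])
s=cap('scene','s43');t=cap('top','t43'); c=cap('wrist','w43')
cv2.imwrite('pics/b.png',np.vstack([np.hstack([cv2.resize(t['image'][130:270,150:350],(400,280),interpolation=2),cv2.resize(s['image'][130:310,340:560],(400,280),interpolation=2)]),cv2.resize(c['image'][100:300],(800,250))]))
```

```text
75.775 [679.12995972 212.28914073 244.25981351] [-3.14126642e+00 -1.46117686e-03 -3.14064341e+00] [ 1.95403012e-01  7.05647399e-01  8.64819272e-01 -3.77428974e-05
  1.57262266e+00 -1.37634284e+00] 0.43726602935742936 [-0.75095605 -0.05057926  0.42207102]
```

View pics/b.png

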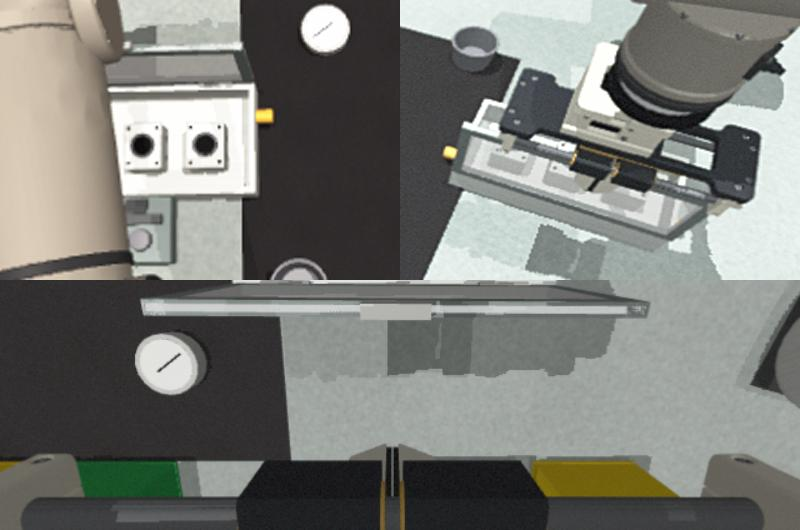

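Run:
```python
from h import *
c=load('w43'); print(onz(c,316,128,184.5),onz(c,316,116,184.5))
hx,hz=602.5,54.5
def T(th,s): return [hx-s*np.cos(th)+8*np.sin(th)+9.5,212,hz+s*np.sin(th)+8*np.cos(th)+1]
for th in (1.7,1.62,1.5,1.2,.9,.6,.3,0): print(th,np.round(T(th,105),1),np.round(T(th,112),1))
```

```text
[618.33450858 213.06649856 184.5       ] [610.52170944 213.04634411 184.5       ]
1.7 [633.5 212.  158.6] [634.4 212.  165.5]
1.62 [625.2 212.  160. ] [625.5 212.  167. ]
1.5 [612.6 212.  160.8] [612.1 212.  167.8]
1.2 [581.4 212.  156.3] [578.9 212.  162.8]
0.9 [553.  212.  142.7] [548.6 212.  148.2]
0.6 [529.9 212.  121.4] [524.1 212.  125.3]
0.3 [514.1 212.   94.2] [507.4 212.   96.2]
0 [507.  212.   63.5] [500.  212.   63.5]
```

```bash
cat > lid.py <<'E'
from h import *
hx,hz=602.5,54.5
def T(th,s=108): return [hx-s*np.cos(th)+8*np.sin(th)+9.5,212,hz+s*np.sin(th)+8*np.cos(th)+1]
E
python3 - <<'E'
from lid import *
w=[([655,212,170],down(np.pi),2),([637,212,163],None,1)]+[(T(t),None,1) for t in (1.62,1.54,1.46,1.38,1.3)]
plan(w)
E
```

```text
xyz [[0.2,0.01,0.63],[0.21,0.01,0.63],[0.3,0,0.11],[0.19,0,0.01],[0.14,0,-0.02],[0.15,0,0],[0.14,0,0.01],[0.14,0,0.03]]
dr [[0,0,0],[0,0,-0.01],[0,0,0],[0,0,0],[0,0,0],[0,0,0],[0,0,0],[0,0,0]]
end [591.1 212.2 161.5] [ 3.142  0.    -3.141]
```

Emit:
carry_out(xyz=[[0.2, 0.01, 0.63], [0.21, 0.01, 0.63], [0.3, 0, 0.11], [0.19, 0, 0.01], [0.14, 0, -0.02], [0.15, 0, 0], [0.14, 0, 0.01], [0.14, 0, 0.03]], dr=[[0, 0, 0], [0, 0, -0.01], [0, 0, 0], [0, 0, 0], [0, 0, 0], [0, 0, 0], [0, 0, 0], [0, 0, 0]])

```text
time: 76.92
tool_pos: [591.2, 212.5, 160.9]
tcp_rot: [3.141, 0.0, -3.141]
contact_force: [0.4, -0.0, 0.4]
grip_width: 0.7
```

Run:
```python
from lid import *
p,R,o=st(); print(o['time'],p,o['contact_force'])
s=cap('scene','s44'); c=cap('wrist','w44')
cv2.imwrite('pics/b.png',np.hstack([cv2.resize(s['image'][130:310,340:560],(400,300),interpolation=2),cv2.resize(c['image'],(400,300))]))
plan([(T(t),down(np.pi),1) for t in np.arange(1.23,.7,-.07)])
```

```text
76.925 [591.20966387 212.48327167 160.89465986] [ 0.38296697 -0.0143498   0.41462929]
xyz [[0.12,-0.01,0.01],[0.12,0,0.04],[0.12,0,0.04],[0.11,0,0.06],[0.11,0,0.06],[0.11,0,0.07],[0.1,0,0.08],[0.09,0,0.08]]
dr [[0,-0.01,0.01],[0,0,0],[0,0,0],[0,0,0],[0,0,0],[0,0,0],[0,0,0],[0,0,0]]
end [537.8 212.  134.2] [-3.141  0.     3.141]
```

View pics/b.png

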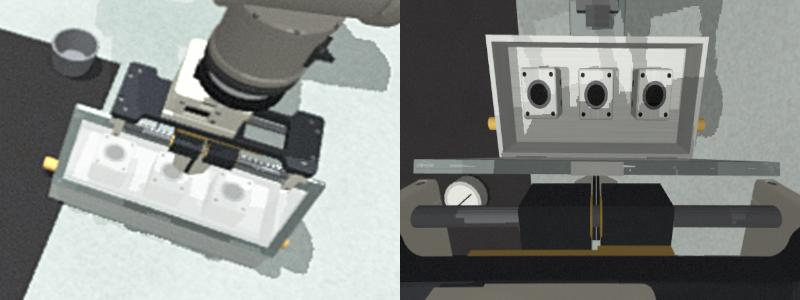

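Emit:
carry_out(xyz=[[0.12, -0.01, 0.01], [0.12, 0, 0.04], [0.12, 0, 0.04], [0.11, 0, 0.06], [0.11, 0, 0.06], [0.11, 0, 0.07], [0.1, 0, 0.08], [0.09, 0, 0.08]], dr=[[0, -0.01, 0.01], [0, 0, 0], [0, 0, 0], [0, 0, 0], [0, 0, 0], [0, 0, 0], [0, 0, 0], [0, 0, 0]])

```text
time: 78.03
tool_pos: [538.4, 212.0, 134.0]
tcp_rot: [3.142, 0.001, 3.141]
contact_force: [0.4, -0.0, 0.2]
grip_width: 0.2
```

Run:
```python
from lid import *
p,R,o=st(); print(o['time'],p,o['contact_force'])
s=cap('scene','s45'); c=cap('wrist','w45')
cv2.imwrite('pics/b.png',np.hstack([cv2.resize(s['image'][130:310,340:560],(400,300),interpolation=2),cv2.resize(c['image'],(400,300))]))
plan([(T(t),down(np.pi),1) for t in np.arange(.66,.1,-.06)])
```

```text
78.025 [538.41502801 211.99553125 133.99986192] [ 0.359648   -0.03742098  0.19795092]
xyz [[0.11,0,0.09],[0.07,0,0.09],[0.06,0,0.08],[0.06,0,0.09],[0.05,0,0.1],[0.05,0,0.09],[0.05,0,0.1],[0.03,0,0.11]]
dr [[0,0,0],[0,0,0],[0,0,0],[0,0,0],[0,0,0],[0,0,0],[0,0,0],[0,0,0]]
xyz [[0.03,0,0.1],[0.03,0,0.11]]
dr [[0,0,0],[0,0,0]]
end [505.5 211.9  76.1] [-3.141 -0.     3.141]
```

View pics/b.png

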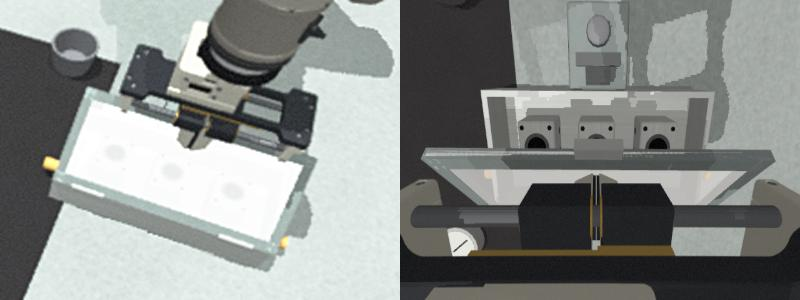

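Emit:
carry_out(xyz=[[0.11, 0, 0.09], [0.07, 0, 0.09], [0.06, 0, 0.08], [0.06, 0, 0.09], [0.05, 0, 0.1], [0.05, 0, 0.09], [0.05, 0, 0.1], [0.03, 0, 0.11]], dr=[[0, 0, 0], [0, 0, 0], [0, 0, 0], [0, 0, 0], [0, 0, 0], [0, 0, 0], [0, 0, 0], [0, 0, 0]])

```text
time: 79.12
tool_pos: [509.8, 212.0, 88.9]
tcp_rot: [3.142, 0.001, 3.141]
contact_force: [-0.2, 0.2, 0.6]
grip_width: 0.6
```

Run:
```python
from lid import *
p,R,o=st(); print(o['time'],p,o['contact_force'])
s=cap('scene','s46'); c=cap('wrist','w46')
cv2.imwrite('pics/b.png',np.hstack([cv2.resize(s['image'][130:310,340:560],(400,300),interpolation=2),cv2.resize(c['image'],(400,300))]))
plan([(T(t,112),down(np.pi),1) for t in (.15,.11,.07,.04,.02,0)])
```

```text
79.125 [509.83044694 211.971652    88.91996562] [-0.1679093   0.20176203  0.58530821]
xyz [[0.12,0,0.14],[0.01,0,0.07],[0.01,0,0.08],[0.01,0,0.05],[0,0,0.04],[0.01,0,0.04]]
dr [[0,0,0],[0,0,0],[0,0,0],[0,0,0],[0,0,0],[0,0,0]]
end [499.8 211.9  63.2] [-3.141 -0.     3.141]
```

View pics/b.png

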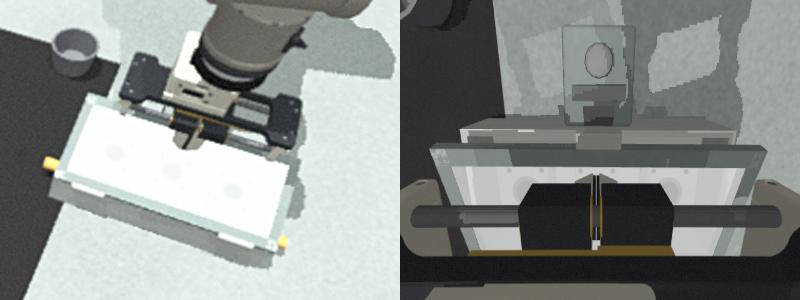

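Emit:
carry_out(xyz=[[0.12, 0, 0.1], [0.01, 0, 0.08], [0.01, 0, 0.08], [0.01, 0, 0.06], [0, 0, 0.04], [0.01, 0, 0.04], [0, 0, 0]], dr=[[0, 0, 0], [0, 0, 0], [0, 0, 0], [0, 0, 0], [0, 0, 0], [0, 0, 0], [0, 0, 0]])

```text
time: 80.1
tool_pos: [500.4, 211.9, 64.9]
tcp_rot: [-3.141, 0.001, 3.141]
contact_force: [-0.9, -0.3, 0.5]
grip_width: 0.1
```

Run:
```python
from lid import *
p,R,o=st(); print(o['time'],p,o['contact_force'])
s=cap('scene','s47'); c=cap('wrist','w47')
cv2.imwrite('pics/b.png',np.hstack([cv2.resize(s['image'][130:310,340:560],(400,300),interpolation=2),cv2.resize(c['image'],(400,300))]))
```

```text
80.1 [500.44295521 211.94094862  64.8844692 ] [-0.94122562 -0.31904747  0.46492883]
```

View pics/b.png

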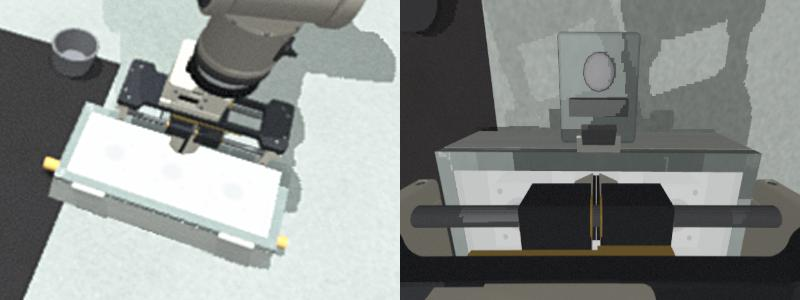

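Nearly down, no latch load yet. Press further in small steps.

Emit:
carry_out(xyz=[[0, 0, 0.03], [0, 0, 0.03], [0, 0, 0]], dr=[[0, 0, 0], [0, 0, 0], [0, 0, 0]])

```text
time: 80.58
tool_pos: [500.6, 212.0, 63.1]
tcp_rot: [3.141, 0.002, 3.141]
contact_force: [-4.9, -1.5, 13.3]
grip_width: 0.6
```

Emit:
carry_out(xyz=[[0, 0, 0], [0, 0, -0.1], [0, 0, -0.5], [0, 0, -0.8], [0, 0, 0]], dr=[[0, 0, 0], [0, 0, 0], [0, 0, 0], [0, 0, 0], [0, 0, 0]])

```text
time: 81.2
tool_pos: [502.6, 212.6, 149.2]
tcp_rot: [3.14, 0.008, 3.141]
contact_force: [0.6, 0.8, 0.2]
grip_width: 0.8
```

Run:
```python
from lid import *
p,R,o=st(); print(o['time'],p,o['contact_force'])
s=cap('scene','s48'); c=cap('wrist','w48')
cv2.imwrite('pics/b.png',np.hstack([cv2.resize(s['image'][130:310,340:560],(400,300),interpolation=2),cv2.resize(c['image'],(400,300))]))
```

```text
81.2 [502.56924671 212.58648697 149.19804663] [0.6061991  0.77164993 0.17710612]
```

View pics/b.png

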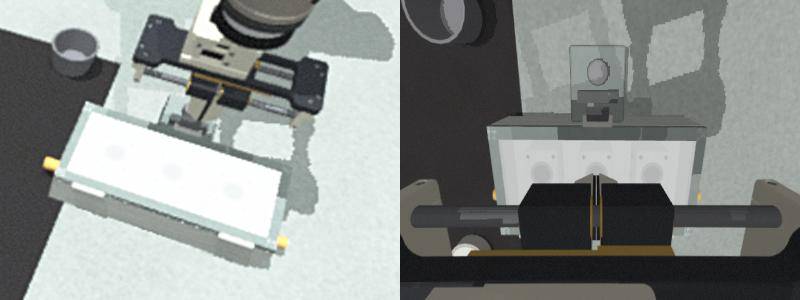

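Emit:
carry_out(xyz=[[0.4, 0, -0.6], [0.5, -0.7, -0.4], [0.2, -0.9, 0], [0, -1, 0], [0, -1, 0], [0, -1, 0], [0, 0, 0], [0, 0, 0]], dr=[[0, 0, 0], [0, 0, 0], [0, 0, 0], [0, 0, 0], [0, 0, 0], [0, 0, 0], [0, 0, 0], [0, 0, 0]])

```text
time: 82.3
tool_pos: [433.5, -63.6, 204.5]
tcp_rot: [3.14, -0.001, 3.14]
contact_force: [0.2, -0.2, -0.2]
grip_width: 0.6
```

Run:
```python
from lid import *
p,R,o=st(); print(o['time'],p,o['contact_force'])
s=cap('scene','s49'); t=cap('top','t49'); s0=load('scene0'); t0=load('top0')
cv2.imwrite('pics/b.png',np.vstack([np.hstack([cv2.resize(x['image'][170:290,350:510],(400,300),interpolation=2) for x in (s0,s)]),np.hstack([cv2.resize(x['image'][130:270,150:350],(400,280),interpolation=2) for x in (t0,t)])]))
# frame edges
for x in (s0,s):
    g=cv2.cvtColor(x['image'],cv2.COLOR_BGR2GRAY); e=cv2.Canny(g,60,120)
    print([np.where(e[180:280,u])[0][:6]+180 for u in (395,420,470,485)])
```

```text
82.3 [433.51151724 -63.55347521 204.480183  ] [ 0.24807478 -0.19002256 -0.22778917]
[array([193, 198, 239, 244, 248, 260]), array([202, 207, 248, 254, 256, 268]), array([219, 224, 266, 267, 272, 276]), array([224, 229, 230, 272, 278])]
[array([193, 198, 239, 244, 248, 260]), array([186, 202, 207, 248, 254, 256]), array([219, 224, 266, 272, 276]), array([224, 229, 230, 272, 278])]
```

View pics/b.png

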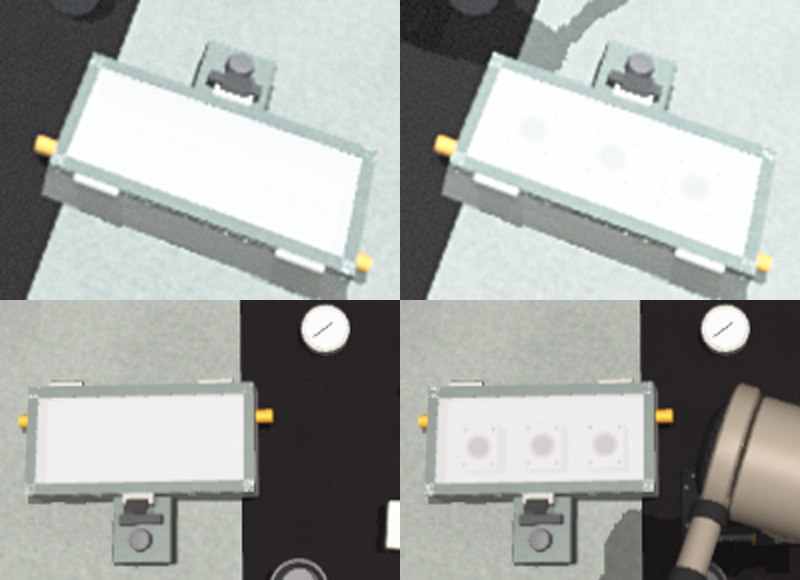

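The scene view shows lid edges at the same pixels as at the start, so it is latched. The three ports are visible through the clear lid, facing up. The gauge has not moved and the arm is clear, so I am handing in.

Run:
```python
from h import *
i=load('scene0')['image'];j=load('s49')['image']
print(np.abs(i[205:260,190:268].astype(int)-j[205:260,190:268]).max(2).__gt__(60).sum())
print(close_job())
```

```text
3
the job is handed in; nothing more can be done
None
```

I did every step of the job and handed it in at about 82 s. My last checks showed the lid shut with all three blocks under it, but `close_job()` returned no verdict.

**What I did**
- **Button and lid:** I pressed the button until the lid sprang open. I then held the fingers against the swinging lid until it stayed still for about 0.9 s, with a mean contact force of about 0.2 N. That force is smaller than the sensor noise, so I relied on the pictures to judge that the lid was still.
- **Blocks:** Three were on the bench: a, c and d. I placed d as it was, tipped a once, and tipped c twice with a regrip in between. All three went onto the chamber floor side by side, port up, about 75 mm apart.
- **Closing:** I guided the lid down slowly from behind and pressed until it stopped, at about 13 N. It stayed shut when I lifted the fingers.

**Last checks**
- **Lid:** After the arm moved away, the lid frame's edges were at the same pixels as in the starting picture.
- **Blocks:** All three ports showed through the clear lid, facing up. Before closing, a and d measured within about 8 mm of the floor's middle across. Their offsets along it were about 1 and 78 mm. I did not measure c after letting go; the gripper released it about 5 mm off the middle across and 74 mm along.
- **Gauge and caliper:** The gauge is in the same place by eye. The caliper area differs from the start by 3 pixels.

**What disagreed or went wrong**
- **Fingertip reach:** The fingertips made contact about 1 mm ahead of the reported TCP, not the stated 22 mm, so I set heights by touch.
- **Block c moved:** It was knocked about 5 cm during the run and I measured it again.
- **Failed tilt:** Tilting c towards the robot hit the fifth joint's lower limit twice. I turned it sideways and tipped it that way instead.

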